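# Load the bar fixture and log the job card

### The job

Feed every steel bar lying on the wooden battens endwise through a guide tube of the loading fixture, one bar per tube in any order, and push each on, without ramming it, until it comes up solid against the stop hidden inside. Only when all are home, take the hand scanner, hold it steady for a second or so with its window aimed square at the middle of the barcode on the job card from about a hand's breadth away, then stand it back upright on the middle of its rubber pad and let go.

Things in the scene. Friction and masses are not known exactly. Their poses are not given: they have to be found in the camera images.
- bar0_c (a point): square steel bar of drive stock, 12 x 12 mm and 240 mm long, 0.27 kg, lying on the two battens at the start (or absent). The point is its centre; x runs along its length. Both ends are alike.
- bar1_c (a point): square steel bar of drive stock, 12 x 12 mm and 240 mm long, 0.27 kg, lying on the two battens at the start (or absent). The point is its centre; x runs along its length. Both ends are alike.
- bar2_c (a point): square steel bar of drive stock, 12 x 12 mm and 240 mm long, 0.27 kg, lying on the two battens at the start (or absent). The point is its centre; x runs along its length. Both ends are alike.
- bar3_c (a point): square steel bar of drive stock, 12 x 12 mm and 240 mm long, 0.27 kg, lying on the two battens at the start (or absent). The point is its centre; x runs along its length. Both ends are alike.
- tube_1 (a point): centre of the outer rim of the flared mouth of the first (nearest the robot) guide tube of the fixture. x points in along its level axis (feed direction), z up; 85 mm above the bench. The flare, 35 mm square, narrows over 15 mm to a 17 mm square bore, 107 mm long. Behind it, hidden in the box, is a stop; its free face lies 125 to 165 mm in from this point, different for each tube and start.
- tube_2 (a point): centre of the outer rim of the flared mouth of the second guide tube of the fixture. x points in along its level axis (feed direction), z up; 85 mm above the bench. The flare, 35 mm square, narrows over 15 mm to a 17 mm square bore, 107 mm long. Behind it, hidden in the box, is a stop; its free face lies 125 to 165 mm in from this point, different for each tube and start.
- tube_3 (a point): centre of the outer rim of the flared mouth of the third guide tube of the fixture. x points in along its level axis (feed direction), z up; 85 mm above the bench. The flare, 35 mm square, narrows over 15 mm to a 17 mm square bore, 107 mm long. Behind it, hidden in the box, is a stop; its free face lies 125 to 165 mm in from this point, different for each tube and start.
- tube_4 (a point): centre of the outer rim of the flared mouth of the fourth (farthest) guide tube of the fixture. x points in along its level axis (feed direction), z up; 85 mm above the bench. The flare, 35 mm square, narrows over 15 mm to a 17 mm square bore, 107 mm long. Behind it, hidden in the box, is a stop; its free face lies 125 to 165 mm in from this point, different for each tube and start.
- stop_1 (a joint): travel of the spring stop hidden behind the first tube: 0 free, grows as a bar presses it in; its solid end is at 0.010 m. The spring is weak (under 1 N): a bar left pressed home stays there. A level bar slides at some 3 N; the solid end is felt as a sharp rise in force.
- stop_2 (a joint): travel of the spring stop hidden behind the second tube: 0 free, grows as a bar presses it in; its solid end is at 0.010 m. The spring is weak (under 1 N): a bar left pressed home stays there. A level bar slides at some 3 N; the solid end is felt as a sharp rise in force.
- stop_3 (a joint): travel of the spring stop hidden behind the third tube: 0 free, grows as a bar presses it in; its solid end is at 0.010 m. The spring is weak (under 1 N): a bar left pressed home stays there. A level bar slides at some 3 N; the solid end is felt as a sharp rise in force.
- stop_4 (a joint): travel of the spring stop hidden behind the fourth tube: 0 free, grows as a bar presses it in; its solid end is at 0.010 m. The spring is weak (under 1 N): a bar left pressed home stays there. A level bar slides at some 3 N; the solid end is felt as a sharp rise in force.
- fixture: fixed loading fixture: four parallel square aluminium tubes 58 mm apart and a grey box 120 mm high at their far ends. Origin on the bench, 100 mm behind the plane of the mouths; x is the feed direction. A bar gripped at its middle goes about 95 mm in before the gripper meets the mouth; let go there it stays, its tail sagging by up to 10 mm, to be taken again near the tail, levelled and fed on (pushed while it sags, it tends to bind).
- battens: two fixed wooden battens lying on the bench, each 30 mm wide, 22 mm high and 290 mm long, their centre lines 160 mm apart; the bars lie across them, about 65 mm apart, with free room beneath between the battens. Origin on the bench midway between them; x along the bars, y along the battens.
- scanner_c (a point): hand scanner, 0.20 kg, 126 mm tall, standing on its pad: a flat foot 80 x 66 x 10 mm, a handle, and on top a head 86 mm long (x), 36 wide (y), 40 high, gripped across its width. The point is the middle of the grip, 106 mm above the foot's underside and over its centre. x points to the front (the window's side), z up.
- scanner: the same scanner; origin at the centre of the underside of its foot, axes as above.
- window (a point): centre of the scanner's window, 56 mm forward of and 13 mm below the middle of the grip. Its x axis is the line of sight: forward and 40 degrees below level when the scanner stands upright.
- pad: fixed black rubber pad, 140 x 140 mm and 4 mm thick, the scanner's place. Origin at the centre of its underside.
- label (a point): middle of the barcode (56 x 42 mm) on the white card of the fixed sloping stand, 65 mm above the bench. x points into the card, square to its face and 40 degrees downwards, so that a scanner held upright with the same heading looks square at it. The reading distance, window to label, is 40 to 160 mm (90 is good).
Mind the look-alikes: they are no part of the job. What is shaped like the part that bears bar3_c but orange or red is not meant.

How it is judged (in metres and radians):
On the way, in this order (a step that is already met when the one before it is completed fails the run):
1. every bar present is pushed home through a guide tube of its own, pressing its stop in (((y of bar0_c in the frame of tube_1 between -0.006 and 0.006 m and z of bar0_c in the frame of tube_1 between -0.006 and 0.006 m and x of bar0_c in the frame of tube_1 between 0 and 0.075 m and value of joint stop_1 above 0.006 m) or (y of bar0_c in the frame of tube_2 between -0.006 and 0.006 m and z of bar0_c in the frame of tube_2 between -0.006 and 0.006 m and x of bar0_c in the frame of tube_2 between 0 and 0.075 m and value of joint stop_2 above 0.006 m) or (y of bar0_c in the frame of tube_3 between -0.006 and 0.006 m and z of bar0_c in the frame of tube_3 between -0.006 and 0.006 m and x of bar0_c in the frame of tube_3 between 0 and 0.075 m and value of joint stop_3 above 0.006 m) or (y of bar0_c in the frame of tube_4 between -0.006 and 0.006 m and z of bar0_c in the frame of tube_4 between -0.006 and 0.006 m and x of bar0_c in the frame of tube_4 between 0 and 0.075 m and value of joint stop_4 above 0.006 m)) and ((y of bar1_c in the frame of tube_1 between -0.006 and 0.006 m and z of bar1_c in the frame of tube_1 between -0.006 and 0.006 m and x of bar1_c in the frame of tube_1 between 0 and 0.075 m and value of joint stop_1 above 0.006 m) or (y of bar1_c in the frame of tube_2 between -0.006 and 0.006 m and z of bar1_c in the frame of tube_2 between -0.006 and 0.006 m and x of bar1_c in the frame of tube_2 between 0 and 0.075 m and value of joint stop_2 above 0.006 m) or (y of bar1_c in the frame of tube_3 between -0.006 and 0.006 m and z of bar1_c in the frame of tube_3 between -0.006 and 0.006 m and x of bar1_c in the frame of tube_3 between 0 and 0.075 m and value of joint stop_3 above 0.006 m) or (y of bar1_c in the frame of tube_4 between -0.006 and 0.006 m and z of bar1_c in the frame of tube_4 between -0.006 and 0.006 m and x of bar1_c in the frame of tube_4 between 0 and 0.075 m and value of joint stop_4 above 0.006 m)) and ((y of bar2_c in the frame of tube_1 between -0.006 and 0.006 m and z of bar2_c in the frame of tube_1 between -0.006 and 0.006 m and x of bar2_c in the frame of tube_1 between 0 and 0.075 m and value of joint stop_1 above 0.006 m) or (y of bar2_c in the frame of tube_2 between -0.006 and 0.006 m and z of bar2_c in the frame of tube_2 between -0.006 and 0.006 m and x of bar2_c in the frame of tube_2 between 0 and 0.075 m and value of joint stop_2 above 0.006 m) or (y of bar2_c in the frame of tube_3 between -0.006 and 0.006 m and z of bar2_c in the frame of tube_3 between -0.006 and 0.006 m and x of bar2_c in the frame of tube_3 between 0 and 0.075 m and value of joint stop_3 above 0.006 m) or (y of bar2_c in the frame of tube_4 between -0.006 and 0.006 m and z of bar2_c in the frame of tube_4 between -0.006 and 0.006 m and x of bar2_c in the frame of tube_4 between 0 and 0.075 m and value of joint stop_4 above 0.006 m)) and ((y of bar3_c in the frame of tube_1 between -0.006 and 0.006 m and z of bar3_c in the frame of tube_1 between -0.006 and 0.006 m and x of bar3_c in the frame of tube_1 between 0 and 0.075 m and value of joint stop_1 above 0.006 m) or (y of bar3_c in the frame of tube_2 between -0.006 and 0.006 m and z of bar3_c in the frame of tube_2 between -0.006 and 0.006 m and x of bar3_c in the frame of tube_2 between 0 and 0.075 m and value of joint stop_2 above 0.006 m) or (y of bar3_c in the frame of tube_3 between -0.006 and 0.006 m and z of bar3_c in the frame of tube_3 between -0.006 and 0.006 m and x of bar3_c in the frame of tube_3 between 0 and 0.075 m and value of joint stop_3 above 0.006 m) or (y of bar3_c in the frame of tube_4 between -0.006 and 0.006 m and z of bar3_c in the frame of tube_4 between -0.006 and 0.006 m and x of bar3_c in the frame of tube_4 between 0 and 0.075 m and value of joint stop_4 above 0.006 m)) and contact force between the fingers and bar0 below 0.3 N and contact force between the fingers and bar1 below 0.3 N and contact force between the fingers and bar2 below 0.3 N and contact force between the fingers and bar3 below 0.3 N), for 0.3 s.
2. the scanner, held in the gripper, looks steadily and squarely at the middle of the barcode (y of label in the frame of window between -0.02 and 0.02 m and z of label in the frame of window between -0.02 and 0.02 m and x of label in the frame of window between 0.04 and 0.16 m and angle between the x axis of window and the x axis of label, either way round below 0.35 rad and linear speed of scanner below 0.03 m/s and angular speed of scanner below 0.3 rad/s and contact force between the fingers and scanner above 0.5 N), for 0.8 s.
At the end, for the whole second after the job is handed in: Every bar present lies in a guide tube (its centre inside the mouth and within 6 mm of the axis) with that tube's stop pressed in by more than 6 of its 10 mm; the scanner stands upright on its pad, within 45 mm of the pad's centre; all at rest and released (((y of bar0_c in the frame of tube_1 between -0.006 and 0.006 m and z of bar0_c in the frame of tube_1 between -0.006 and 0.006 m and x of bar0_c in the frame of tube_1 between 0 and 0.075 m and value of joint stop_1 above 0.006 m) or (y of bar0_c in the frame of tube_2 between -0.006 and 0.006 m and z of bar0_c in the frame of tube_2 between -0.006 and 0.006 m and x of bar0_c in the frame of tube_2 between 0 and 0.075 m and value of joint stop_2 above 0.006 m) or (y of bar0_c in the frame of tube_3 between -0.006 and 0.006 m and z of bar0_c in the frame of tube_3 between -0.006 and 0.006 m and x of bar0_c in the frame of tube_3 between 0 and 0.075 m and value of joint stop_3 above 0.006 m) or (y of bar0_c in the frame of tube_4 between -0.006 and 0.006 m and z of bar0_c in the frame of tube_4 between -0.006 and 0.006 m and x of bar0_c in the frame of tube_4 between 0 and 0.075 m and value of joint stop_4 above 0.006 m)) and ((y of bar1_c in the frame of tube_1 between -0.006 and 0.006 m and z of bar1_c in the frame of tube_1 between -0.006 and 0.006 m and x of bar1_c in the frame of tube_1 between 0 and 0.075 m and value of joint stop_1 above 0.006 m) or (y of bar1_c in the frame of tube_2 between -0.006 and 0.006 m and z of bar1_c in the frame of tube_2 between -0.006 and 0.006 m and x of bar1_c in the frame of tube_2 between 0 and 0.075 m and value of joint stop_2 above 0.006 m) or (y of bar1_c in the frame of tube_3 between -0.006 and 0.006 m and z of bar1_c in the frame of tube_3 between -0.006 and 0.006 m and x of bar1_c in the frame of tube_3 between 0 and 0.075 m and value of joint stop_3 above 0.006 m) or (y of bar1_c in the frame of tube_4 between -0.006 and 0.006 m and z of bar1_c in the frame of tube_4 between -0.006 and 0.006 m and x of bar1_c in the frame of tube_4 between 0 and 0.075 m and value of joint stop_4 above 0.006 m)) and ((y of bar2_c in the frame of tube_1 between -0.006 and 0.006 m and z of bar2_c in the frame of tube_1 between -0.006 and 0.006 m and x of bar2_c in the frame of tube_1 between 0 and 0.075 m and value of joint stop_1 above 0.006 m) or (y of bar2_c in the frame of tube_2 between -0.006 and 0.006 m and z of bar2_c in the frame of tube_2 between -0.006 and 0.006 m and x of bar2_c in the frame of tube_2 between 0 and 0.075 m and value of joint stop_2 above 0.006 m) or (y of bar2_c in the frame of tube_3 between -0.006 and 0.006 m and z of bar2_c in the frame of tube_3 between -0.006 and 0.006 m and x of bar2_c in the frame of tube_3 between 0 and 0.075 m and value of joint stop_3 above 0.006 m) or (y of bar2_c in the frame of tube_4 between -0.006 and 0.006 m and z of bar2_c in the frame of tube_4 between -0.006 and 0.006 m and x of bar2_c in the frame of tube_4 between 0 and 0.075 m and value of joint stop_4 above 0.006 m)) and ((y of bar3_c in the frame of tube_1 between -0.006 and 0.006 m and z of bar3_c in the frame of tube_1 between -0.006 and 0.006 m and x of bar3_c in the frame of tube_1 between 0 and 0.075 m and value of joint stop_1 above 0.006 m) or (y of bar3_c in the frame of tube_2 between -0.006 and 0.006 m and z of bar3_c in the frame of tube_2 between -0.006 and 0.006 m and x of bar3_c in the frame of tube_2 between 0 and 0.075 m and value of joint stop_2 above 0.006 m) or (y of bar3_c in the frame of tube_3 between -0.006 and 0.006 m and z of bar3_c in the frame of tube_3 between -0.006 and 0.006 m and x of bar3_c in the frame of tube_3 between 0 and 0.075 m and value of joint stop_3 above 0.006 m) or (y of bar3_c in the frame of tube_4 between -0.006 and 0.006 m and z of bar3_c in the frame of tube_4 between -0.006 and 0.006 m and x of bar3_c in the frame of tube_4 between 0 and 0.075 m and value of joint stop_4 above 0.006 m)) and horizontal distance between scanner and pad below 0.045 m and angle between scanner's own z axis and vertical below 0.1 rad and z of scanner in the frame of pad below 0.01 m and linear speed of each of scanner, bar0, bar1, bar2, bar3 below 0.02 m/s); the robot touches nothing.
It fails at once if a bar is rammed against a stop with more than 45 N (contact force between any of bar0, bar1, bar2, bar3 and stop_1 above 45 N or contact force between any of bar0, bar1, bar2, bar3 and stop_2 above 45 N or contact force between any of bar0, bar1, bar2, bar3 and stop_3 above 45 N or contact force between any of bar0, bar1, bar2, bar3 and stop_4 above 45 N).
Of bar0, bar1, bar2, bar3 only 3 to 4 are there at a start; the rules pass over those that are not, and their reading is None.
At some moment in a run one of bar0, bar1, bar2, bar3 may be knocked a few centimetres aside while the robot is not near it.
Once in a run the grip may slacken for a moment while it holds something.
It also fails if it takes over 210 s, if anything falls off the work surface, if the arm or the gripper's body presses on something with over 40 N, if the wrist force passes 120 N, or if a joint passes its speed limit or range.

### The arm

A 7-joint arm with a two-finger parallel gripper is mounted at the origin on the work surface. World frame = base frame: x ahead of the robot, y to its left, z up, the work surface at z = 0. Lengths are in mm, angles in degrees, forces in N, time in s.
With the tool pointing down it reaches from about 350 to 900 mm from the base axis. Payload 7.2 kg.
Tool frame: the origin (TCP) lies on the mounting face of the last link; the fingertips stand 182 mm ahead of it and the grasp point (between the pads) lies 163 mm ahead of it; y points along the fingers, z is the direction in which the jaws open and shut, and the axes are right-handed (so a half turn about y gives the same grasp; the last joint's range is limited). The gripper opens to 88 mm and grips with 3 to 60 N. Pads are 20 mm wide; open, the fingers measure 115 mm over their backs; the gripper's body (75 mm by 178 mm) begins 61 mm behind the grasp point.
Start: joints at [65.478, 23.554, -0.728, 91.456, 0.321, 64.991, -4.71], TCP at [220.041, -584.983, 404.653] pointing down, gripper open.
Joint ranges: [-169.25, 169.25], [-16.82, 113.86], [-84.01, 82.57], [7.8, 145.47], [-59.2, 239.2], [7.22, 106.19], [-163.78, 163.78]. Speed limits (degrees/s): [136.94, 136.94, 172.46, 172.46, 180, 180, 180].

### API

Orientations are given as a 3x3 rotation matrix whose columns are the frame's x, y, z axes.
In Python, from plant import bot, imaging, workorder gives the robot as it stands.
- The arm moves only by the tool move_arm, never from a script. Its argument "targets" is a list of rows, each a list of 7 numbers: the closure in counts, from 0 (fully open) to 255 (shut), then the shift along the tool's x, y, z in m, then the turn, a rotation vector about the tool's x, y, z in rad. A call has 1 to 20 rows; each row shifts and turns the pose as measured when the row begins, along the tool's axes as they then stand; what a row does not reach is not made up. A row lasts 1/12 s, in which the tool goes at most 41.7 mm and 7.16 degrees, less where a joint would pass 70% of its speed; a pose out of reach is approached as far as the arm can. A call with a gripper value outside its range is refused whole. The fingers move at their own pace and stop on an object; "grip_force" is the grip in N (left out, the last holds). Time passes only in rows, so rows that do not move let the fingers close. It gives the time, the measured TCP pose, the force and the opening at its end, in the units of the state.
- bot.read_state(): the state, without advancing time (a new reading comes with each control period).
- imaging.read_camera(name): name is "scene" or "top"; returns a dict with "color" (480x640x3 uint8, blue, green, red), "range_z" (480x640 float32, mm along the optical axis (not along the pixel's ray), 0 where there is no reading), "fx", "fy", "cx", "cy" (pixels), "dist_coeffs" ([k1, k2, p1, p2, k3] as OpenCV has them; the pictures are not rectified), "R" (3x3) and "t" (3): a world point X has camera coordinates R X + t. Camera axes: x right, y down, z forward; pixel columns grow to the right and rows downward; lengths in mm; the calibration is good to about 2 mm. A picture is of the moment at which its call begins.
- workorder.job_done(): hands the job in, once; it reports no verdict.
The state is a dict: "time_s": time; "joints": joint angles; "joint_velocities": joint speeds; "joint_torque": joint torques, N m; "ee_pos": TCP position; "eef_rot": TCP orientation; "ft_force": force on the tool from outside, world axes, zero at the start; "ft_torque": the same for the moment, N m; "finger_gap": finger opening in mm.
Only numpy, scipy, OpenCV 4.12 (cv2) and the standard library are available. Lean on these libraries where they do the work, as an engineer would, in place of code of your own. Each camera call takes 0.05 s, during which the arm holds its last target.

## Working session

There is one attempt and no reset: what is moved stays moved. The work goes in short steps, Python scripts to look and compute and a tool call to move; the robot and the scene stay as the last step left them, time stands still between calls to the robot, and variables do not carry over. Pictures are saved under pics/ and viewed, and the job is handed in when it is done.

Besides the shell and the picture viewer there is one more tool, called after "Request:" by a JSON object that holds its "api" and its "payload", one argument or row to a line. move_arm: Moves the arm, as the interface text tells. Its arguments: {"type":"object","properties":{"targets":{"type":"array","items":{"type":"array","items":{"type":"number"}}},"grip_force":{"type":"number"}},"required":["targets"]}

```bash
ls -la; mkdir -p pics
python3 - <<'E'
from plant import bot, imaging, workorder
import cv2, numpy as np
s=bot.read_state(); print(s)
for n in("scene","top"):
    c=imaging.read_camera(n); cv2.imwrite(f"pics/{n}0.png",c["color"])
    print(n,c["fx"],c["fy"],c["cx"],c["cy"],c["dist_coeffs"],c["R"],c["t"])
E
```

```text
total 12
drwxr-xr-x  3 agent agent 4096 Dec  7 02:40 .
drwxr-xr-x 23 root  root  4096 Dec  7 02:39 ..
drwxr-xr-x  2 agent agent 4096 Dec  7 02:40 pics
{'time_s': 0.0, 'joints': array([65.47711455, 23.59864213, -0.72924951, 91.50271353,  0.3202142 ,
       64.99057122, -4.70850451]), 'joint_velocities': array([-0.07829419,  0.034641  ,  0.08009925,  0.07439614,  0.03491086,
       -0.00293187, -0.06009251]), 'joint_torque': array([ 5.05333701e-04, -5.87949085e+01,  6.41498286e-01, -2.91072446e+01,
       -5.40076930e-02,  1.83167215e-02,  1.32782552e-04]), 'ee_pos': array([ 219.97180479, -584.78341212,  403.83326132]), 'eef_rot': array([[-9.35945947e-01, -6.40201088e-04,  3.52143117e-01],
       [-3.52143687e-01,  1.43244949e-03, -9.35944855e-01],
       [ 9.47656857e-05, -9.99998769e-01, -1.56613806e-03]]), 'ft_force': array([0.01905934, 0.88366581, 0.34395093]), 'ft_torque': array([-0.0375028 , -0.02477485,  0.05521827]), 'finger_gap': 87.92133563498172}
scene 538.9835762481998 538.9835762481998 318.94047659132883 238.14155694655992 [0.0447791 0.        0.        0.        0.       ] [[ 0.14553851  0.98927125 -0.01268616]
 [ 0.80797377 -0.12624709 -0.57553459]
 [-0.57096141  0.07351236 -0.81767903]] [ -20.94712039 -313.31048761 1498.75294578]
top 550.1192383176532 550.1192383176532 314.68905441655033 240.96600748722105 [-0.06103653  0.          0.          0.          0.        ] [[-4.33107690e-04 -9.99995515e-01  2.96356168e-03]
 [-9.80482679e-01 -1.57998409e-04 -1.96605420e-01]
 [ 1.96605007e-01 -2.99087221e-03 -9.80478213e-01]] [ -33.68667279  473.47423223 1302.89458901]
```

View pics/scene0.png

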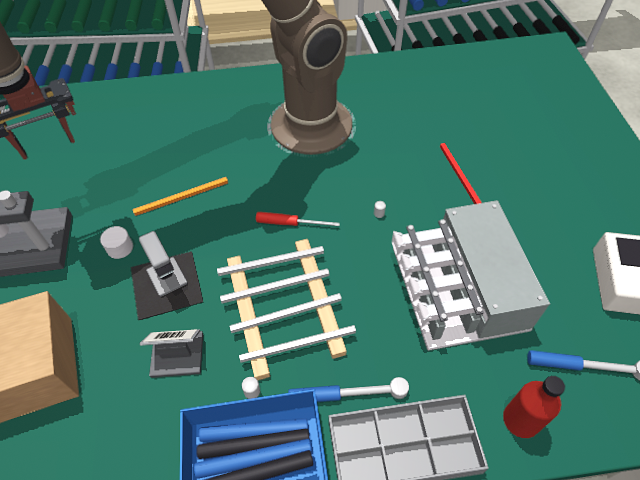

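View pics/top0.png

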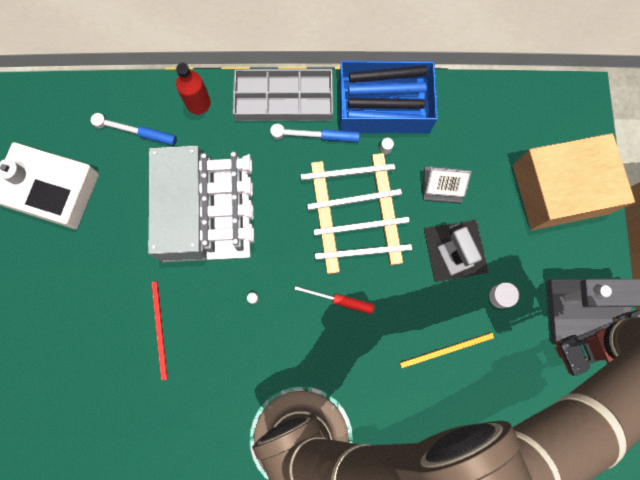

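The pictures show four steel bars on the battens at top px (301-412, 165-260). The orange bar at (447,350) and the red one at (160,330) are look-alikes. The fixture is at (200,205), the card at (447,184) and the scanner on its pad at (458,250). Next I'll measure these.

```bash
cat > h.py <<'E'
from plant import bot, imaging, workorder
import cv2, numpy as np
np.set_printoptions(precision=1,suppress=True)
def cam(n):
    c=imaging.read_camera(n); c["K"]=np.array([[c["fx"],0,c["cx"]],[0,c["fy"],c["cy"]],[0,0,1.]]); c["D"]=np.array(c["dist_coeffs"]); c["R"]=np.array(c["R"]);c["t"]=np.array(c["t"]); return c
def rays(c,px):
    u=cv2.undistortPoints(np.array(px,float).reshape(-1,1,2),c["K"],c["D"]).reshape(-1,2)
    d=np.c_[u,np.ones(len(u))]@c["R"]; o=-c["R"].T@c["t"]; return o,d
def onz(c,px,z):
    o,d=rays(c,px); return o+d*((z-o[2])/d[:,2])[:,None]
def cloud(c):
    h,w=c["range_z"].shape; g=np.stack(np.meshgrid(np.arange(w),np.arange(h)),-1).reshape(-1,2)
    u=cv2.undistortPoints(g.astype(float).reshape(-1,1,2),c["K"],c["D"]).reshape(-1,2)
    z=c["range_z"].reshape(-1,1); P=(np.c_[u,np.ones(len(u))]*z-c["t"])@c["R"]; P[z[:,0]==0]=np.nan
    return P.reshape(h,w,3)
def proj(c,P):
    return cv2.projectPoints(np.array(P,float).reshape(-1,1,3),cv2.Rodrigues(c["R"])[0],c["t"],c["K"],c["D"])[0].reshape(-1,2)
def crop(c,x0,y0,x1,y1,s,name):
    cv2.imwrite("pics/"+name,cv2.resize(c["color"][y0:y1,x0:x1],None,fx=s,fy=s,interpolation=cv2.INTER_CUBIC))
E
python3 - <<'E'
from h import *
c=cam("top"); np.savez("top.npz",**{k:v for k,v in c.items()})
s=cam("scene"); np.savez("scene.npz",**{k:v for k,v in s.items()})
crop(c,140,140,420,280,2.8,"a1.png"); crop(c,400,140,520,290,4,"a2.png"); crop(s,370,180,560,360,4,"a3.png"); crop(s,110,220,230,390,3.5,"a4.png")
hsv=cv2.cvtColor(c["color"],cv2.COLOR_BGR2HSV)
m=((hsv[...,1]<40)&(hsv[...,2]>150)).astype(np.uint8)
m[:, :295]=0; m[:,418:]=0; m[:155]=0; m[275:]=0
P=cloud(c)
for ct in cv2.findContours(m,cv2.RETR_EXTERNAL,cv2.CHAIN_APPROX_NONE)[0]:
    if cv2.contourArea(ct)<100: continue
    r=cv2.minAreaRect(ct); b=cv2.boxPoints(r)
    W=onz(c,b,34); cen=onz(c,[r[0]],34)[0]
    e=sorted([(np.linalg.norm(W[i]-W[(i+1)%4]),i) for i in range(4)])
    a=(W[e[0][1]]+W[(e[0][1]+1)%4])/2; b2=(W[e[1][1]]+W[(e[1][1]+1)%4])/2
    if a[1]>b2[1]: a,b2=b2,a
    d=b2-a
    mm=np.zeros_like(m); cv2.drawContours(mm,[ct],-1,1,-1)
    print(np.array(r[0]),cen,"len",np.linalg.norm(d),"w",e[0][0],"ang",np.degrees(np.arctan2(d[1],d[0])),"zmed",np.nanmedian(P[mm>0],0))
E
```

```text
[363. 251.] [ 450.8 -153.    34. ] len 239.94347515219764 w 16.95851586386702 ang 95.19110600339043 zmed [ 450.7 -152.9   33.2]
[361.3 225.4] [ 515.7 -150.    34. ] len 240.5856202906264 w 15.336743815413502 ang 98.03109728051642 zmed [ 516.4 -149.    33.2]
[354.1 198.7] [ 584.6 -133.2   34. ] len 240.57798882666577 w 16.67202006524862 ang 99.57163437814674 zmed [ 584.7 -132.9   33.3]
[347.5 171.4] [ 656.9 -117.4   34. ] len 239.86162327604646 w 16.312119541602623 ang 96.93275218784076 zmed [ 658.6 -116.    33. ]
```

View pics/a1.png

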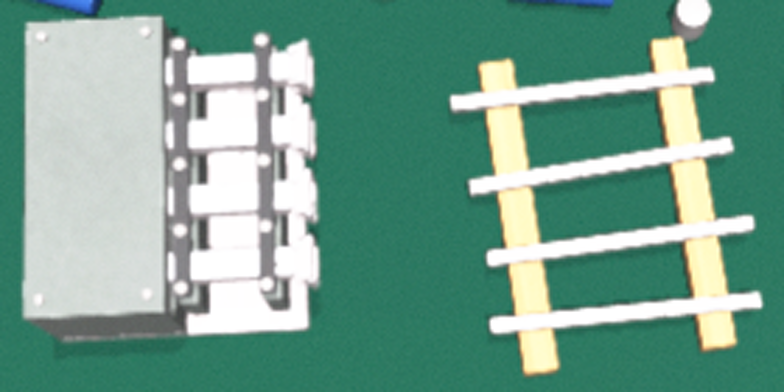

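View pics/a2.png

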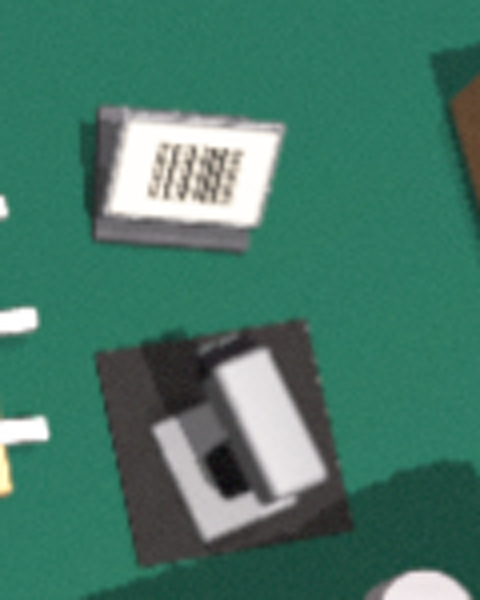

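View pics/a3.png

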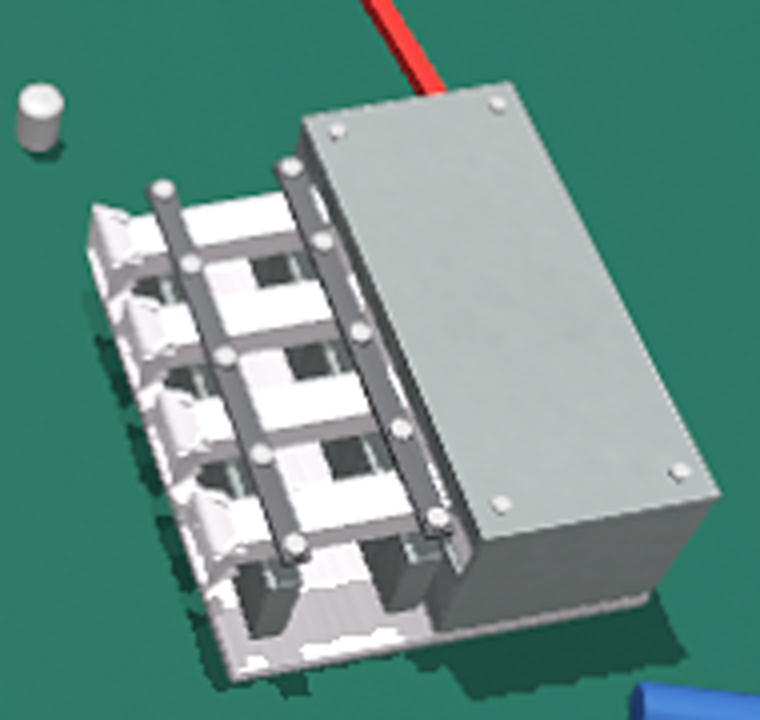

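View pics/a4.png

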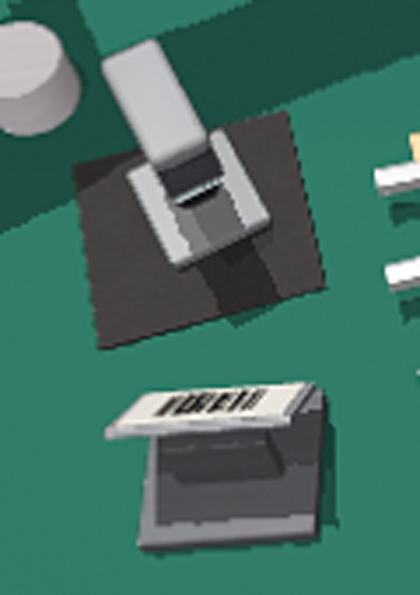

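Run:
```python
from h import *
c=cam("top"); P=cloud(c)
# box top
m=((abs(P[...,2]-120)<4)).astype(np.uint8); m[:, :130]=0;m[:,220:]=0;m[:130]=0;m[280:]=0
ct=max(cv2.findContours(m,cv2.RETR_EXTERNAL,cv2.CHAIN_APPROX_NONE)[0],key=cv2.contourArea)
r=cv2.minAreaRect(ct); W=onz(c,cv2.boxPoints(r),120); print("box",W, onz(c,[r[0]],120))
for i in range(4):
    d=W[(i+1)%4]-W[i]; print(np.linalg.norm(d),np.degrees(np.arctan2(d[1],d[0])))
# flares/tubes in fixture frame
Q=P.reshape(-1,3); Q=Q[np.isfinite(Q[:,0])]
Q=Q[(Q[:,0]>420)&(Q[:,0]<720)&(Q[:,1]>80)&(Q[:,1]<380)]
print("count >60",(Q[:,2]>60).sum())
from numpy import *
T=Q[(Q[:,2]>85)&(Q[:,2]<112)]
print(T.min(0),T.max(0))
h,xe=np.histogram(T[:,1],bins=np.arange(80,300,4)); print(list(zip(xe[:-1],h)))
h,xe=np.histogram(Q[:,2],bins=np.arange(-4,130,4)); print(list(zip(xe[:-1],h)))
```

```text
box [[693.  369.5 120. ]
 [692.4 245.4 120. ]
 [430.4 234.1 120. ]
 [430.3 353.1 120. ]] [[558.7 300.1 120. ]]
124.1248242421473 -90.29395339639032
262.21388026286076 -177.5412906987077
119.0158269764803 90.04579896066792
263.2131179513906 3.5626894144280876
count >60 9116
[430.3 115.5  85. ] [695.1 353.1 111.8]
[(np.int64(80), np.int64(0)), (np.int64(84), np.int64(0)), (np.int64(88), np.int64(0)), (np.int64(92), np.int64(0)), (np.int64(96), np.int64(0)), (np.int64(100), np.int64(0)), (np.int64(104), np.int64(0)), (np.int64(108), np.int64(0)), (np.int64(112), np.int64(2)), (np.int64(116), np.int64(34)), (np.int64(120), np.int64(63)), (np.int64(124), np.int64(94)), (np.int64(128), np.int64(95)), (np.int64(132), np.int64(86)), (np.int64(136), np.int64(74)), (np.int64(140), np.int64(69)), (np.int64(144), np.int64(79)), (np.int64(148), np.int64(111)), (np.int64(152), np.int64(126)), (np.int64(156), np.int64(145)), (np.int64(160), np.int64(145)), (np.int64(164), np.int64(115)), (np.int64(168), np.int64(81)), (np.int64(172), np.int64(66)), (np.int64(176), np.int64(70)), (np.int64(180), np.
[... 1189 characters left out ...]
36), np.int64(45)), (np.int64(40), np.int64(40)), (np.int64(44), np.int64(39)), (np.int64(48), np.int64(39)), (np.int64(52), np.int64(40)), (np.int64(56), np.int64(40)), (np.int64(60), np.int64(56)), (np.int64(64), np.int64(88)), (np.int64(68), np.int64(154)), (np.int64(72), np.int64(236)), (np.int64(76), np.int64(133)), (np.int64(80), np.int64(62)), (np.int64(84), np.int64(83)), (np.int64(88), np.int64(144)), (np.int64(92), np.int64(602)), (np.int64(96), np.int64(882)), (np.int64(100), np.int64(851)), (np.int64(104), np.int64(413)), (np.int64(108), np.int64(94)), (np.int64(112), np.int64(414)), (np.int64(116), np.int64(2559)), (np.int64(120), np.int64(2106)), (np.int64(124), np.int64(237))]
```

Run:
```python
from h import *
c=cam("top"); Pt=cloud(c); s=cam("scene"); Ps=cloud(s)
for nm,P in(("top",Pt),("scene",Ps)):
    Q=P.reshape(-1,3); Q=Q[np.isfinite(Q[:,0])]
    Q=Q[(Q[:,0]>440)&(Q[:,0]<690)&(Q[:,1]>100)&(Q[:,1]<255)]
    T=Q[(Q[:,2]>90)&(Q[:,2]<106)&(Q[:,1]>168)&(Q[:,1]<218)]
    # search heading: minimise folded spread with period 58
    best=None
    for a in np.arange(-6,6.01,.1):
        ar=np.radians(a); # feed dir = (-sin,cos)
        lat=T[:,0]*np.cos(ar)+T[:,1]*np.sin(ar)
        z=np.exp(2j*np.pi*lat/58).mean()
        if best is None or abs(z)>best[0]: best=(abs(z),a,(np.angle(z)/2/np.pi*58)%58)
    print(nm,best, "ztop",np.median(T[:,2]))
    a=np.radians(best[1]); e=np.array([np.cos(a),np.sin(a)]); f=np.array([-np.sin(a),np.cos(a)])
    lat=Q[:,:2]@e; fe=Q[:,:2]@f
    for k in range(7,12):
        l0=best[2]+58*k
        k1=(abs(lat-l0)<29)&(Q[:,2]>75)
        if k1.sum()<100: continue
        t1=k1&(fe>fe[k1].min()+45)&(fe<fe[k1].min()+95)&(abs(lat-l0)<15)&(Q[:,2]>90)
        k2=k1&(Q[:,2]>80)&(Q[:,2]<110)
        fl=k2&(fe<np.percentile(fe[k2],1)+8)
        print(k,l0,"tube lat mean",lat[t1].mean(),"range",np.percentile(lat[t1],[2,98]),"z",np.median(Q[t1,2]),"mouth feed",np.percentile(fe[k2],[0,1,3]),"flare lat",np.percentile(lat[fl],[1,99]),"z",np.percentile(Q[fl,2],[5,50,95]))
```

```text
top (np.float64(0.6973385720289035), np.float64(3.3999999999999666), np.float64(26.248172101934003)) ztop 96.13552985270094
8 490.248172101934 tube lat mean 491.69101729287246 range [480.3 503.2] z 96.47249902396875 mouth feed [87.4 88.1 89.7] flare lat [471.7 510.4] z [ 88.1 104.  107.8]
9 548.248172101934 tube lat mean 547.8743695522998 range [536.3 560.1] z 95.37374977649536 mouth feed [87.4 87.9 89.9] flare lat [528.9 566.5] z [ 92.4 102.8 107. ]
10 606.248172101934 tube lat mean 605.626512582107 range [594.5 616.6] z 96.15920401189182 mouth feed [87.3 88.1 90.5] flare lat [585.4 624.2] z [ 89.1 101.8 105.6]
11 664.248172101934 tube lat mean 663.5075741053843 range [652.4 675.5] z 96.14420155633755 mouth feed [86.5 87.1 88.9] flare lat [643. 683.] z [ 84.9 102.1 106.9]
scene (np.float64(0.6697496901922155), np.float64(4.499999999999963), np.float64(28.149743741919504)) ztop 96.11306983917602
8 492.1497437419195 tube lat mean 492.6550720335438 range [479.7 504.1] z 96.42801684960627 mouth feed [77.9 79.6 81. ] flare lat [470.4 509. ] z [ 82.4 101.8 106. ]
9 550.1497437419195 tube lat mean 550.2226480283366 range [537.1 561.5] z 96.12471075646029 mouth feed [76.4 77.7 79.2] flare lat [527.7 567.9] z [ 81.4 102.  106.9]
10 608.1497437419195 tube lat mean 607.6688686197978 range [595.1 619.2] z 95.93448158077112 mouth feed [74.4 76.1 77.6] flare lat [585.9 625.1] z [ 82.7 102.1 106.3]
11 666.1497437419195 tube lat mean 665.5558755474984 range [652.8 676.6] z 96.13183141061437 mouth feed [73.1 74.  75.8] flare lat [643.3 683.5] z [ 82.2 102.4 107. ]
```

Run:
```python
from h import *
from scipy.ndimage import gaussian_filter1d
def edges(c,ends,z,n=60,half=6):
    g=cv2.cvtColor(c["color"],cv2.COLOR_BGR2HSV)[...,1].astype(np.float32)
    (p,q)=np.array(ends,float); d=(q-p)/np.linalg.norm(q-p); nn=np.array([-d[1],d[0]])
    t=np.linspace(0.05,.95,n); o=np.arange(-half,half+.01,.25)
    pts=p+(q-p)*t[:,None]; X=pts[:,None]+nn*o[:,None]
    v=cv2.remap(g,X[...,0].astype(np.float32),X[...,1].astype(np.float32),cv2.INTER_LINEAR)
    gr=abs(np.gradient(gaussian_filter1d(v,3,axis=1),axis=1)); e=o[gr.argmax(1)]
    ok=abs(e-np.median(e))<1.2
    W=onz(c,(pts+nn*e[:,None])[ok],z)[:,:2]; l=cv2.fitLine(W.astype(np.float32),cv2.DIST_HUBER,0,.01,.01).ravel()
    return np.degrees(np.arctan2(l[1],l[0])),l[2:],ok.sum()
c=cam("top"); s=cam("scene")
print("top left edge",edges(c,[[149.5,150],[149,253]],120))
print("top top edge",edges(c,[[151,148],[197,146.5]],120))
# scene: far right long edge box: crop a3 (512,83)->(718,493) /4 +(370,180)
print("scene right edge",edges(s,[[498,201],[549.5,303]],120))
print("scene bot edge near",edges(s,[[491,314],[549,303.5]],120))
print("scene top",edges(s,[[447,209],[497,201]],120))
# scene baseplate? pad etc
```

```text
top left edge (np.float32(3.0833318), array([560.9, 361.2], dtype=float32), np.int64(60))
top top edge (np.float32(-87.103325), array([693. , 306.4], dtype=float32), np.int64(60))
scene right edge (np.float32(2.7734256), array([592.3, 362.7], dtype=float32), np.int64(60))
scene bot edge near (np.float32(-86.66918), array([688.4, 302.3], dtype=float32), np.int64(40))
scene top (np.float32(-87.19949), array([426.8, 304.5], dtype=float32), np.int64(59))
```

The box edges put the fixture heading at 3.0°: feed f=(-0.052, 0.9986), and the mouths lie at about (483,117.5), (541,120.5), (599,123.5) and (657,126.6). The bars sit at roughly x = 451, 516, 585 and 657. I'll start by turning the tool for the bars and part-closing the jaws.

Request:
{"api": "move_arm", "payload": {
  "targets": [
    [130,0,0,0,0,-0.118,0],
    [130,0,0,0,0,-0.118,0],
    [130,0,0,0,0,-0.118,0],
    [130,0,0,0,0,-0.118,0],
    [130,0,0,0,0,-0.118,0],
    [130,0,0,0,0,-0.118,0],
    [130,0,0,0,0,-0.118,0],
    [130,0,0,0,0,-0.118,0],
    [130,0,0,0,0,-0.118,0],
    [130,0,0,0,0,-0.118,0],
    [130,0,0,0,0,-0.118,0]
  ],
  "grip_force": 40
}}

```text
time_s: 1.37
ee_pos: [220.3, -584.7, 404.8]
eef_rot: [[0.145, -0.0, 0.989], [-0.989, -0.0, 0.145], [0.0, -1.0, -0.001]]
ft_force: [0.1, -0.2, -1.0]
finger_gap: 42.7
```

```bash
cat >> h.py <<'E'
def delta(pos,ang,tilt=0):
    """tool-frame shift (m) and turn about tool y to reach TCP pos (mm) with tool z at world angle ang"""
    s=bot.read_state(); R=np.array(s["eef_rot"]); a=np.radians(ang); t=np.radians(tilt)
    Z=np.array([np.cos(a),np.sin(a),0]); Y=np.array([0,0,-1.]); X=np.cross(Y,Z)
    if tilt: # rotate about lateral axis Z so feed end goes up
        Q=cv2.Rodrigues(Z*t)[0]; X=Q@X; Y=Q@Y
    T=np.c_[X,Y,Z]; p=np.array(s["ee_pos"])
    rv=cv2.Rodrigues(R.T@T)[0].ravel()
    np.set_printoptions(precision=4,suppress=True)
    print("t",s["time_s"],"pos",p.round(1),"gap",round(s["finger_gap"],1),"F",np.array(s["ft_force"]).round(1),"M",np.array(s["ft_torque"]).round(2))
    print("world d mm",(np.array(pos)-p).round(1)," tool shift m now",R.T@(np.array(pos)-p)/1e3," turn",rv," shift if turned first",T.T@(np.array(pos)-p)/1e3)
    np.set_printoptions(precision=1,suppress=True)
E
python3 - <<'E'
from h import *
c=cam("top")
hsv=cv2.cvtColor(c["color"],cv2.COLOR_BGR2HSV)
m=((hsv[...,0]>10)&(hsv[...,0]<30)&(hsv[...,1]>50)&(hsv[...,2]>150)).astype(np.uint8)
m[:,:295]=0;m[:,418:]=0;m[:140]=0;m[280:]=0
m=cv2.morphologyEx(m,cv2.MORPH_CLOSE,np.ones((15,3)))
for ct in cv2.findContours(m,cv2.RETR_EXTERNAL,cv2.CHAIN_APPROX_NONE)[0]:
    if cv2.contourArea(ct)<100: continue
    r=cv2.minAreaRect(ct); print(r,onz(c,cv2.boxPoints(r),22),onz(c,[r[0]],22))
delta([455.7,-187.9,300],5.2)
E
```

```text
((324.9040222167969, 217.0715789794922), (112.43852233886719, 12.633724212646484), 81.6070785522461) [[685.1 -23.   22. ]
 [690.1 -55.2  22. ]
 [400.8 -94.8  22. ]
 [396.2 -63.9  22. ]] [[540.  -59.6  22. ]]
((387.0167541503906, 208.4971160888672), (112.17254638671875, 12.844963073730469), 80.21759033203125) [[ 707.3 -180.1   22. ]
 [ 713.3 -213.1   22. ]
 [ 423.5 -253.    22. ]
 [ 418.  -221.3   22. ]] [[ 562.5 -217.2   22. ]]
t 1.4167 pos [ 220.1 -584.8  404.8] gap 43.1 F [-0.6 -0.5 -0.8] M [-0.03 -0.09  0.03]
world d mm [ 235.6  396.9 -104.8]  tool shift m now [-0.3561  0.1044  0.2937]  turn [0.0007 0.0632 0.0005]  shift if turned first [-0.3739  0.1048  0.2706]
```

Request:
{"api": "move_arm", "payload": {
  "targets": [
    [130,0,0,0,0,0.06,0],
    [130,-0.025,0,0.018,0,0,0],
    [130,-0.028,0.004,0.021,0,0,0],
    [130,-0.028,0.004,0.021,0,0,0],
    [130,-0.028,0.004,0.021,0,0,0],
    [130,-0.028,0.004,0.021,0,0,0],
    [130,-0.028,0.004,0.021,0,0,0],
    [130,-0.028,0.004,0.021,0,0,0],
    [130,-0.028,0.004,0.021,0,0,0],
    [130,-0.028,0.004,0.021,0,0,0],
    [130,-0.028,0.004,0.021,0,0,0],
    [130,-0.02,0.004,0.015,0,0,0],
    [130,-0.01,0,0.007,0,0,0],
    [130,0,0,0,0,0,0]
  ]
}}

```text
time_s: 2.58
ee_pos: [432.4, -250.3, 362.8]
eef_rot: [[0.039, 0.003, 0.999], [-0.999, -0.005, 0.039], [0.005, -1.0, 0.003]]
ft_force: [0.5, -0.0, -0.2]
finger_gap: 43.0
```

Run:
```python
from h import *
delta([455.2,-182.9,300],5.2)
```

```text
t 2.5833 pos [ 432.4 -250.3  362.8] gap 43.0 F [ 0.5 -0.  -0.2] M [-0.02 -0.09  0.05]
world d mm [ 22.8  67.4 -62.8]  tool shift m now [-0.0668  0.0625  0.0252]  turn [-0.0027 -0.052   0.0053]  shift if turned first [-0.065   0.0628  0.0288]
```

Request:
{"api": "move_arm", "payload": {
  "targets": [
    [130,-0.02,0.015,0.008,0,0,0],
    [130,-0.02,0.015,0.008,0,0,0],
    [130,-0.015,0.015,0.006,0,0,0],
    [130,-0.006,0.006,0.003,0,-0.03,0],
    [130,0,0,0,0,0,0],
    [130,0,0,0,0,0,0]
  ]
}}

```text
time_s: 3.08
ee_pos: [455.2, -191.7, 311.2]
eef_rot: [[0.056, 0.005, 0.998], [-0.998, -0.009, 0.056], [0.01, -1.0, 0.004]]
ft_force: [-0.0, -0.6, -0.4]
finger_gap: 43.0
```

Run:
```python
from h import *
delta([455.2,-182.9,191],5.2)
c=cam("top"); crop(c,270,140,470,290,4,"b1.png")
```

```text
t 3.0833 pos [ 455.2 -191.7  311.2] gap 43.0 F [-0.  -0.6 -0.4] M [-0.05 -0.11 -0.01]
world d mm [   0.     8.8 -120.2]  tool shift m now [-0.01    0.1201  0.    ]  turn [-0.0041 -0.0344  0.0097]  shift if turned first [-0.0088  0.1202  0.0008]
```

View pics/b1.png

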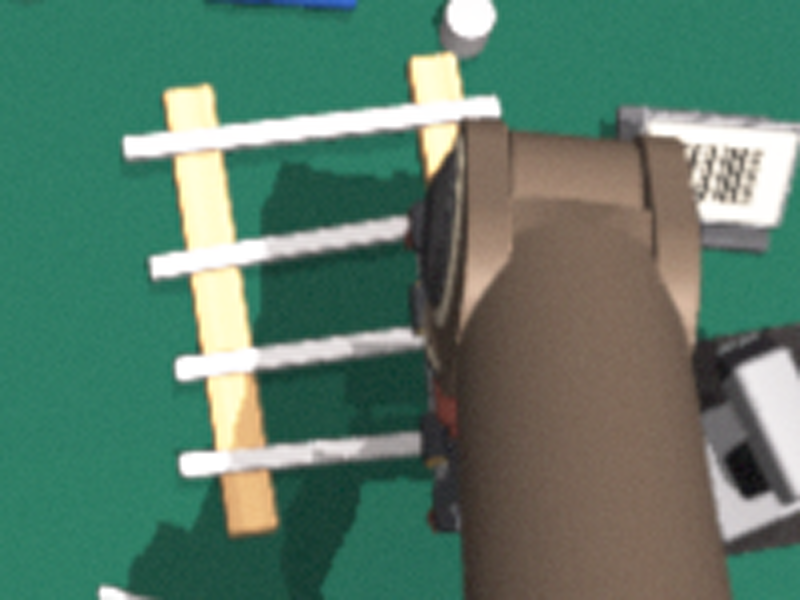

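Request:
{"api": "move_arm", "payload": {
  "targets": [
    [130,-0.004,0.015,0,-0.004,-0.02,0.008],
    [130,-0.004,0.022,0,0,-0.005,0],
    [130,-0.002,0.025,0,0,0,0],
    [130,0,0.022,0,0,0,0],
    [130,0,0.015,0,0,0,0],
    [130,0,0.006,0,0,0,0],
    [130,0,0,0,0,0,0]
  ]
}}

```text
time_s: 3.72
ee_pos: [455.1, -194.2, 209.1]
eef_rot: [[0.064, 0.01, 0.998], [-0.998, -0.012, 0.064], [0.012, -1.0, 0.009]]
ft_force: [0.1, -0.0, 0.5]
finger_gap: 43.3
```

Run:
```python
from h import *
delta([455.2,-182.9,191],5.2)
c=cam("scene"); crop(c,190,220,390,390,4,"b2.png")
```

```text
t 3.7167 pos [ 455.1 -194.2  209.1] gap 43.3 F [ 0.1 -0.   0.5] M [ 0.03 -0.12  0.  ]
world d mm [  0.1  11.3 -18.1]  tool shift m now [-0.0115  0.0179  0.0006]  turn [-0.0093 -0.0268  0.0124]  shift if turned first [-0.0112  0.0181  0.0011]
```

View pics/b2.png

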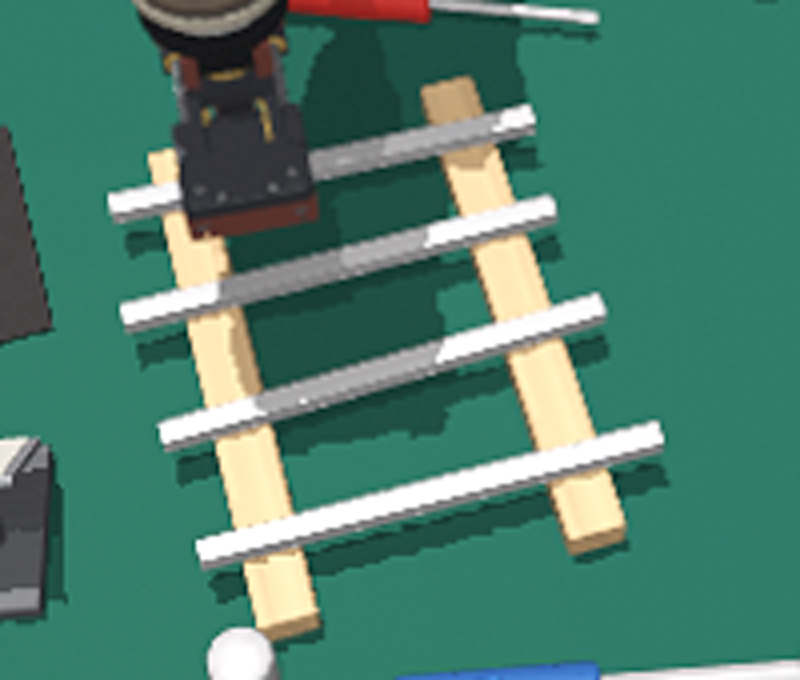

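Request:
{"api": "move_arm", "payload": {
  "targets": [
    [130,-0.008,0,0,-0.01,-0.02,0.012],
    [130,-0.006,0,0,0,-0.01,0],
    [130,-0.003,0.005,0,0,0,0],
    [130,0,0.008,0,0,0,0],
    [130,0,0.006,0,0,0,0],
    [130,0,0,0,0,0,0]
  ]
}}

```text
time_s: 4.27
ee_pos: [455.5, -177.0, 193.7]
eef_rot: [[0.095, 0.006, 0.995], [-0.995, -0.003, 0.095], [0.004, -1.0, 0.006]]
ft_force: [0.4, -0.5, 0.5]
finger_gap: 43.0
```

Run:
```python
from h import *
delta([455.2,-182.9,191],5.2)
```

```text
t 4.2667 pos [ 455.5 -177.   193.7] gap 43.0 F [ 0.4 -0.5  0.5] M [-0.04 -0.1  -0.07]
world d mm [-0.3 -5.9 -2.7]  tool shift m now [ 0.0059  0.0027 -0.0009]  turn [-0.0059  0.0046  0.0037]  shift if turned first [ 0.0059  0.0027 -0.0008]
```

Request:
{"api": "move_arm", "payload": {
  "targets": [
    [130,0.003,0.003,0,-0.005,0,0.003],
    [130,0.003,0.001,0,0,0,0],
    [130,0,0,0,0,0,0],
    [255,0,0,0,0,0,0],
    [255,0,0,0,0,0,0],
    [255,0,0,0,0,0,0],
    [255,0,0,0,0,0,0],
    [255,0,0,0,0,0,0],
    [255,0,0,0,0,0,0]
  ],
  "grip_force": 50
}}

```text
time_s: 5.02
ee_pos: [455.6, -184.1, 188.6]
eef_rot: [[0.095, -0.002, 0.996], [-0.996, -0.0, 0.095], [0.0, -1.0, -0.002]]
ft_force: [0.4, 0.5, -1.1]
finger_gap: 11.8
```

Run:
```python
from h import *
delta([455.2,-182.9,191],5.2)
```

```text
t 5.0167 pos [ 455.6 -184.1  188.6] gap 11.8 F [ 0.4  0.5 -1.1] M [-0.03 -0.17  0.02]
world d mm [-0.4  1.2  2.4]  tool shift m now [-0.0012 -0.0024 -0.0003]  turn [0.0019 0.004  0.0002]  shift if turned first [-0.0012 -0.0024 -0.0003]
```

Request:
{"api": "move_arm", "payload": {
  "targets": [
    [255,0,-0.006,0,0,0,0],
    [255,0,-0.01,0,0,0,0],
    [255,0,-0.012,0,0,0,0],
    [255,0,-0.012,0,0,0,0],
    [255,0,-0.012,0,0,0,0],
    [255,0,-0.006,0,0,0,0],
    [255,0,0,0,0,0,0]
  ]
}}

```text
time_s: 5.6
ee_pos: [455.3, -183.3, 251.9]
eef_rot: [[0.096, -0.003, 0.995], [-0.995, 0.001, 0.096], [-0.001, -1.0, -0.003]]
ft_force: [-1.1, 0.4, -2.7]
finger_gap: 11.6
```

Run:
```python
from h import *
delta([491.8,-48.3,245.6],3)
c=cam("scene"); crop(c,190,180,390,330,4,"b3.png")
```

```text
t 5.6 pos [ 455.3 -183.3  251.9] gap 11.6 F [-1.1  0.4 -2.7] M [-0.17 -0.06  0.  ]
world d mm [ 36.5 135.   -6.3]  tool shift m now [-0.1308  0.0063  0.0493]  turn [ 0.0027  0.0438 -0.0009]  shift if turned first [-0.1329  0.0063  0.0435]
```

View pics/b3.png

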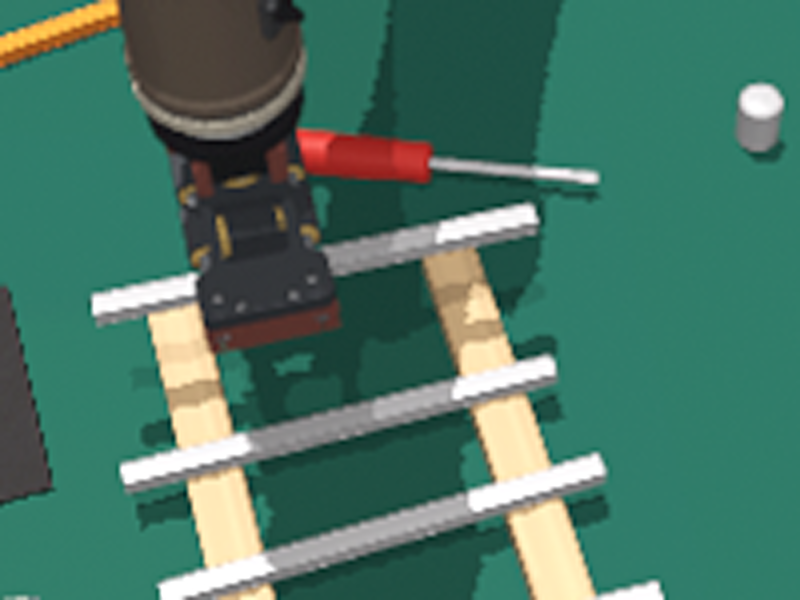

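Request:
{"api": "move_arm", "payload": {
  "targets": [
    [255,-0.005,0,0.002,0,0.01,0],
    [255,-0.012,0.001,0.004,0,0.01,0],
    [255,-0.015,0.001,0.005,0,0.01,0],
    [255,-0.018,0.001,0.006,0,0.01,0],
    [255,-0.018,0.001,0.006,0,0,0],
    [255,-0.018,0.001,0.006,0,0,0],
    [255,-0.015,0,0.006,0,0,0],
    [255,-0.01,0,0.004,0,0,0],
    [255,-0.005,0,0.002,0,0,0],
    [255,0,0,0,0,0,0],
    [255,0,0,0,0,0,0]
  ]
}}

```text
time_s: 6.57
ee_pos: [488.1, -56.9, 240.0]
eef_rot: [[0.048, -0.012, 0.999], [-0.999, 0.004, 0.048], [-0.004, -1.0, -0.012]]
ft_force: [0.0, -0.1, -2.5]
finger_gap: 11.3
```

Run:
```python
from h import *
delta([491.8,-48.3,245.6],3)
```

```text
t 6.5667 pos [488.1 -56.9 240. ] gap 11.3 F [ 0.  -0.1 -2.5] M [-0.14 -0.09  0.02]
world d mm [3.7 8.6 5.6]  tool shift m now [-0.0084 -0.0056  0.004 ]  turn [ 0.0123 -0.0043 -0.0043]  shift if turned first [-0.0084 -0.0056  0.0041]
```

Request:
{"api": "move_arm", "payload": {
  "targets": [
    [255,-0.002,-0.003,0.002,0.006,-0.002,-0.002],
    [255,-0.002,-0.003,0.002,0.006,-0.002,-0.002],
    [255,-0.001,0,0,0,0,0],
    [255,0,0,0,0,0,0]
  ]
}}

```text
time_s: 6.9
ee_pos: [491.6, -53.7, 246.0]
eef_rot: [[0.049, -0.001, 0.999], [-0.999, -0.001, 0.049], [0.001, -1.0, -0.001]]
ft_force: [-1.1, -0.2, -3.3]
finger_gap: 11.5
```

Run:
```python
from h import *
delta([491.8,-48.3,245.6],3)
c=cam("scene"); crop(c,330,180,530,330,4,"b4.png")
c=cam("top"); crop(c,180,140,380,290,4,"b5.png")
P=cloud(c); hsv=cv2.cvtColor(c["color"],cv2.COLOR_BGR2HSV)
```

```text
t 6.9 pos [491.6 -53.7 246. ] gap 11.5 F [-1.1 -0.2 -3.3] M [-0.08 -0.04 -0.03]
world d mm [ 0.2  5.4 -0.4]  tool shift m now [-0.0054  0.0004  0.0005]  turn [ 0.0007 -0.0037  0.0009]  shift if turned first [-0.0054  0.0004  0.0005]
```

View pics/b4.png

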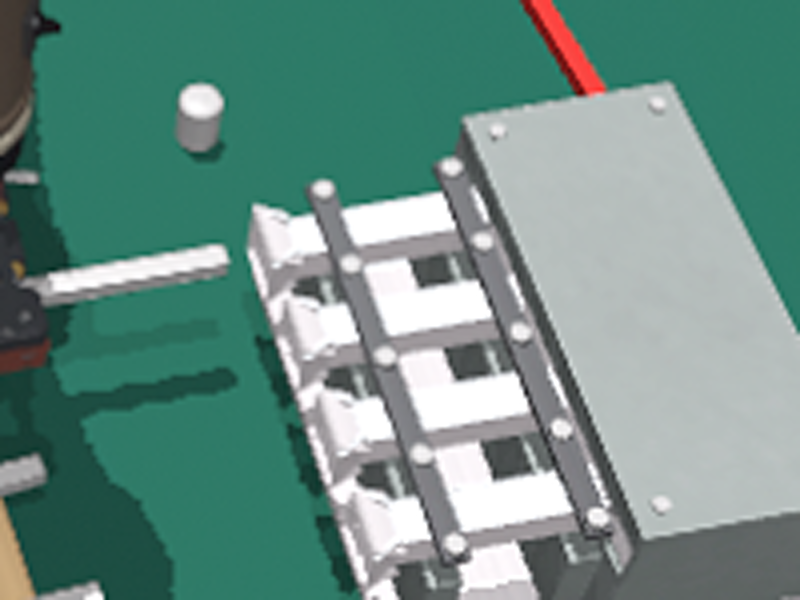

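View pics/b5.png

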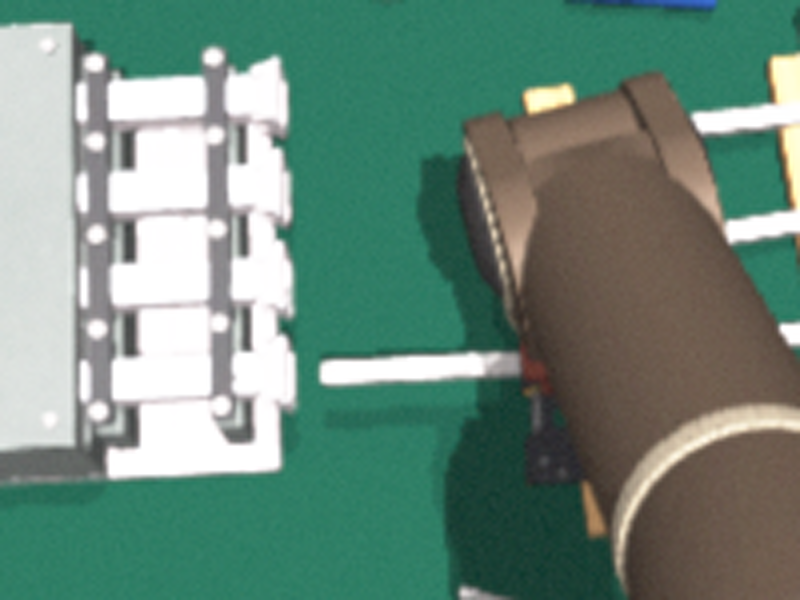

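Request:
{"api": "move_arm", "payload": {
  "targets": [
    [255,-0.004,0,0,0,0,0],
    [255,-0.006,0,0,0,0,0],
    [255,-0.006,0,0,0,0,0],
    [255,-0.006,0,0,0,0,0],
    [255,-0.006,0,0,0,0,0],
    [255,-0.006,0,0,0,0,0],
    [255,-0.004,0,0,0,0,0]
  ]
}}

```text
time_s: 7.58
ee_pos: [489.2, -12.9, 245.9]
eef_rot: [[0.047, -0.001, 0.999], [-0.999, -0.001, 0.047], [0.001, -1.0, -0.001]]
ft_force: [0.2, -0.4, -2.8]
finger_gap: 11.7
```

```bash
cat >> h.py <<'E'
A=np.radians(3.0); LAT={1:488.6,2:546.6,3:604.6,4:662.6}
def tw(k,fe,z,dl=0):
    l=LAT[k]+dl; return [l*np.cos(A)-fe*np.sin(A), l*np.sin(A)+fe*np.cos(A), z]
def st(k):
    s=bot.read_state(); p=np.array(s["ee_pos"]); l=p[0]*np.cos(A)+p[1]*np.sin(A); fe=-p[0]*np.sin(A)+p[1]*np.cos(A)
    F=np.array(s["ft_force"]); R=np.array(s["eef_rot"])
    print("t %.2f lat err %.1f fe %.1f z %.1f gap %.1f | F lat %.1f feed %.1f up %.1f M %s ang %.2f tiltx %.4f tiltz %.4f"%(s["time_s"],l-LAT[k],fe,p[2],s["finger_gap"],F[0]*np.cos(A)+F[1]*np.sin(A),-F[0]*np.sin(A)+F[1]*np.cos(A),F[2],np.array(s["ft_torque"]).round(2),np.degrees(np.arctan2(R[1,2],R[0,2])),R[2,0],R[2,2]))
E
python3 -c "
from h import *
st(1)"
```

```text
t 7.58 lat err -0.8 fe -38.5 z 245.9 gap 11.7 | F lat 0.2 feed -0.5 up -2.8 M [-0.1 -0.1 -0. ] ang 2.68 tiltx 0.0010 tiltz -0.0011
```

Request:
{"api": "move_arm", "payload": {
  "targets": [
    [255,-0.006,0,0,0,0,0],
    [255,-0.008,0,0,0,0,0],
    [255,-0.008,0,0,0,0,0],
    [255,-0.008,0,0,0,0,0],
    [255,-0.008,0,0,0,0,0],
    [255,-0.004,0,0,0,0,0]
  ]
}}

```text
time_s: 8.08
ee_pos: [489.4, 10.1, 249.3]
eef_rot: [[0.03, -0.001, 1.0], [-0.999, -0.039, 0.03], [0.039, -0.999, -0.002]]
ft_force: [0.8, -1.9, -2.1]
finger_gap: 11.9
```

```bash
python3 -c "
from h import *
st(1)"
```

```text
t 8.08 lat err 0.6 fe -15.5 z 249.3 gap 11.9 | F lat 0.7 feed -1.9 up -2.1 M [-0.6 -0.4 -0.1] ang 1.70 tiltx 0.0389 tiltz -0.0023
```

Run:
```python
from h import *
s=bot.read_state(); print(np.array(s["joints"]),np.array(s["joint_velocities"]))
delta(tw(1,-15,245.6),3)
c=cam("scene"); crop(c,330,180,530,330,4,"c1.png")
```

```text
[ 13.2  24.6 -25.8 117.3  18.9  42.4 -23.1] [-4.4 -0.9  2.7 -0.5  3.   1.6 -6.4]
t 8.0833 pos [489.4  10.1 249.3] gap 11.9 F [ 0.8 -1.9 -2.1] M [-0.6 -0.4 -0.1]
world d mm [-0.6  0.5 -3.7]  tool shift m now [-0.0006  0.0037 -0.0006]  turn [ 0.0028 -0.0227  0.0389]  shift if turned first [-0.0005  0.0037 -0.0006]
```

View pics/c1.png

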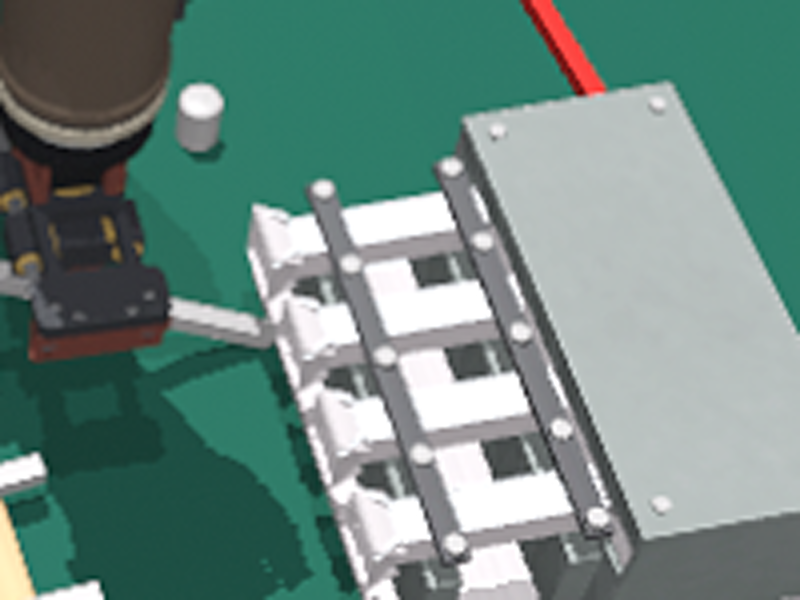

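The bar has pitched nose-down in the grip, so the announced slackening probably happened here. I'll back off and re-level it on the battens.

Request:
{"api": "move_arm", "payload": {
  "targets": [
    [255,0.006,0,0,0,0,0],
    [255,0.01,0,0,0,0,0.01],
    [255,0.012,0,0,0,0,0.01],
    [255,0.012,0,0,0,0,0.01],
    [255,0.012,0,0,0,0,0],
    [255,0.012,0,0,0,0,0],
    [255,0.006,0,0,0,0,0],
    [255,0,0,0,0,0,0]
  ]
}}

```text
time_s: 8.8
ee_pos: [492.0, -59.7, 251.3]
eef_rot: [[0.033, 0.0, 0.999], [-0.999, -0.006, 0.033], [0.006, -1.0, -0.0]]
ft_force: [0.3, -0.7, -2.5]
finger_gap: 11.5
```

Run:
```python
from h import *
st(1); delta([455.6,-184.1,248],5.2)
c=cam("scene"); crop(c,190,180,460,380,2.9,"c2.png")
c=cam("top"); crop(c,180,140,450,290,2.9,"c3.png")
```

```text
t 8.80 lat err -0.4 fe -85.3 z 251.3 gap 11.5 | F lat 0.3 feed -0.7 up -2.5 M [-0.1 -0.   0.1] ang 1.86 tiltx 0.0064 tiltz -0.0000
t 8.8 pos [492.  -59.7 251.3] gap 11.5 F [ 0.3 -0.7 -2.5] M [-0.09 -0.04  0.08]
world d mm [ -36.4 -124.4   -3.3]  tool shift m now [ 0.1231  0.0041 -0.0404]  turn [ 0.0002 -0.0582  0.0064]  shift if turned first [ 0.1206  0.0033 -0.0475]
```

View pics/c2.png

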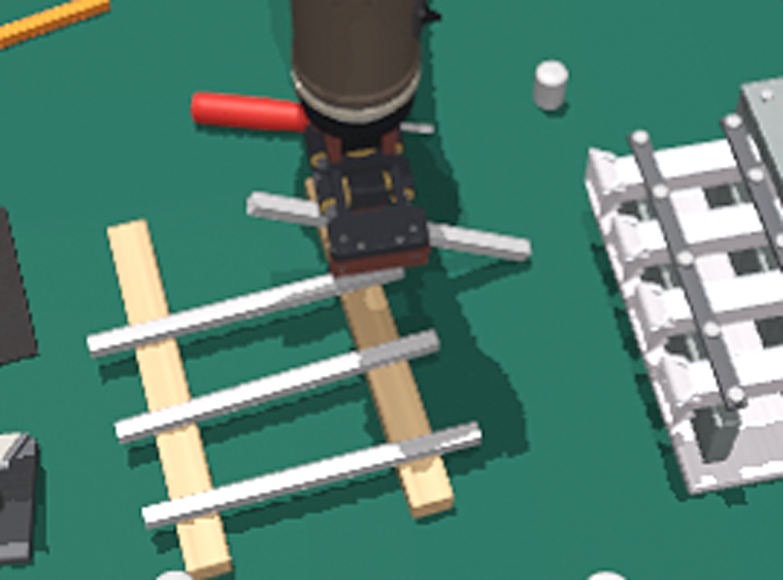

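View pics/c3.png

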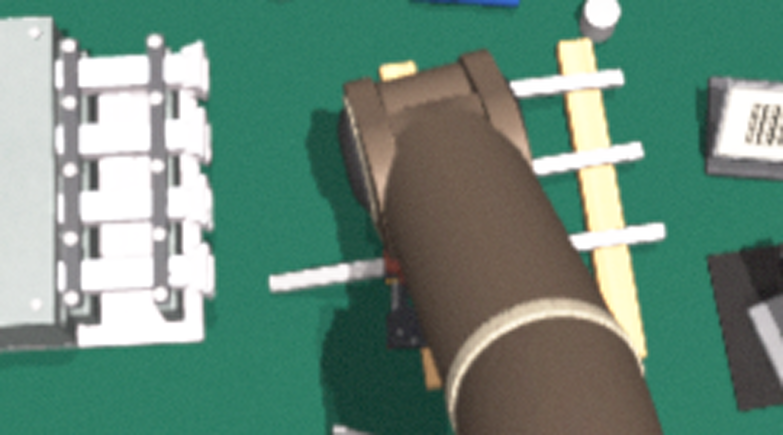

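Request:
{"api": "move_arm", "payload": {
  "targets": [
    [255,0.005,0,-0.002,0,-0.01,0],
    [255,0.012,0,-0.005,0,-0.015,0],
    [255,0.016,0,-0.006,0,-0.015,0],
    [255,0.018,0,-0.007,0,-0.01,0],
    [255,0.018,0,-0.007,0,0,0],
    [255,0.016,0,-0.006,0,0,0],
    [255,0.014,0,-0.006,0,0,0],
    [255,0.01,0,-0.003,0,0,0],
    [255,0.004,0,0,0,0,0],
    [255,0,0,0,0,0,0]
  ]
}}

```text
time_s: 9.73
ee_pos: [458.9, -169.8, 252.3]
eef_rot: [[0.106, 0.002, 0.994], [-0.994, 0.0, 0.106], [-0.0, -1.0, 0.002]]
ft_force: [-0.6, -0.8, 2.7]
finger_gap: 11.8
```

Run:
```python
from h import *
delta([455.6,-184.1,248],5.2)
c=cam("scene"); crop(c,190,180,390,330,4,"c4.png")
```

```text
t 9.7333 pos [ 458.9 -169.8  252.3] gap 11.8 F [-0.6 -0.8  2.7] M [0.37 0.16 0.14]
world d mm [ -3.3 -14.3  -4.3]  tool shift m now [ 0.0139  0.0043 -0.0048]  turn [-0.0023  0.0158 -0.0002]  shift if turned first [ 0.0139  0.0043 -0.0046]
```

View pics/c4.png

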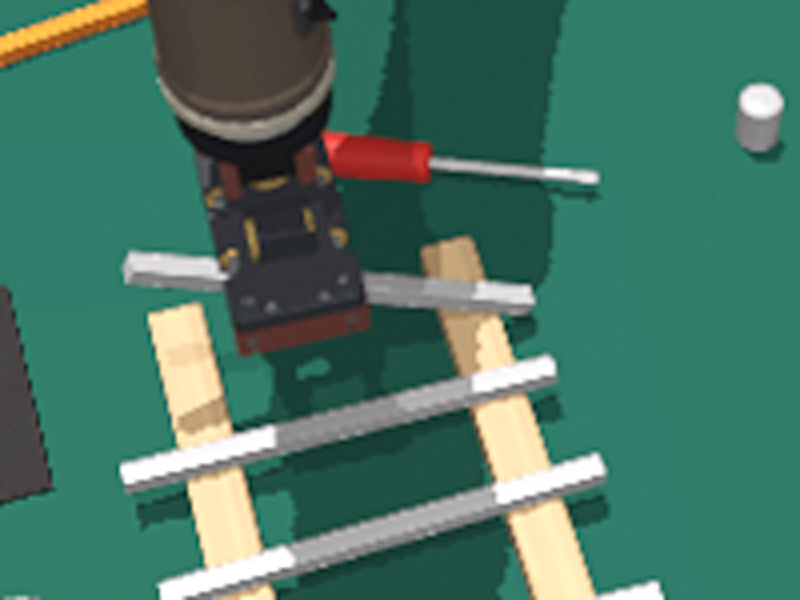

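Request:
{"api": "move_arm", "payload": {
  "targets": [
    [255,0.006,0,-0.002,0,0.01,0],
    [255,0.006,0,-0.002,0,0,0],
    [255,0,0.005,0,0,0,0],
    [255,0,0.007,0,0,0,0],
    [255,0,0.007,0,0,0,0],
    [255,0,0.007,0,0,0,0],
    [255,0,0.004,0,0,0,0],
    [255,0,0,0,0,0,0]
  ],
  "grip_force": 12
}}

```text
time_s: 10.45
ee_pos: [457.4, -181.2, 219.1]
eef_rot: [[0.1, 0.004, 0.995], [-0.995, -0.001, 0.1], [0.001, -1.0, 0.004]]
ft_force: [-0.6, -1.3, -1.0]
finger_gap: 11.7
```

Run:
```python
from h import *
delta([455.6,-184.1,189],5.2)
c=cam("scene"); crop(c,190,180,390,330,4,"c5.png")
```

```text
t 10.45 pos [ 457.4 -181.2  219.1] gap 11.7 F [-0.6 -1.3 -1. ] M [-0.01 -0.16 -0.07]
world d mm [ -1.8  -2.9 -30.1]  tool shift m now [ 0.0027  0.03   -0.0022]  turn [-0.0039  0.0096  0.0012]  shift if turned first [ 0.0028  0.0301 -0.0021]
```

View pics/c5.png

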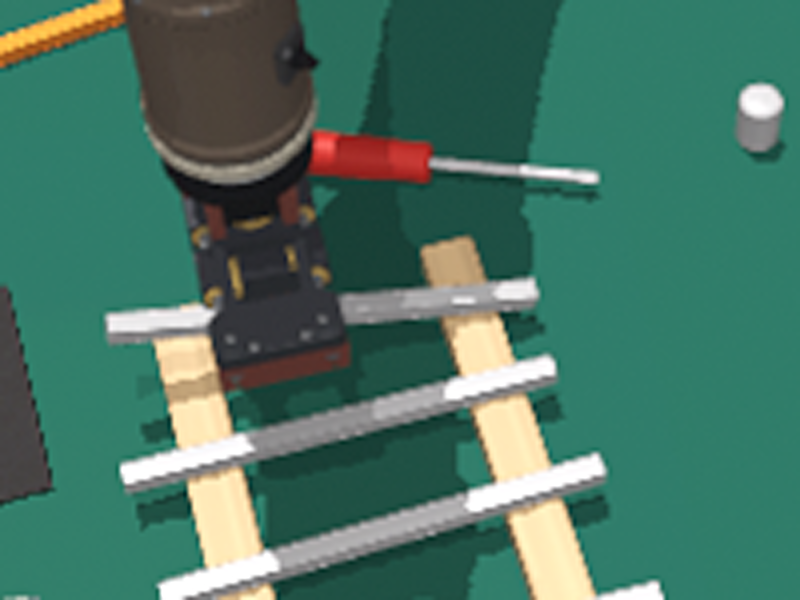

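Request:
{"api": "move_arm", "payload": {
  "targets": [
    [255,0.001,0.005,0,0,0.003,0],
    [255,0.001,0.007,0,0,0,0],
    [255,0,0.006,0,0,0,0],
    [255,0,0.005,0,0,0,0],
    [255,0,0.003,0,0,0,0],
    [255,0,0.001,0,0,0,0],
    [255,0,0,0,0,0,0]
  ],
  "grip_force": 12
}}

```text
time_s: 11.08
ee_pos: [458.1, -183.6, 190.3]
eef_rot: [[0.097, 0.004, 0.995], [-0.995, -0.002, 0.097], [0.003, -1.0, 0.004]]
ft_force: [-0.9, -0.6, 4.2]
finger_gap: 11.9
```

Run:
```python
from h import *
delta([455.6,-184.1,189],5.2)
c=cam("scene"); crop(c,190,180,390,330,4,"c6.png")
```

```text
t 11.0833 pos [ 458.1 -183.6  190.3] gap 11.9 F [-0.9 -0.6  4.2] M [-0.01  0.21 -0.04]
world d mm [-2.5 -0.5 -1.3]  tool shift m now [ 0.0003  0.0013 -0.0026]  turn [-0.004   0.0064  0.0025]  shift if turned first [ 0.0003  0.0013 -0.0026]
```

View pics/c6.png

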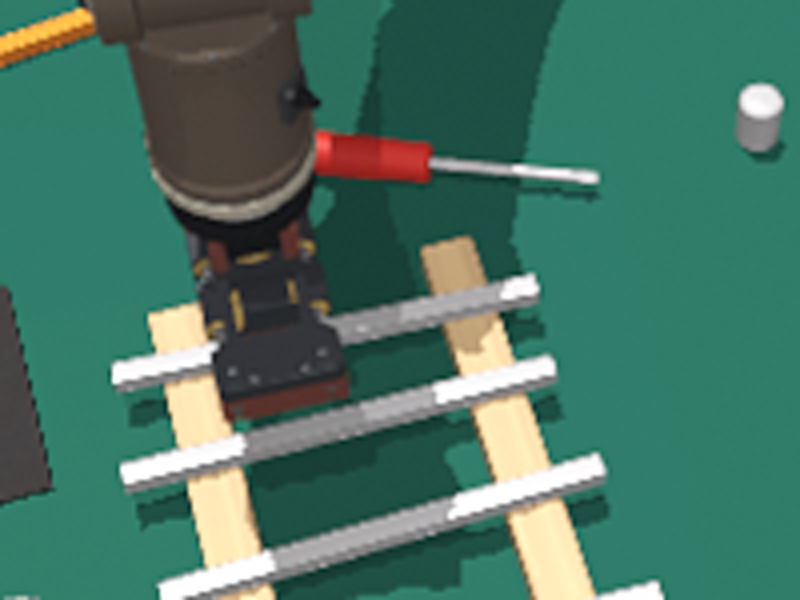

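Request:
{"api": "move_arm", "payload": {
  "targets": [
    [255,0,0,0,0,0,0],
    [255,0,0,0,0,0,0],
    [255,0,0,0,0,0,0],
    [255,0,-0.006,0,0.004,0,0],
    [255,0,-0.01,0,0,0,0],
    [255,0,-0.012,0,0,0,0],
    [255,0,-0.012,0,0,0,0],
    [255,0,-0.012,0,0,0,0],
    [255,0,-0.004,0,0,0,0],
    [255,0,0,0,0,0,0]
  ],
  "grip_force": 60
}}

```text
time_s: 11.97
ee_pos: [457.0, -182.3, 250.9]
eef_rot: [[0.099, 0.007, 0.995], [-0.995, 0.0, 0.099], [0.001, -1.0, 0.007]]
ft_force: [0.3, 0.0, -2.8]
finger_gap: 11.4
```

Run:
```python
from h import *
delta(tw(1,-79,246),3)
```

```text
t 11.9667 pos [ 457.  -182.3  250.9] gap 11.4 F [ 0.3  0.  -2.8] M [-0.16 -0.11 -0.03]
world d mm [ 35.1 129.   -4.9]  tool shift m now [-0.1249  0.0052  0.0476]  turn [-0.0074  0.0468  0.0004]  shift if turned first [-0.127   0.0049  0.0418]
```

Request:
{"api": "move_arm", "payload": {
  "targets": [
    [255,-0.005,0,0.002,0,0.012,0],
    [255,-0.012,0.001,0.004,0,0.012,0],
    [255,-0.015,0,0.005,0,0.012,0],
    [255,-0.018,0,0.006,0,0.01,0],
    [255,-0.018,0,0.006,0,0,0],
    [255,-0.018,0,0.006,0,0,0],
    [255,-0.015,0,0.006,0,0,0],
    [255,-0.012,0,0.004,0,0,0],
    [255,-0.005,0,0.002,0,0,0],
    [255,0,0,0,0,0,0],
    [255,0,0,0,0,0,0]
  ]
}}

```text
time_s: 12.88
ee_pos: [490.4, -54.1, 245.4]
eef_rot: [[0.044, 0.001, 0.999], [-0.999, 0.002, 0.044], [-0.002, -1.0, 0.001]]
ft_force: [-0.9, -0.6, -2.5]
finger_gap: 11.3
```

Run:
```python
from h import *
st(1); delta(tw(1,-79,247),3)
c=cam("scene"); crop(c,240,180,440,330,4,"c7.png")
```

```text
t 12.88 lat err -1.7 fe -79.7 z 245.4 gap 11.3 | F lat -0.9 feed -0.6 up -2.5 M [-0.2 -0.1  0. ] ang 2.51 tiltx -0.0024 tiltz 0.0009
t 12.8833 pos [490.4 -54.1 245.4] gap 11.3 F [-0.9 -0.6 -2.5] M [-0.16 -0.06  0.02]
world d mm [1.7 0.8 1.6]  tool shift m now [-0.0007 -0.0016  0.0017]  turn [-0.0009 -0.0086 -0.0024]  shift if turned first [-0.0007 -0.0016  0.0017]
```

View pics/c7.png

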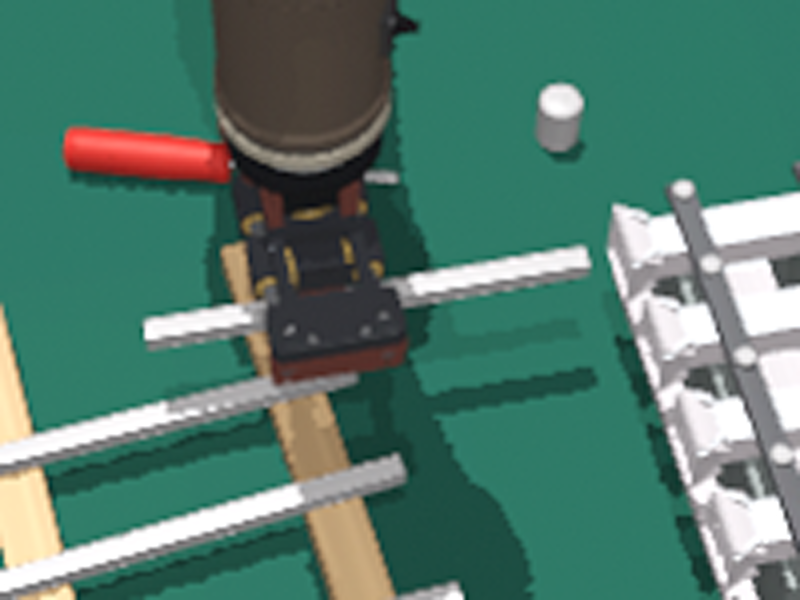

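Level again and lined up. Small correction, then feed.

Request:
{"api": "move_arm", "payload": {
  "targets": [
    [255,-0.002,-0.001,0.001,0,-0.004,-0.001],
    [255,-0.004,-0.001,0.001,0,-0.002,-0.001],
    [255,-0.006,0,0,0,0,0],
    [255,-0.006,0,0,0,0,0],
    [255,-0.006,0,0,0,0,0],
    [255,-0.006,0,0,0,0,0],
    [255,-0.006,0,0,0,0,0],
    [255,-0.004,0,0,0,0,0],
    [255,0,0,0,0,0,0]
  ]
}}

```text
time_s: 13.68
ee_pos: [489.6, -13.2, 247.5]
eef_rot: [[0.044, 0.0, 0.999], [-0.999, -0.001, 0.044], [0.001, -1.0, 0.0]]
ft_force: [0.4, 0.0, -1.4]
finger_gap: 11.8
```

Run:
```python
from h import *
st(1); delta(tw(1,60,247),3)
```

```text
t 13.68 lat err -0.3 fe -38.8 z 247.5 gap 11.8 | F lat 0.4 feed -0.0 up -1.4 M [-0.1 -0.1  0.1] ang 2.54 tiltx 0.0008 tiltz 0.0001
t 13.6833 pos [489.6 -13.2 247.5] gap 11.8 F [ 0.4  0.  -1.4] M [-0.11 -0.05  0.07]
world d mm [-4.8 98.6 -0.5]  tool shift m now [-0.0988  0.0004 -0.0004]  turn [-0.0001 -0.008   0.0008]  shift if turned first [-0.0988  0.0005  0.0003]
```

Request:
{"api": "move_arm", "payload": {
  "targets": [
    [255,-0.005,0,0,0,-0.004,0],
    [255,-0.006,0,0,0,0,0],
    [255,-0.006,0,0,0,0,0],
    [255,-0.006,0,0,0,0,0],
    [255,-0.006,0,0,0,0,0]
  ]
}}

```text
time_s: 14.1
ee_pos: [488.1, 17.5, 247.4]
eef_rot: [[0.047, -0.0, 0.999], [-0.999, -0.001, 0.047], [0.001, -1.0, -0.0]]
ft_force: [-0.1, 0.3, -3.5]
finger_gap: 11.6
```

Run:
```python
from h import *
st(1)
```

```text
t 14.10 lat err -0.3 fe -8.1 z 247.4 gap 11.6 | F lat -0.1 feed 0.3 up -3.5 M [-0.1 -0.1  0. ] ang 2.71 tiltx 0.0014 tiltz -0.0001
```

Request:
{"api": "move_arm", "payload": {
  "targets": [
    [255,-0.006,0,0,0,-0.002,0],
    [255,-0.007,0,0,0,0,0],
    [255,-0.007,0,0,0,0,0],
    [255,-0.007,0,0,0,0,0],
    [255,-0.007,0,0,0,0,0],
    [255,-0.007,0,0,0,0,0],
    [255,-0.006,0,0,0,0,0],
    [255,-0.004,0,0,0,0,0]
  ]
}}

```text
time_s: 14.77
ee_pos: [485.1, 75.2, 247.3]
eef_rot: [[0.051, 0.0, 0.999], [-0.999, -0.001, 0.051], [0.001, -1.0, 0.0]]
ft_force: [0.5, 0.1, -2.3]
finger_gap: 11.2
```

Run:
```python
from h import *
st(1)
```

```text
t 14.77 lat err -0.3 fe 49.8 z 247.3 gap 11.2 | F lat 0.5 feed 0.1 up -2.3 M [-0.1 -0.1 -0. ] ang 2.92 tiltx 0.0009 tiltz 0.0000
```

Request:
{"api": "move_arm", "payload": {
  "targets": [
    [255,-0.004,0,0,0,0,0],
    [255,-0.004,0,0,0,0,0],
    [255,-0.003,0,0,0,0,0],
    [255,0,0,0,0,0,0]
  ]
}}

```text
time_s: 15.1
ee_pos: [484.4, 88.4, 247.3]
eef_rot: [[0.052, 0.0, 0.999], [-0.999, -0.001, 0.052], [0.001, -1.0, 0.0]]
ft_force: [0.4, 0.4, -2.0]
finger_gap: 11.3
```

Run:
```python
from h import *
st(1)
c=cam("scene"); crop(c,330,180,530,330,4,"d1.png")
```

```text
t 15.10 lat err -0.3 fe 63.0 z 247.3 gap 11.3 | F lat 0.4 feed 0.4 up -2.0 M [-0.1 -0.1  0. ] ang 2.99 tiltx 0.0007 tiltz 0.0000
```

View pics/d1.png

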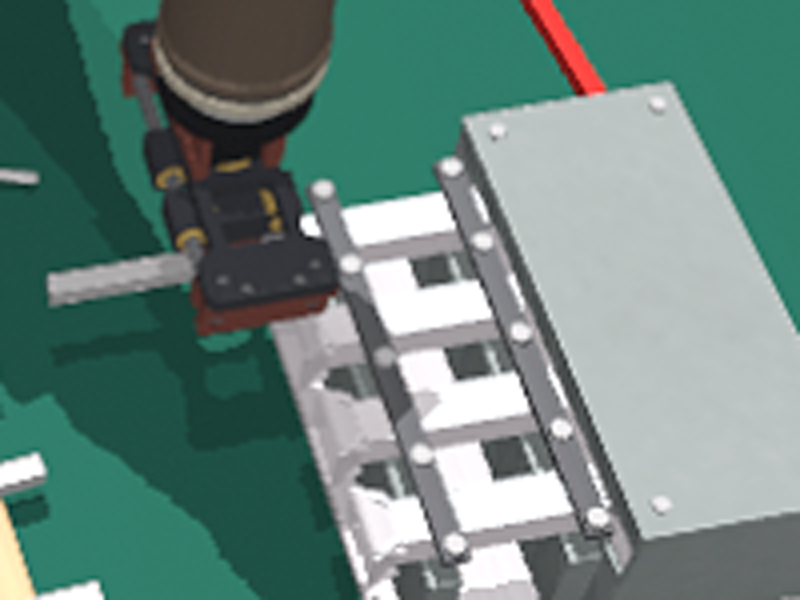

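Request:
{"api": "move_arm", "payload": {
  "targets": [
    [168,0,0,0,0,0,0],
    [168,0,0,0,0,0,0],
    [168,0,0,0,0,0,0],
    [168,0.006,0.001,0,0,0,0],
    [168,0.01,0.001,0,0,0,0],
    [168,0.012,0,0,0,0,0],
    [168,0.012,0,0,0,0,0],
    [168,0.01,0,0,0,0,0],
    [168,0.007,0,0,0,0,0],
    [168,0,0,0,0,0,0],
    [168,0,0,0,0,0,0]
  ]
}}

```text
time_s: 16.07
ee_pos: [488.4, 22.7, 246.0]
eef_rot: [[0.047, 0.003, 0.999], [-0.999, -0.002, 0.047], [0.002, -1.0, 0.003]]
ft_force: [0.3, 0.5, -0.2]
finger_gap: 30.2
```

Run:
```python
from h import *
st(1); delta(tw(1,0,247),3)
c=cam("scene"); crop(c,330,180,530,330,4,"d2.png")
P=cloud(c)
```

```text
t 16.07 lat err 0.4 fe -2.9 z 246.0 gap 30.2 | F lat 0.3 feed 0.4 up -0.2 M [ 0.1 -0.1  0. ] ang 2.71 tiltx 0.0021 tiltz 0.0027
t 16.0667 pos [488.4  22.7 246. ] gap 30.2 F [ 0.3  0.5 -0.2] M [ 0.06 -0.05  0.03]
world d mm [-0.5  2.9  1. ]  tool shift m now [-0.0029 -0.001  -0.0004]  turn [-0.0027 -0.0051  0.0021]  shift if turned first [-0.0029 -0.001  -0.0004]
```

View pics/d2.png

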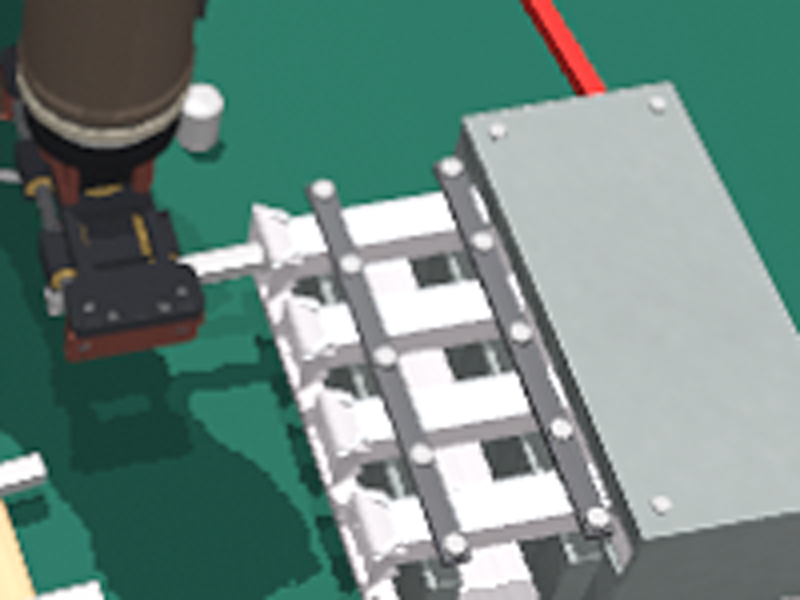

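Request:
{"api": "move_arm", "payload": {
  "targets": [
    [168,0,0.004,0,-0.002,0,0.002],
    [168,0,0.003,0,0,0,0],
    [168,0,0,0,0,0,0],
    [255,0,0,0,0,0,0],
    [255,0,0,0,0,0,0],
    [255,0,0,0,0,0,0],
    [255,0,0,0,0,0,0],
    [255,0,0,0,0,0,0]
  ],
  "grip_force": 8
}}

```text
time_s: 16.78
ee_pos: [488.2, 25.4, 238.0]
eef_rot: [[0.052, -0.0, 0.999], [-0.999, 0.001, 0.052], [-0.001, -1.0, -0.0]]
ft_force: [0.1, -0.9, 0.2]
finger_gap: 11.9
```

Run:
```python
from h import *
st(1)
```

```text
t 16.78 lat err 0.3 fe -0.2 z 238.0 gap 11.9 | F lat 0.0 feed -0.9 up 0.2 M [-0.1 -0.   0.1] ang 2.99 tiltx -0.0008 tiltz -0.0001
```

Request:
{"api": "move_arm", "payload": {
  "targets": [
    [255,0,-0.003,0,0,0,0],
    [255,0,-0.003,0,0,0,0],
    [255,0,-0.001,0,0,0,0],
    [255,0,0,0,0,0,0],
    [255,0,0,0,0,0,0]
  ],
  "grip_force": 8
}}

```text
time_s: 17.2
ee_pos: [488.0, 25.6, 245.7]
eef_rot: [[0.052, -0.001, 0.999], [-0.999, 0.001, 0.052], [-0.001, -1.0, -0.0]]
ft_force: [-0.5, 0.7, -1.6]
finger_gap: 11.6
```

Run:
```python
from h import *
st(1)
c=cam("scene"); crop(c,350,200,450,275,8,"d3.png")
```

```text
t 17.20 lat err 0.0 fe 0.0 z 245.7 gap 11.6 | F lat -0.5 feed 0.7 up -1.6 M [-0.1 -0.1  0. ] ang 2.99 tiltx -0.0011 tiltz -0.0005
```

View pics/d3.png

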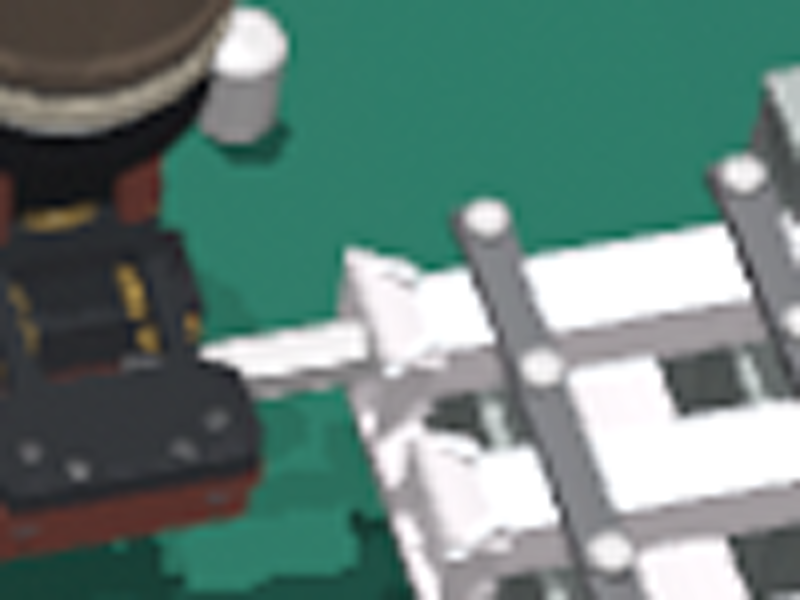

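Request:
{"api": "move_arm", "payload": {
  "targets": [
    [255,-0.003,0,0,0,0,0],
    [255,-0.003,0,0,0,0,0],
    [255,-0.003,0,0,0,0,0],
    [255,-0.002,0,0,0,0,0]
  ],
  "grip_force": 15
}}

```text
time_s: 17.58
ee_pos: [487.2, 36.6, 245.4]
eef_rot: [[0.051, -0.001, 0.999], [-0.999, 0.0, 0.051], [-0.0, -1.0, -0.001]]
ft_force: [-0.1, -0.8, -1.6]
finger_gap: 12.0
```

Run:
```python
from h import *
st(1)
```

```text
t 17.58 lat err -0.1 fe 11.1 z 245.4 gap 12.0 | F lat -0.1 feed -0.8 up -1.6 M [-0.2 -0.1 -0. ] ang 2.91 tiltx -0.0004 tiltz -0.0011
```

Request:
{"api": "move_arm", "payload": {
  "targets": [
    [255,-0.002,0,0,0,0,0],
    [255,-0.002,0,0,0,0,0],
    [255,-0.002,0,0,0,0,0],
    [255,-0.002,0,0,0,0,0]
  ]
}}

```text
time_s: 17.92
ee_pos: [486.7, 45.7, 245.3]
eef_rot: [[0.051, -0.001, 0.999], [-0.999, 0.0, 0.051], [-0.0, -1.0, -0.001]]
ft_force: [-0.6, -0.5, -1.7]
finger_gap: 12.2
```

Run:
```python
from h import *
st(1)
```

```text
t 17.92 lat err -0.1 fe 20.2 z 245.3 gap 12.2 | F lat -0.6 feed -0.5 up -1.7 M [-0.3 -0.1  0. ] ang 2.94 tiltx -0.0002 tiltz -0.0013
```

Request:
{"api": "move_arm", "payload": {
  "targets": [
    [255,-0.002,0,0,0,0,0],
    [255,-0.002,0,0,0,0,0],
    [255,-0.002,0,0,0,0,0]
  ]
}}

```text
time_s: 18.17
ee_pos: [486.4, 52.3, 245.3]
eef_rot: [[0.051, -0.001, 0.999], [-0.999, -0.0, 0.051], [-0.0, -1.0, -0.001]]
ft_force: [-0.8, -1.1, -1.8]
finger_gap: 12.1
```

Run:
```python
from h import *
st(1)
```

```text
t 18.17 lat err -0.1 fe 26.8 z 245.3 gap 12.1 | F lat -0.8 feed -1.0 up -1.8 M [-0.3 -0.1  0. ] ang 2.94 tiltx -0.0000 tiltz -0.0014
```

Request:
{"api": "move_arm", "payload": {
  "targets": [
    [255,-0.002,0,0,0,0,0],
    [255,-0.002,0,0,0,0,0],
    [255,-0.002,0,0,0,0,0]
  ]
}}

```text
time_s: 18.42
ee_pos: [486.0, 54.9, 244.9]
eef_rot: [[0.048, -0.003, 0.999], [-0.999, -0.006, 0.048], [0.006, -1.0, -0.004]]
ft_force: [0.6, -7.5, -0.1]
finger_gap: 11.8
```

Run:
```python
from h import *
st(1)
```

```text
t 18.42 lat err -0.4 fe 29.4 z 244.9 gap 11.8 | F lat 0.2 feed -7.5 up -0.1 M [-1.5 -0.2 -0. ] ang 2.77 tiltx 0.0062 tiltz -0.0036
```

Request:
{"api": "move_arm", "payload": {
  "targets": [
    [255,-0.001,0,0,0,0,-0.004],
    [255,-0.001,0,0,0,0,0],
    [255,-0.001,0,0,0,0,0]
  ]
}}

```text
time_s: 18.67
ee_pos: [486.0, 55.8, 244.8]
eef_rot: [[0.046, -0.004, 0.999], [-0.999, -0.014, 0.046], [0.014, -1.0, -0.005]]
ft_force: [0.8, -6.2, -0.5]
finger_gap: 11.6
```

Run:
```python
from h import *
st(1)
```

```text
t 18.67 lat err -0.4 fe 30.3 z 244.8 gap 11.6 | F lat 0.5 feed -6.3 up -0.5 M [-1.2 -0.1  0. ] ang 2.61 tiltx 0.0140 tiltz -0.0045
```

Request:
{"api": "move_arm", "payload": {
  "targets": [
    [255,-0.002,0,0,0,0,-0.004],
    [255,-0.002,0,0,0,0,0],
    [255,-0.002,0,0,0,0,0]
  ]
}}

```text
time_s: 18.92
ee_pos: [485.6, 57.9, 244.5]
eef_rot: [[0.042, -0.006, 0.999], [-0.999, -0.025, 0.042], [0.025, -1.0, -0.007]]
ft_force: [-0.3, -9.2, -0.1]
finger_gap: 12.0
```

Run:
```python
from h import *
st(1)
```

```text
t 18.92 lat err -0.6 fe 32.4 z 244.5 gap 12.0 | F lat -0.8 feed -9.1 up -0.1 M [-1.9 -0.2  0. ] ang 2.41 tiltx 0.0246 tiltz -0.0067
```

Request:
{"api": "move_arm", "payload": {
  "targets": [
    [255,0.002,0,0,0.002,-0.003,0.01],
    [255,0.001,0,0,0.002,-0.003,0.01],
    [255,0,0,0,0,0,0.004],
    [255,0,0,0,0,0,0]
  ]
}}

```text
time_s: 19.25
ee_pos: [485.7, 53.8, 244.4]
eef_rot: [[0.048, -0.003, 0.999], [-0.999, -0.001, 0.048], [0.001, -1.0, -0.003]]
ft_force: [-0.3, -2.0, -1.9]
finger_gap: 11.6
```

Run:
```python
from h import *
st(1)
```

```text
t 19.25 lat err -0.8 fe 28.3 z 244.4 gap 11.6 | F lat -0.4 feed -1.9 up -1.9 M [-0.6 -0.2 -0. ] ang 2.73 tiltx 0.0007 tiltz -0.0033
```

Request:
{"api": "move_arm", "payload": {
  "targets": [
    [255,-0.002,-0.001,0.001,0.003,-0.004,0.004],
    [255,-0.002,0,0,0,0,0.006],
    [255,-0.002,0,0,0,0,0.008]
  ]
}}

```text
time_s: 19.5
ee_pos: [486.0, 53.7, 244.5]
eef_rot: [[0.047, -0.005, 0.999], [-0.999, 0.008, 0.047], [-0.008, -1.0, -0.005]]
ft_force: [0.8, -15.2, -2.3]
finger_gap: 11.8
```

Run:
```python
from h import *
st(1)
```

```text
t 19.50 lat err -0.5 fe 28.2 z 244.5 gap 11.8 | F lat -0.0 feed -15.2 up -2.3 M [-3.3 -0.3 -0. ] ang 2.70 tiltx -0.0081 tiltz -0.0048
```

Request:
{"api": "move_arm", "payload": {
  "targets": [
    [255,0.001,0,0,0.002,0,-0.006],
    [255,0,0,0,0,0,0],
    [160,0,0,0,0,0,0],
    [160,0,0,0,0,0,0],
    [160,0,0,0,0,0,0],
    [160,0,-0.01,0,0,0,0],
    [160,0,-0.02,0,0,0,0],
    [160,0,-0.03,0,0,0,0],
    [160,0,-0.03,0,0,0,0],
    [130,0.03,-0.01,0,0,0,0],
    [130,0.03,0,0,0,0,0],
    [130,0.03,0,0,0,0,0],
    [130,0.02,0,0,0,0,0],
    [130,0,0,0,0,0,0]
  ]
}}

```text
time_s: 20.67
ee_pos: [493.3, -51.7, 356.8]
eef_rot: [[0.064, 0.007, 0.998], [-0.998, 0.011, 0.064], [-0.011, -1.0, 0.007]]
ft_force: [-0.8, 0.1, 0.4]
finger_gap: 43.0
```

```bash
cat >> h.py <<'E'
def bars(c,zt=34):
    hsv=cv2.cvtColor(c["color"],cv2.COLOR_BGR2HSV)
    m=((hsv[...,1]<40)&(hsv[...,2]>90)).astype(np.uint8)
    m[:, :260]=0; m[:,422:]=0; m[:150]=0; m[280:]=0
    for ct in cv2.findContours(m,cv2.RETR_EXTERNAL,cv2.CHAIN_APPROX_NONE)[0]:
        if cv2.contourArea(ct)<80: continue
        r=cv2.minAreaRect(ct); b=cv2.boxPoints(r); W=onz(c,b,zt)
        e=sorted([(np.linalg.norm(W[i]-W[(i+1)%4]),i) for i in range(4)])
        a=(W[e[0][1]]+W[(e[0][1]+1)%4])/2; b2=(W[e[1][1]]+W[(e[1][1]+1)%4])/2
        if a[1]>b2[1]: a,b2=b2,a
        d=b2-a; print(np.array(r[0]),"tail",a,"head",b2,"mid",(a+b2)/2,"len %.0f w %.0f ang %.1f"%(np.linalg.norm(d),e[0][0],np.degrees(np.arctan2(d[1],d[0]))))
E
python3 - <<'E'
from h import *
st(2); 
c=cam("top"); crop(c,180,140,450,290,2.9,"d4.png"); bars(c)
c=cam("scene"); crop(c,330,180,530,330,4,"d5.png")
E
```

```text
t 20.67 lat err -56.7 fe -77.4 z 356.8 gap 43.0 | F lat -0.8 feed 0.2 up 0.4 M [-0.  -0.1 -0. ] ang 3.68 tiltx -0.0106 tiltz 0.0073
[275.  232.5] tail [499.8  27.2  34. ] head [495.3 102.5  34. ] mid [497.5  64.9  34. ] len 75 w 17 ang 93.4
[391.  221.4] tail [ 532.7 -269.6   34. ] head [ 519.5 -179.7   34. ] mid [ 526.1 -224.6   34. ] len 91 w 18 ang 98.3
[383.1 192.1] tail [ 609.9 -252.1   34. ] head [ 594.2 -161.7   34. ] mid [ 602.  -206.9   34. ] len 92 w 27 ang 99.9
[378.1 163. ] tail [ 684.3 -235.9   34. ] head [ 674.8 -156.    34. ] mid [ 679.5 -196.    34. ] len 80 w 44 ang 96.8
```

View pics/d4.png

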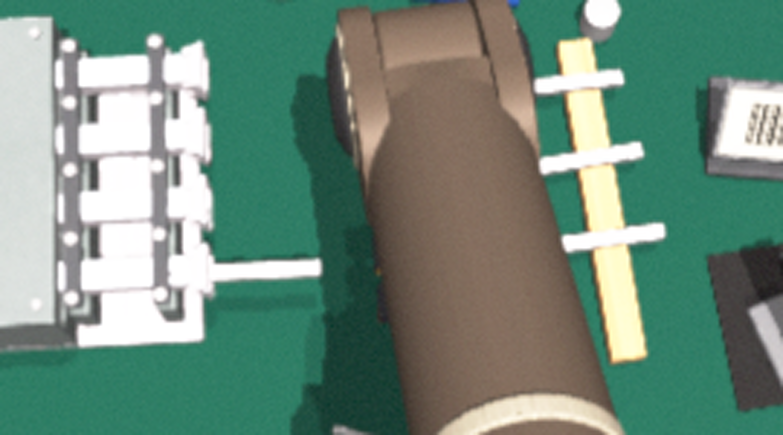

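View pics/d5.png

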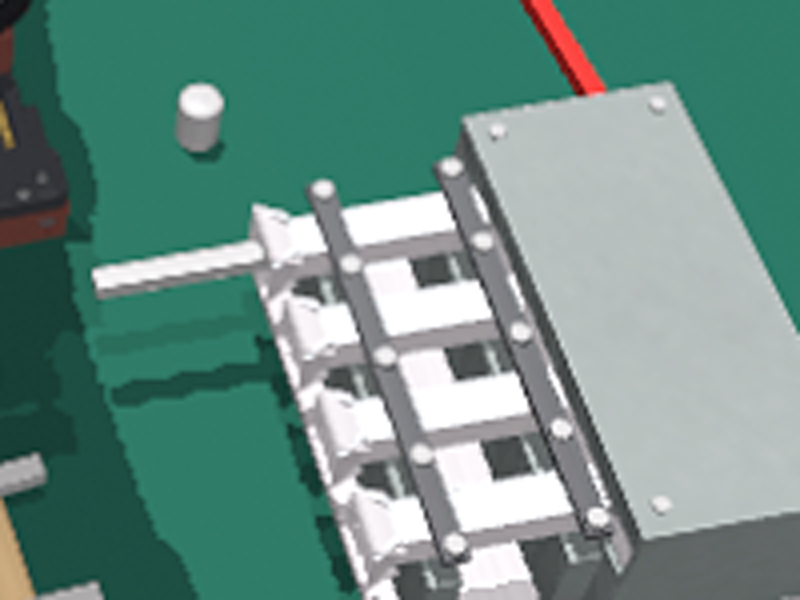

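Run:
```python
from h import *
delta([521.3,-177.7,240],8)
c=cam("top"); W=onz(c,[[290.3,232]],89)[0]; print(W, W[0]*np.cos(A)+W[1]*np.sin(A), -W[0]*np.sin(A)+W[1]*np.cos(A))
```

```text
t 20.7667 pos [493.1 -48.2 356.7] gap 43.2 F [ 0.6  0.4 -0.9] M [-0.02 -0.06 -0.05]
world d mm [  28.2 -129.5 -116.7]  tool shift m now [0.1325 0.1152 0.0186]  turn [-0.0077 -0.0724 -0.0119]  shift if turned first [0.1321 0.1167 0.0099]
[486.8  24.5  89. ] 487.4644051434236 -1.0047789624591736
```

Request:
{"api": "move_arm", "payload": {
  "targets": [
    [130,0.012,0.004,0.002,-0.003,-0.02,-0.005],
    [130,0.02,0.008,0.002,-0.003,-0.02,-0.005],
    [130,0.02,0.012,0.002,0,-0.02,0],
    [130,0.02,0.015,0.002,0,-0.01,0],
    [130,0.02,0.015,0.001,0,0,0],
    [130,0.018,0.015,0,0,0,0],
    [130,0.012,0.015,0,0,0,0],
    [130,0.006,0.015,0,0,0,0],
    [130,0.002,0.01,0,0,0,0],
    [130,0,0,0,0,0,0],
    [130,0,0,0,0,0,0]
  ]
}}

```text
time_s: 21.73
ee_pos: [524.1, -157.3, 244.7]
eef_rot: [[0.172, 0.005, 0.985], [-0.985, 0.012, 0.172], [-0.011, -1.0, 0.007]]
ft_force: [0.2, 0.8, 1.2]
finger_gap: 43.5
```

Run:
```python
from h import *
delta([521.3,-177.7,190.5],8)
c=cam("scene"); crop(c,190,220,390,390,4,"e1.png")
```

```text
t 21.7333 pos [ 524.1 -157.3  244.7] gap 43.5 F [0.2 0.8 1.2] M [-0.02 -0.07  0.06]
world d mm [ -2.8 -20.4 -54.2]  tool shift m now [ 0.0202  0.0539 -0.0067]  turn [-0.0069  0.0336 -0.0116]  shift if turned first [ 0.0198  0.0542 -0.0056]
```

View pics/e1.png

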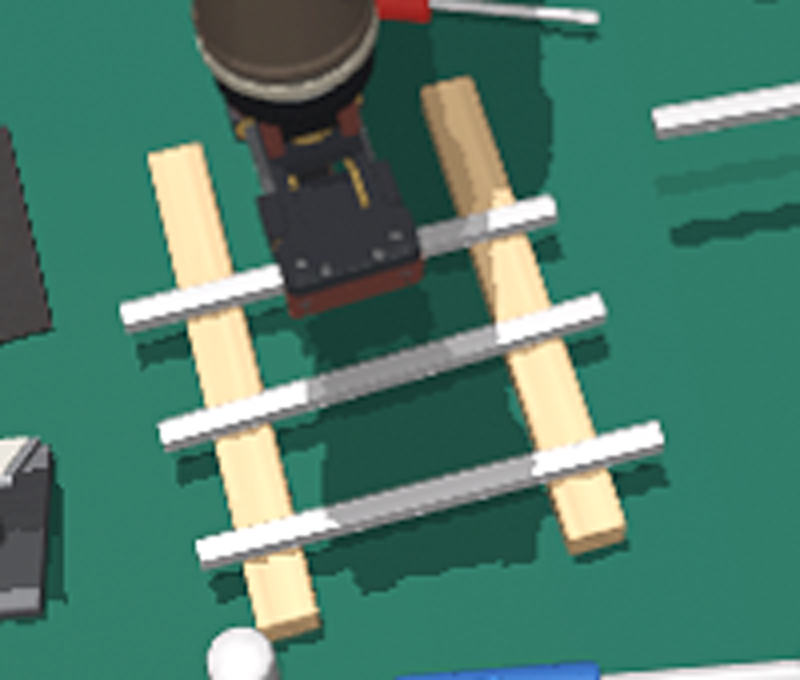

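Request:
{"api": "move_arm", "payload": {
  "targets": [
    [130,0.006,0.002,-0.002,-0.003,0.008,-0.005],
    [130,0.007,0.008,-0.002,-0.003,0.008,-0.005],
    [130,0.005,0.012,-0.001,0,0.008,0],
    [130,0.002,0.012,0,0,0,0],
    [130,0,0.01,0,0,0,0],
    [130,0,0.005,0,0,0,0],
    [130,0,0,0,0,0,0],
    [130,0,0,0,0,0,0]
  ]
}}

```text
time_s: 22.45
ee_pos: [523.2, -177.7, 192.9]
eef_rot: [[0.149, 0.004, 0.989], [-0.989, -0.0, 0.149], [0.001, -1.0, 0.004]]
ft_force: [0.3, -0.1, -0.0]
finger_gap: 43.1
```

Run:
```python
from h import *
delta([521.3,-177.7,190.5],8)
```

```text
t 22.45 pos [ 523.2 -177.7  192.9] gap 43.1 F [ 0.3 -0.1 -0. ] M [-0.04 -0.07 -0.01]
world d mm [-1.9 -0.  -2.4]  tool shift m now [-0.0003  0.0024 -0.0019]  turn [-0.0037  0.01    0.0009]  shift if turned first [-0.0002  0.0024 -0.0019]
```

Request:
{"api": "move_arm", "payload": {
  "targets": [
    [130,0,0.003,-0.001,-0.002,0.004,0],
    [130,0,0,-0.001,0,0,0],
    [255,0,0,0,0,0,0],
    [255,0,0,0,0,0,0],
    [255,0,0,0,0,0,0],
    [255,0,0,0,0,0,0],
    [255,0,0,0,0,0,0],
    [255,0,0,0,0,0,0]
  ],
  "grip_force": 60
}}

```text
time_s: 23.12
ee_pos: [521.3, -177.5, 190.7]
eef_rot: [[0.145, 0.003, 0.989], [-0.989, -0.001, 0.145], [0.001, -1.0, 0.002]]
ft_force: [0.6, 0.4, -2.6]
finger_gap: 11.6
```

Run:
```python
from h import *
delta(tw(2,-75,247),3)
```

```text
t 23.1167 pos [ 521.3 -177.5  190.7] gap 11.6 F [ 0.6  0.4 -2.6] M [ 0.   -0.13 -0.01]
world d mm [ 28.4 131.2  56.3]  tool shift m now [-0.1256 -0.0563  0.0473]  turn [-0.0025  0.0936  0.0012]  shift if turned first [-0.1296 -0.0563  0.0353]
```

Request:
{"api": "move_arm", "payload": {
  "targets": [
    [255,0,-0.006,0,0,0,0],
    [255,0,-0.01,0,0,0,0],
    [255,0,-0.012,0,0,0,0],
    [255,0,-0.012,0,0,0,0],
    [255,0,-0.01,0,0,0,0],
    [255,0,-0.004,0,0,0,0],
    [255,0,0,0,0,0,0]
  ]
}}

```text
time_s: 23.7
ee_pos: [521.0, -177.2, 251.0]
eef_rot: [[0.146, 0.003, 0.989], [-0.989, -0.001, 0.146], [0.001, -1.0, 0.003]]
ft_force: [0.4, -0.1, -3.4]
finger_gap: 11.7
```

Run:
```python
from h import *
delta(tw(2,-75,247),3)
c=cam("scene"); crop(c,190,180,390,330,4,"e2.png")
```

```text
t 23.7 pos [ 521.  -177.2  251. ] gap 11.7 F [ 0.4 -0.1 -3.4] M [-0.16 -0.14 -0.01]
world d mm [ 28.8 130.9  -4. ]  tool shift m now [-0.1253  0.0039  0.0476]  turn [-0.0026  0.0942  0.0011]  shift if turned first [-0.1293  0.004   0.0356]
```

View pics/e2.png

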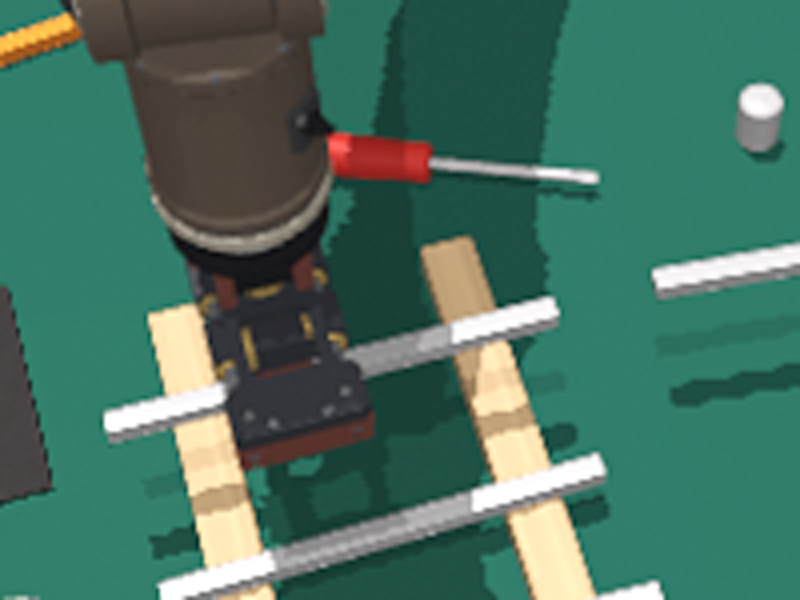

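Request:
{"api": "move_arm", "payload": {
  "targets": [
    [255,-0.003,0,0.006,0,0.014,0],
    [255,-0.005,0.001,0.008,0,0.018,0],
    [255,-0.005,0.001,0.008,0,0.018,0],
    [255,-0.01,0,0.008,0,0.018,0],
    [255,-0.015,0,0.005,0,0.01,0],
    [255,-0.018,0,0.003,0,0,0],
    [255,-0.018,0,0,0,0,0],
    [255,-0.018,0,0,0,0,0],
    [255,-0.016,0,0,0,0,0],
    [255,-0.01,0,0,0,0,0],
    [255,-0.004,0,0,0,0,0],
    [255,0,0,0,0,0,0],
    [255,0,0,0,0,0,0]
  ]
}}

```text
time_s: 24.83
ee_pos: [552.9, -43.7, 241.6]
eef_rot: [[0.055, -0.006, 0.998], [-0.998, 0.001, 0.055], [-0.002, -1.0, -0.006]]
ft_force: [0.3, -0.4, -2.4]
finger_gap: 11.4
```

Run:
```python
from h import *
st(2); delta(tw(2,-75,247.7),3)
c=cam("scene"); crop(c,240,180,440,330,4,"e3.png")
```

```text
t 24.83 lat err 3.3 fe -72.6 z 241.6 gap 11.4 | F lat 0.2 feed -0.4 up -2.4 M [-0.1 -0.1  0. ] ang 3.15 tiltx -0.0018 tiltz -0.0062
t 24.8333 pos [552.9 -43.7 241.6] gap 11.4 F [ 0.3 -0.4 -2.4] M [-0.1  -0.1   0.04]
world d mm [-3.2 -2.6  6.1]  tool shift m now [ 0.0024 -0.0061 -0.0033]  turn [ 0.0062  0.0026 -0.0018]  shift if turned first [ 0.0024 -0.0061 -0.0033]
```

View pics/e3.png

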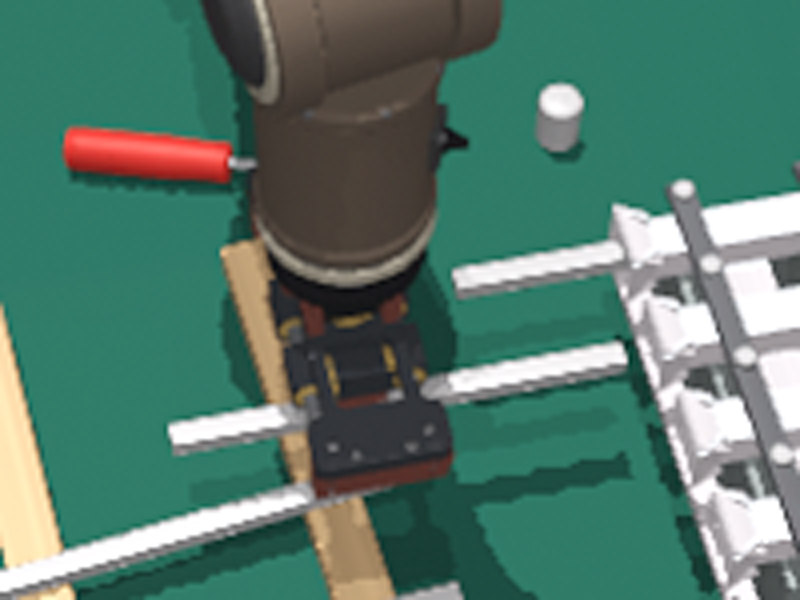

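Request:
{"api": "move_arm", "payload": {
  "targets": [
    [255,0,-0.003,-0.0015,0.003,0.001,-0.001],
    [255,0,-0.003,-0.0015,0.003,0.001,-0.001],
    [255,0,0,0,0,0,0],
    [255,0,0,0,0,0,0]
  ]
}}

```text
time_s: 25.22
ee_pos: [549.7, -47.8, 248.1]
eef_rot: [[0.047, 0.0, 0.999], [-0.999, -0.002, 0.047], [0.002, -1.0, 0.0]]
ft_force: [0.6, -0.2, -3.4]
finger_gap: 11.4
```

Run:
```python
from h import *
st(2); delta(tw(2,-75,247.7),3)
```

```text
t 25.22 lat err -0.1 fe -76.5 z 248.1 gap 11.4 | F lat 0.6 feed -0.3 up -3.4 M [-0.1 -0.1  0. ] ang 2.70 tiltx 0.0019 tiltz 0.0003
t 25.2167 pos [549.7 -47.8 248.1] gap 11.4 F [ 0.6 -0.2 -3.4] M [-0.07 -0.09  0.02]
world d mm [ 0.1  1.5 -0.4]  tool shift m now [-0.0015  0.0004  0.0001]  turn [-0.0003 -0.0053  0.0019]  shift if turned first [-0.0015  0.0004  0.0001]
```

Nose at about fe 72. Feeding in 45 mm.

Request:
{"api": "move_arm", "payload": {
  "targets": [
    [255,-0.004,0,0,0,-0.003,0.001],
    [255,-0.006,0,0,0,-0.002,0.001],
    [255,-0.006,0,0,0,0,0],
    [255,-0.006,0,0,0,0,0],
    [255,-0.006,0,0,0,0,0],
    [255,-0.006,0,0,0,0,0],
    [255,-0.006,0,0,0,0,0],
    [255,-0.004,0,0,0,0,0]
  ]
}}

```text
time_s: 25.88
ee_pos: [547.2, -0.2, 248.4]
eef_rot: [[0.051, 0.001, 0.999], [-0.999, 0.0, 0.051], [-0.0, -1.0, 0.001]]
ft_force: [-0.9, -0.0, -3.8]
finger_gap: 11.6
```

Run:
```python
from h import *
st(2)
```

```text
t 25.88 lat err -0.2 fe -28.8 z 248.4 gap 11.6 | F lat -0.9 feed 0.0 up -3.8 M [-0.1 -0.1 -0.1] ang 2.92 tiltx -0.0003 tiltz 0.0008
```

Request:
{"api": "move_arm", "payload": {
  "targets": [
    [255,-0.006,0,0,0,0,0],
    [255,-0.006,0,0,0,0,0],
    [255,-0.006,0,0,0,0,0],
    [255,-0.006,0,0,0,0,0]
  ]
}}

```text
time_s: 26.22
ee_pos: [545.8, 26.5, 248.3]
eef_rot: [[0.051, 0.001, 0.999], [-0.999, 0.0, 0.051], [-0.0, -1.0, 0.001]]
ft_force: [0.1, -0.6, -2.3]
finger_gap: 11.9
```

Run:
```python
from h import *
st(2)
```

```text
t 26.22 lat err -0.2 fe -2.1 z 248.3 gap 11.9 | F lat 0.1 feed -0.6 up -2.3 M [-0.1 -0.1 -0. ] ang 2.95 tiltx -0.0001 tiltz 0.0006
```

Request:
{"api": "move_arm", "payload": {
  "targets": [
    [255,-0.007,0,0,0,0,0],
    [255,-0.008,0,0,0,0,0],
    [255,-0.008,0,0,0,0,0],
    [255,-0.008,0,0,0,0,0],
    [255,-0.006,0,0,0,0,0],
    [255,-0.004,0,0,0,0,0]
  ]
}}

```text
time_s: 26.72
ee_pos: [543.3, 72.8, 248.3]
eef_rot: [[0.052, 0.001, 0.999], [-0.999, 0.001, 0.052], [-0.001, -1.0, 0.001]]
ft_force: [0.5, 0.1, -2.5]
finger_gap: 11.3
```

Run:
```python
from h import *
st(2)
```

```text
t 26.72 lat err -0.3 fe 44.3 z 248.3 gap 11.3 | F lat 0.5 feed 0.1 up -2.5 M [-0.1 -0.2 -0. ] ang 2.99 tiltx -0.0006 tiltz 0.0007
```

Request:
{"api": "move_arm", "payload": {
  "targets": [
    [255,-0.005,0,0,0,0,0],
    [255,-0.005,0,0,0,0,0],
    [255,-0.004,0,0,0,0,0],
    [255,-0.001,0,0,0,0,0],
    [255,0,0,0,0,0,0],
    [168,0,0,0,0,0,0],
    [168,0,0,0,0,0,0],
    [168,0,0,0,0,0,0]
  ]
}}

```text
time_s: 27.38
ee_pos: [542.9, 90.2, 249.0]
eef_rot: [[0.053, 0.002, 0.999], [-0.999, 0.001, 0.053], [-0.001, -1.0, 0.002]]
ft_force: [0.7, -0.5, 0.3]
finger_gap: 27.5
```

Run:
```python
from h import *
st(2)
```

```text
t 27.38 lat err 0.2 fe 61.6 z 249.0 gap 27.5 | F lat 0.7 feed -0.6 up 0.3 M [-0.1 -0.1  0. ] ang 3.03 tiltx -0.0007 tiltz 0.0022
```

Request:
{"api": "move_arm", "payload": {
  "targets": [
    [168,0.006,0.001,0,0,0,0],
    [168,0.01,0.001,0,0,0,0],
    [168,0.012,0.001,0,0,0,0],
    [168,0.012,0.001,0,0,0,0],
    [168,0.01,0.001,0,0,0,0],
    [168,0.009,0.001,0,0,0,0],
    [168,0,0,0,0,0,0],
    [168,0,0,0,0,0,0]
  ]
}}

```text
time_s: 28.05
ee_pos: [546.7, 21.1, 242.6]
eef_rot: [[0.047, 0.003, 0.999], [-0.999, -0.001, 0.047], [0.001, -1.0, 0.003]]
ft_force: [0.3, 0.3, -0.0]
finger_gap: 30.2
```

Run:
```python
from h import *
st(2); delta(tw(2,-4,239),3)
```

```text
t 28.05 lat err 0.4 fe -7.6 z 242.6 gap 30.2 | F lat 0.3 feed 0.3 up -0.0 M [-0.  -0.1  0. ] ang 2.72 tiltx 0.0009 tiltz 0.0032
t 28.05 pos [546.7  21.1 242.6] gap 30.2 F [ 0.3  0.3 -0. ] M [-0.04 -0.09  0.03]
world d mm [-0.6  3.5 -3.6]  tool shift m now [-0.0036  0.0036 -0.0004]  turn [-0.0032 -0.005   0.0009]  shift if turned first [-0.0036  0.0036 -0.0004]
```

Request:
{"api": "move_arm", "payload": {
  "targets": [
    [168,-0.002,0.003,0,-0.003,-0.003,0.001],
    [168,0,0,0,0,0,0],
    [255,0,0,0,0,0,0],
    [255,0,0,0,0,0,0],
    [255,0,0,0,0,0,0],
    [255,0,0,0,0,0,0],
    [255,0,0,0,0,0,0]
  ],
  "grip_force": 8
}}

```text
time_s: 28.63
ee_pos: [546.4, 25.1, 239.3]
eef_rot: [[0.054, -0.001, 0.999], [-0.999, 0.001, 0.054], [-0.001, -1.0, -0.001]]
ft_force: [-0.2, -1.3, 0.1]
finger_gap: 11.9
```

Run:
```python
from h import *
st(2)
```

```text
t 28.63 lat err 0.3 fe -3.5 z 239.3 gap 11.9 | F lat -0.3 feed -1.3 up 0.1 M [-0.3 -0.1  0.1] ang 3.08 tiltx -0.0007 tiltz -0.0005
```

Request:
{"api": "move_arm", "payload": {
  "targets": [
    [255,0,-0.003,0,0,0,0],
    [255,0,-0.003,0,0,0,0],
    [255,0,-0.001,0,0,0,0],
    [255,0,0,0,0,0,0],
    [255,0,0,0,0,0,0]
  ]
}}

```text
time_s: 29.05
ee_pos: [546.1, 25.4, 246.8]
eef_rot: [[0.054, -0.001, 0.999], [-0.999, 0.001, 0.054], [-0.001, -1.0, -0.001]]
ft_force: [0.2, -0.4, -2.2]
finger_gap: 11.9
```

Run:
```python
from h import *
st(2)
c=cam("scene"); crop(c,350,200,450,275,8,"e4.png")
```

```text
t 29.05 lat err 0.1 fe -3.2 z 246.8 gap 11.9 | F lat 0.2 feed -0.4 up -2.2 M [-0.2 -0.1  0. ] ang 3.11 tiltx -0.0008 tiltz -0.0011
```

View pics/e4.png

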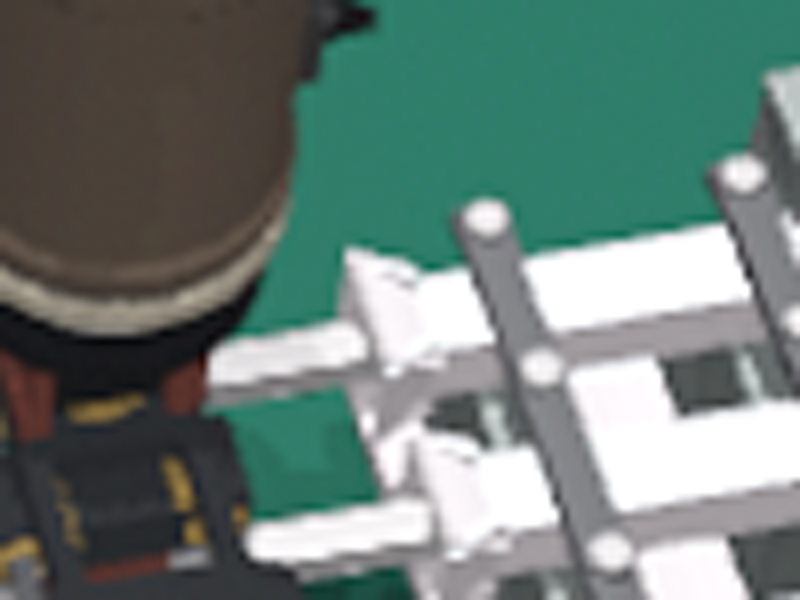

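Request:
{"api": "move_arm", "payload": {
  "targets": [
    [255,-0.002,0,0,0,0,0],
    [255,-0.003,0,0,0,0,0],
    [255,-0.003,0,0,0,0,0],
    [255,-0.002,0,0,0,0,0]
  ],
  "grip_force": 15
}}

```text
time_s: 29.43
ee_pos: [545.4, 35.6, 246.5]
eef_rot: [[0.053, -0.002, 0.999], [-0.999, 0.0, 0.053], [-0.001, -1.0, -0.002]]
ft_force: [0.0, -1.5, -1.7]
finger_gap: 12.1
```

Run:
```python
from h import *
st(2)
```

```text
t 29.43 lat err -0.1 fe 7.0 z 246.5 gap 12.1 | F lat -0.0 feed -1.5 up -1.7 M [-0.2 -0.1  0. ] ang 3.04 tiltx -0.0006 tiltz -0.0018
```

Request:
{"api": "move_arm", "payload": {
  "targets": [
    [255,-0.002,0,0,0,0,0],
    [255,-0.002,0,0,0,0,0],
    [255,-0.002,0,0,0,0,0]
  ]
}}

```text
time_s: 29.68
ee_pos: [545.0, 42.7, 246.4]
eef_rot: [[0.054, -0.002, 0.999], [-0.999, 0.001, 0.054], [-0.001, -1.0, -0.002]]
ft_force: [-0.0, -0.7, -1.8]
finger_gap: 11.9
```

Run:
```python
from h import *
st(2)
```

```text
t 29.68 lat err -0.1 fe 14.1 z 246.4 gap 11.9 | F lat -0.0 feed -0.7 up -1.8 M [-0.2 -0.  -0. ] ang 3.08 tiltx -0.0007 tiltz -0.0019
```

Request:
{"api": "move_arm", "payload": {
  "targets": [
    [255,-0.002,0,0,0,0,0],
    [255,-0.002,0,0,0,0,0],
    [255,-0.002,0,0,0,0,0]
  ]
}}

```text
time_s: 29.93
ee_pos: [544.6, 49.5, 246.4]
eef_rot: [[0.054, -0.002, 0.999], [-0.999, 0.001, 0.054], [-0.001, -1.0, -0.002]]
ft_force: [1.1, -1.3, -0.9]
finger_gap: 12.0
```

Run:
```python
from h import *
st(2)
```

```text
t 29.93 lat err -0.2 fe 20.9 z 246.4 gap 12.0 | F lat 1.0 feed -1.4 up -0.9 M [-0.3 -0.1 -0. ] ang 3.10 tiltx -0.0007 tiltz -0.0020
```

Request:
{"api": "move_arm", "payload": {
  "targets": [
    [255,-0.002,0,0,0,0,0],
    [255,-0.002,0,0,0,0,0],
    [255,-0.002,0,0,0,0,0]
  ]
}}

```text
time_s: 30.18
ee_pos: [544.2, 56.1, 246.4]
eef_rot: [[0.054, -0.002, 0.999], [-0.999, 0.001, 0.054], [-0.001, -1.0, -0.002]]
ft_force: [-0.1, -0.7, -1.9]
finger_gap: 12.1
```

Request:
{"api": "move_arm", "payload": {
  "targets": [
    [255,-0.002,0,0,0,0,0],
    [255,-0.002,0,0,0,0,0],
    [255,-0.002,0,0,0,0,0]
  ]
}}

```text
time_s: 30.43
ee_pos: [543.9, 62.7, 246.4]
eef_rot: [[0.054, -0.002, 0.999], [-0.999, 0.0, 0.054], [-0.001, -1.0, -0.002]]
ft_force: [0.4, -1.4, -1.5]
finger_gap: 11.7
```

Request:
{"api": "move_arm", "payload": {
  "targets": [
    [255,-0.002,0,0,0,0,0],
    [255,-0.002,0,0,0,0,0],
    [255,-0.002,0,0,0,0,0]
  ]
}}

```text
time_s: 30.68
ee_pos: [543.5, 69.3, 246.4]
eef_rot: [[0.054, -0.002, 0.999], [-0.999, 0.0, 0.054], [-0.001, -1.0, -0.002]]
ft_force: [-0.7, -1.0, -0.6]
finger_gap: 11.7
```

Request:
{"api": "move_arm", "payload": {
  "targets": [
    [255,-0.002,0,0,0,0,0],
    [255,-0.002,0,0,0,0,0],
    [255,-0.002,0,0,0,0,0]
  ]
}}

```text
time_s: 30.93
ee_pos: [543.1, 75.8, 246.4]
eef_rot: [[0.054, -0.002, 0.999], [-0.999, 0.0, 0.054], [-0.0, -1.0, -0.002]]
ft_force: [-0.1, -0.3, -2.0]
finger_gap: 12.2
```

Request:
{"api": "move_arm", "payload": {
  "targets": [
    [255,-0.002,0,0,0,0,0],
    [255,-0.002,0,0,0,0,0],
    [255,-0.001,0,0,0,0,0]
  ]
}}

```text
time_s: 31.18
ee_pos: [542.8, 80.8, 246.3]
eef_rot: [[0.053, -0.002, 0.999], [-0.999, -0.001, 0.053], [0.001, -1.0, -0.003]]
ft_force: [1.1, -5.6, -1.7]
finger_gap: 12.0
```

Run:
```python
from h import *
st(2)
c=cam("scene"); crop(c,330,180,530,330,4,"e5.png")
```

```text
t 31.18 lat err -0.3 fe 52.3 z 246.3 gap 12.0 | F lat 0.8 feed -5.6 up -1.7 M [-1.2 -0.2 -0. ] ang 3.06 tiltx 0.0009 tiltz -0.0025
```

View pics/e5.png

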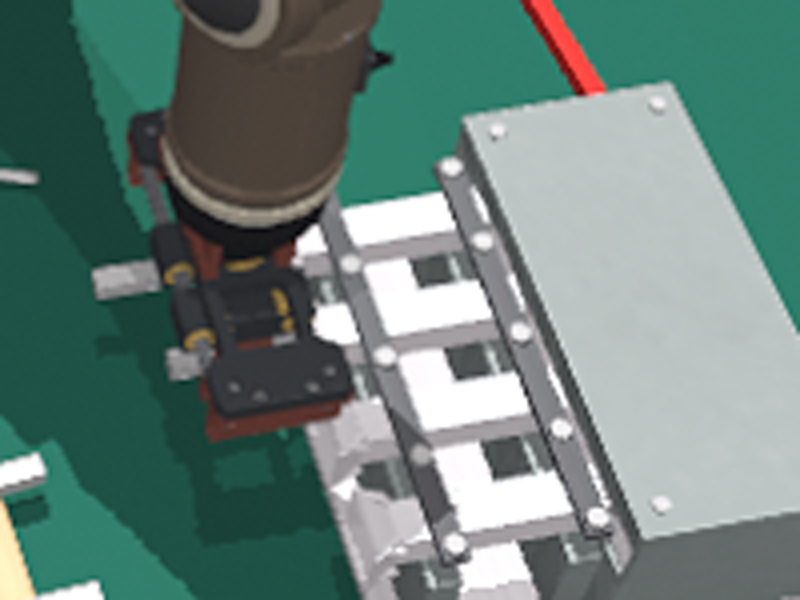

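Request:
{"api": "move_arm", "payload": {
  "targets": [
    [255,-0.002,0,0,0.002,0,0.003],
    [255,-0.002,0,0,0,0,0.005],
    [255,-0.002,0,0,0,0,0.006]
  ]
}}

```text
time_s: 31.48
ee_pos: [542.9, 80.4, 245.9]
eef_rot: [[0.049, -0.003, 0.999], [-0.999, 0.003, 0.049], [-0.004, -1.0, -0.003]]
ft_force: [0.7, -9.0, 1.4]
finger_gap: 11.7
```

Run:
```python
from h import *
st(2)
```

```text
t 31.48 lat err -0.2 fe 51.9 z 245.9 gap 11.7 | F lat 0.2 feed -9.0 up 1.4 M [-2.2 -0.2  0.2] ang 2.78 tiltx -0.0036 tiltz -0.0027
```

Request:
{"api": "move_arm", "payload": {
  "targets": [
    [255,-0.002,0,0,0,0,0.004],
    [255,-0.003,0,0,0,0,0.004],
    [255,-0.003,0,0,0,0,0.002]
  ]
}}

```text
time_s: 31.73
ee_pos: [543.2, 80.5, 245.7]
eef_rot: [[0.042, -0.005, 0.999], [-0.999, 0.003, 0.042], [-0.003, -1.0, -0.005]]
ft_force: [0.5, -9.6, 1.3]
finger_gap: 11.8
```

Run:
```python
from h import *
st(2)
```

```text
t 31.73 lat err 0.1 fe 52.0 z 245.7 gap 11.8 | F lat 0.0 feed -9.6 up 1.3 M [-2.  -0.2  0.2] ang 2.42 tiltx -0.0029 tiltz -0.0047
```

Request:
{"api": "move_arm", "payload": {
  "targets": [
    [255,0.001,0,0,0.003,-0.006,-0.003],
    [255,0,0,0,0,0,0],
    [160,0,0,0,0,0,0],
    [160,0,0,0,0,0,0],
    [160,0,0,0,0,0,0],
    [160,0,-0.01,0,0,0,0],
    [160,0,-0.02,0,0,0,0],
    [160,0,-0.03,0,0,0,0],
    [160,0,-0.03,0,0,0,0],
    [130,0.03,-0.01,0,0,0,0],
    [130,0.04,0,0,0,0,0],
    [130,0.04,0,0,0,0,0],
    [130,0.04,0,0.01,0,0,0],
    [130,0.03,0,0.01,0,0,0],
    [130,0.01,0,0.01,0,0,0],
    [130,0,0,0,0,0,0],
    [130,0,0,0,0,0,0]
  ]
}}

```text
time_s: 33.15
ee_pos: [585.3, -108.3, 361.2]
eef_rot: [[0.061, 0.011, 0.998], [-0.998, 0.007, 0.061], [-0.007, -1.0, 0.011]]
ft_force: [-0.7, 0.5, -0.6]
finger_gap: 43.0
```

Run:
```python
from h import *
st(3)
c=cam("top"); crop(c,180,140,450,290,2.9,"f1.png"); bars(c)
c=cam("scene"); crop(c,190,180,530,390,2.3,"f2.png")
```

```text
t 33.15 lat err -25.8 fe -138.8 z 361.2 gap 43.0 | F lat -0.6 feed 0.6 up -0.6 M [-0.  -0.1  0. ] ang 3.50 tiltx -0.0066 tiltz 0.0109
[275.  232.4] tail [500.2  27.4  34. ] head [495.4 102.6  34. ] mid [497.8  65.   34. ] len 75 w 18 ang 93.7
[392.2 225.9] tail [ 512.1 -295.    34. ] head [ 517.1 -159.9   34. ] mid [ 514.6 -227.5   34. ] len 135 w 37 ang 87.9
[269.5 209. ] tail [557.8  55.7  34. ] head [557.9 103.4  34. ] mid [557.9  79.5  34. ] len 48 w 16 ang 90.0
[322.7 204.1] tail [576.9 -93.1  34. ] head [564.1 -14.8  34. ] mid [570.5 -54.   34. ] len 79 w 16 ang 99.3
[319.  174.5] tail [654.2 -91.3  34. ] head [642.7   1.6  34. ] mid [648.4 -44.9  34. ] len 94 w 18 ang 97.1
```

View pics/f1.png

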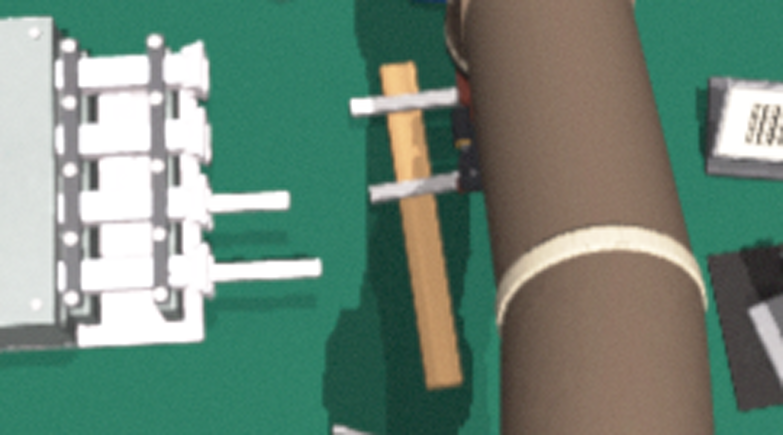

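View pics/f2.png

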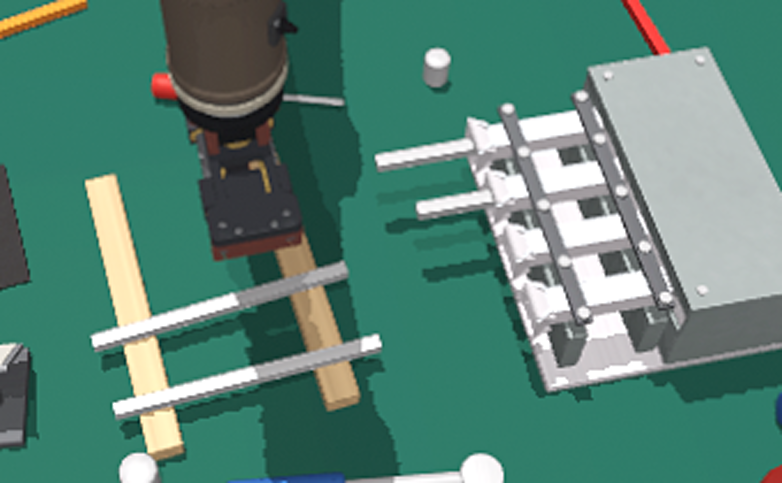

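Run:
```python
from h import *
delta([592.1,-167.5,240],9.6)
```

```text
t 33.25 pos [ 585.1 -107.   361.1] gap 43.2 F [-0.2 -0.4  0.4] M [-0.05 -0.02  0.  ]
world d mm [   7.   -60.5 -121.1]  tool shift m now [0.0617 0.1207 0.0019]  turn [-0.0113 -0.1043 -0.0061]  shift if turned first [ 0.0609  0.1211 -0.0032]
```

Request:
{"api": "move_arm", "payload": {
  "targets": [
    [130,0.008,0.005,0,-0.004,-0.02,-0.002],
    [130,0.012,0.012,0,-0.004,-0.025,-0.002],
    [130,0.012,0.016,0,0,-0.025,0],
    [130,0.012,0.018,0,0,-0.015,0],
    [130,0.01,0.018,0,0,0,0],
    [130,0.008,0.018,0,0,0,0],
    [130,0.005,0.015,0,0,0,0],
    [130,0,0.01,0,0,0,0],
    [130,0,0,0,0,0,0],
    [130,0,0,0,0,0,0]
  ]
}}

```text
time_s: 34.08
ee_pos: [593.1, -153.7, 249.0]
eef_rot: [[0.18, 0.006, 0.984], [-0.984, 0.01, 0.18], [-0.009, -1.0, 0.008]]
ft_force: [-0.5, -0.3, -0.9]
finger_gap: 43.0
```

Run:
```python
from h import *
delta([592.1,-167.5,190.5],9.6)
c=cam("scene"); crop(c,190,220,390,390,4,"f3.png")
```

```text
t 34.0833 pos [ 593.1 -153.7  249. ] gap 43.0 F [-0.5 -0.3 -0.9] M [-0.07 -0.08 -0.02]
world d mm [ -1.  -13.8 -58.5]  tool shift m now [ 0.0139  0.0583 -0.0039]  turn [-0.0075  0.013  -0.0089]  shift if turned first [ 0.0134  0.0585 -0.0033]
```

View pics/f3.png

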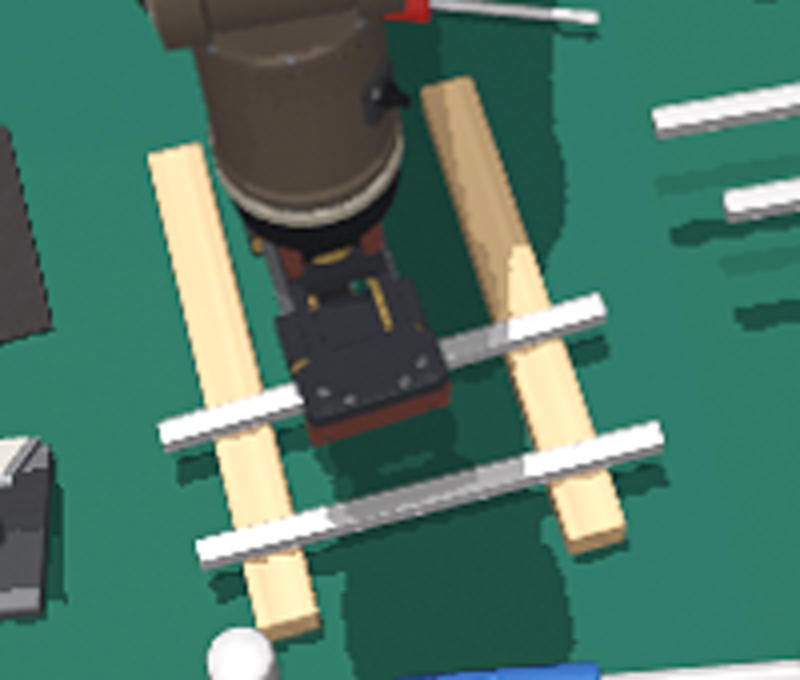

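Request:
{"api": "move_arm", "payload": {
  "targets": [
    [130,0.004,0.003,-0.001,-0.003,0.004,-0.004],
    [130,0.005,0.008,-0.001,-0.003,0.004,-0.004],
    [130,0.003,0.012,-0.001,0,0.002,0],
    [130,0.001,0.013,0,0,0,0],
    [130,0,0.01,0,0,0,0],
    [130,0,0.007,0,0,0,0],
    [130,0,0.002,0,0,0,0],
    [130,0,0,0,0,0,0]
  ]
}}

```text
time_s: 34.8
ee_pos: [593.4, -166.5, 191.0]
eef_rot: [[0.171, 0.005, 0.985], [-0.985, -0.0, 0.171], [0.001, -1.0, 0.005]]
ft_force: [0.9, 0.3, -0.3]
finger_gap: 43.2
```

Run:
```python
from h import *
delta([592.1,-167.5,190.5],9.6)
```

```text
t 34.8 pos [ 593.4 -166.5  191. ] gap 43.2 F [ 0.9  0.3 -0.3] M [ 0.01 -0.1  -0.05]
world d mm [-1.3 -1.  -0.5]  tool shift m now [ 0.0007  0.0005 -0.0014]  turn [-0.0046  0.0041  0.0013]  shift if turned first [ 0.0007  0.0005 -0.0014]
```

Request:
{"api": "move_arm", "payload": {
  "targets": [
    [130,0.001,0.001,-0.001,-0.003,0.002,0],
    [130,0,0,0,0,0,0],
    [255,0,0,0,0,0,0],
    [255,0,0,0,0,0,0],
    [255,0,0,0,0,0,0],
    [255,0,0,0,0,0,0],
    [255,0,0,0,0,0,0],
    [255,0,0,0,0,0,0]
  ],
  "grip_force": 60
}}

```text
time_s: 35.47
ee_pos: [592.8, -167.6, 191.0]
eef_rot: [[0.169, 0.003, 0.986], [-0.986, -0.001, 0.169], [0.002, -1.0, 0.002]]
ft_force: [0.9, 0.0, -1.7]
finger_gap: 11.3
```

Request:
{"api": "move_arm", "payload": {
  "targets": [
    [255,0,-0.006,0,0,0,0],
    [255,0,-0.01,0,0,0,0],
    [255,0,-0.012,0,0,0,0],
    [255,0,-0.012,0,0,0,0],
    [255,0,-0.01,0,0,0,0],
    [255,0,-0.004,0,0,0,0],
    [255,0,0,0,0,0,0]
  ]
}}

```text
time_s: 36.05
ee_pos: [592.6, -167.4, 251.6]
eef_rot: [[0.169, 0.003, 0.986], [-0.986, -0.001, 0.169], [0.002, -1.0, 0.003]]
ft_force: [0.3, 0.4, -2.6]
finger_gap: 11.6
```

Run:
```python
from h import *
delta(tw(3,-80,248),3)
c=cam("scene"); crop(c,190,180,390,330,4,"f4.png")
```

```text
t 36.05 pos [ 592.6 -167.4  251.6] gap 11.6 F [ 0.3  0.4 -2.6] M [-0.1  -0.13  0.04]
world d mm [ 15.4 119.2  -3.6]  tool shift m now [-0.1149  0.0035  0.0353]  turn [-0.003   0.1177  0.0017]  shift if turned first [-0.1182  0.0036  0.0216]
```

View pics/f4.png

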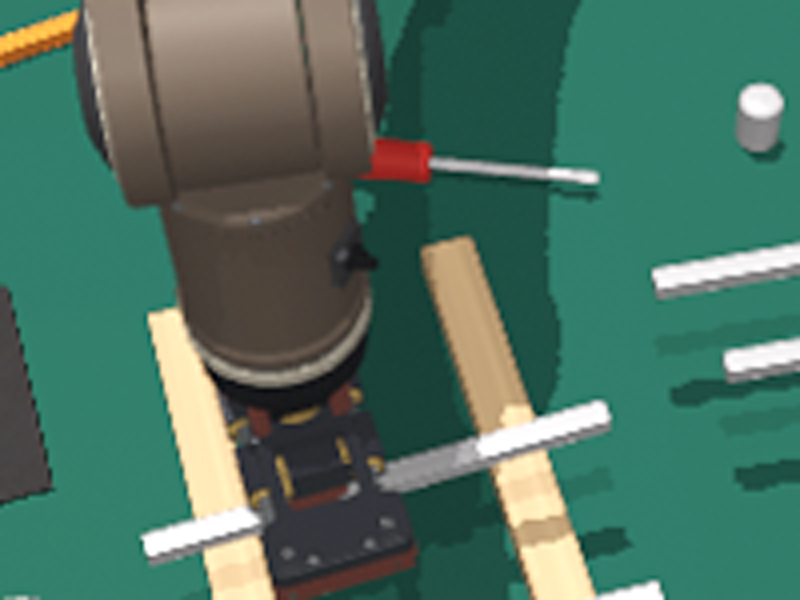

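Request:
{"api": "move_arm", "payload": {
  "targets": [
    [255,-0.003,0,0.005,0,0.015,0],
    [255,-0.005,0.001,0.006,0,0.022,0],
    [255,-0.005,0,0.006,0,0.022,0],
    [255,-0.008,0,0.004,0,0.022,0],
    [255,-0.012,0,0.002,0,0.012,0],
    [255,-0.016,0,0,0,0,0],
    [255,-0.018,0,0,0,0,0],
    [255,-0.018,-0.001,0,0,0,0],
    [255,-0.014,-0.001,0,0,0,0],
    [255,-0.01,0,0,0,0,0],
    [255,-0.004,0,0,0,0,0],
    [255,0,0,0,0,0,0],
    [255,0,0,0,0,0,0]
  ]
}}

```text
time_s: 37.18
ee_pos: [607.5, -44.5, 245.0]
eef_rot: [[0.062, -0.006, 0.998], [-0.998, 0.0, 0.062], [-0.001, -1.0, -0.006]]
ft_force: [0.1, -0.8, -3.2]
finger_gap: 11.6
```

Run:
```python
from h import *
st(3); delta(tw(3,-80,248),3)
c=cam("scene"); crop(c,240,180,440,330,4,"f5.png")
```

```text
t 37.18 lat err -0.2 fe -76.3 z 245.0 gap 11.6 | F lat 0.0 feed -0.8 up -3.2 M [-0.2 -0.1  0. ] ang 3.58 tiltx -0.0006 tiltz -0.0060
t 37.1833 pos [607.5 -44.5 245. ] gap 11.6 F [ 0.1 -0.8 -3.2] M [-0.18 -0.14  0.  ]
world d mm [ 0.4 -3.7  3. ]  tool shift m now [ 0.0037 -0.003   0.0002]  turn [ 0.006   0.0102 -0.0006]  shift if turned first [ 0.0037 -0.003   0.0002]
```

View pics/f5.png

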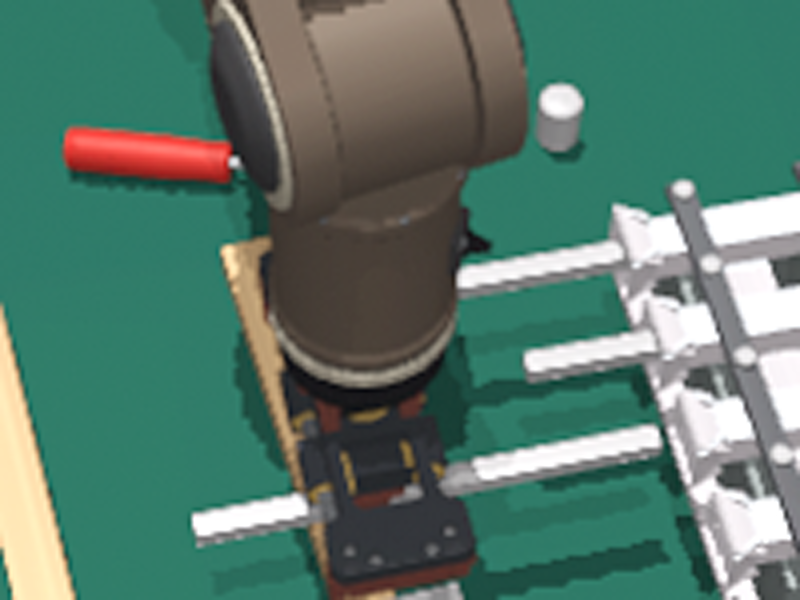

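Request:
{"api": "move_arm", "payload": {
  "targets": [
    [255,0,-0.002,0,0.003,0.004,0],
    [255,0,-0.001,0,0.003,0.003,0],
    [255,0,0,0,0,0,0],
    [255,0,0,0,0,0,0]
  ]
}}

```text
time_s: 37.57
ee_pos: [607.7, -48.5, 248.1]
eef_rot: [[0.049, 0.0, 0.999], [-0.999, -0.001, 0.049], [0.001, -1.0, 0.0]]
ft_force: [0.0, -0.7, -2.9]
finger_gap: 11.3
```

Run:
```python
from h import *
st(3)
```

```text
t 37.57 lat err -0.3 fe -80.3 z 248.1 gap 11.3 | F lat -0.0 feed -0.7 up -2.9 M [-0.1 -0.1  0. ] ang 2.83 tiltx 0.0010 tiltz 0.0004
```

Request:
{"api": "move_arm", "payload": {
  "targets": [
    [255,-0.004,0,0,0,-0.002,0],
    [255,-0.006,0,0,0,0,0],
    [255,-0.006,0,0,0,0,0],
    [255,-0.006,0,0,0,0,0],
    [255,-0.006,0,0,0,0,0],
    [255,-0.006,0,0,0,0,0],
    [255,-0.006,0,0,0,0,0],
    [255,-0.004,0,0,0,0,0]
  ]
}}

```text
time_s: 38.23
ee_pos: [605.1, -0.9, 248.2]
eef_rot: [[0.05, 0.001, 0.999], [-0.999, -0.001, 0.05], [0.001, -1.0, 0.001]]
ft_force: [0.2, 0.1, -2.7]
finger_gap: 12.0
```

Run:
```python
from h import *
st(3)
```

```text
t 38.23 lat err -0.4 fe -32.6 z 248.2 gap 12.0 | F lat 0.2 feed 0.1 up -2.7 M [-0.1 -0.1 -0. ] ang 2.87 tiltx 0.0010 tiltz 0.0006
```

Request:
{"api": "move_arm", "payload": {
  "targets": [
    [255,-0.006,0,0,0,0,0],
    [255,-0.006,0,0,0,0,0],
    [255,-0.006,0,0,0,0,0],
    [255,-0.006,0,0,0,0,0]
  ]
}}

```text
time_s: 38.57
ee_pos: [603.7, 25.7, 248.1]
eef_rot: [[0.051, 0.001, 0.999], [-0.999, -0.001, 0.051], [0.001, -1.0, 0.001]]
ft_force: [0.3, 0.7, -2.6]
finger_gap: 11.4
```

Run:
```python
from h import *
st(3)
```

```text
t 38.57 lat err -0.4 fe -5.9 z 248.1 gap 11.4 | F lat 0.3 feed 0.7 up -2.6 M [-0.1 -0.1  0. ] ang 2.90 tiltx 0.0012 tiltz 0.0005
```

Request:
{"api": "move_arm", "payload": {
  "targets": [
    [255,-0.007,0,0,0,0,0],
    [255,-0.008,0,0,0,0,0],
    [255,-0.008,0,0,0,0,0],
    [255,-0.008,0,0,0,0,0],
    [255,-0.006,0,0,0,0,0],
    [255,-0.004,0,0,0,0,0]
  ]
}}

```text
time_s: 39.07
ee_pos: [601.3, 72.1, 248.1]
eef_rot: [[0.051, 0.001, 0.999], [-0.999, -0.001, 0.051], [0.001, -1.0, 0.001]]
ft_force: [0.4, -0.2, -2.7]
finger_gap: 11.5
```

Run:
```python
from h import *
st(3)
```

```text
t 39.07 lat err -0.4 fe 40.5 z 248.1 gap 11.5 | F lat 0.4 feed -0.3 up -2.7 M [-0.1 -0.1  0.1] ang 2.94 tiltx 0.0006 tiltz 0.0005
```

Request:
{"api": "move_arm", "payload": {
  "targets": [
    [255,-0.004,0,0,0,0,0],
    [255,-0.004,0,0,0,0,0],
    [255,-0.004,0,0,0,0,0],
    [255,-0.001,0,0,0,0,0],
    [255,0,0,0,0,0,0]
  ]
}}

```text
time_s: 39.48
ee_pos: [600.4, 87.7, 248.1]
eef_rot: [[0.053, 0.001, 0.999], [-0.999, -0.0, 0.053], [0.0, -1.0, 0.0]]
ft_force: [-1.0, 0.4, -2.8]
finger_gap: 11.3
```

Run:
```python
from h import *
st(3)
```

```text
t 39.48 lat err -0.4 fe 56.1 z 248.1 gap 11.3 | F lat -1.0 feed 0.4 up -2.8 M [-0.1 -0.1 -0. ] ang 3.02 tiltx 0.0005 tiltz 0.0005
```

Request:
{"api": "move_arm", "payload": {
  "targets": [
    [168,0,0,0,0,0,0],
    [168,0,0,0,0,0,0],
    [168,0,0,0,0,0,0],
    [168,0.006,0.001,0,0,0,0],
    [168,0.01,0.001,0,0,0,0],
    [168,0.012,0.001,0,0,0,0],
    [168,0.012,0.001,0,0,0,0],
    [168,0.009,0.001,0,0,0,0],
    [168,0.006,0.002,0,0,0,0],
    [168,0,0,0,0,0,0],
    [168,0,0,0,0,0,0]
  ]
}}

```text
time_s: 40.4
ee_pos: [604.6, 22.2, 241.7]
eef_rot: [[0.046, 0.004, 0.999], [-0.999, -0.002, 0.046], [0.002, -1.0, 0.004]]
ft_force: [0.5, 0.5, -0.3]
finger_gap: 29.8
```

Run:
```python
from h import *
st(3); delta(tw(3,-4,240),3)
```

```text
t 40.40 lat err 0.4 fe -9.4 z 241.7 gap 29.8 | F lat 0.5 feed 0.4 up -0.3 M [-0.1 -0.1 -0. ] ang 2.65 tiltx 0.0022 tiltz 0.0036
t 40.4 pos [604.6  22.2 241.7] gap 29.8 F [ 0.5  0.5 -0.3] M [-0.07 -0.09 -0.03]
world d mm [-0.6  5.4 -1.7]  tool shift m now [-0.0055  0.0017 -0.0004]  turn [-0.0036 -0.0061  0.0023]  shift if turned first [-0.0054  0.0017 -0.0004]
```

Request:
{"api": "move_arm", "payload": {
  "targets": [
    [168,-0.004,0.002,0,-0.003,-0.004,0.002],
    [168,0,0,0,0,0,0],
    [255,0,0,0,0,0,0],
    [255,0,0,0,0,0,0],
    [255,0,0,0,0,0,0],
    [255,0,0,0,0,0,0],
    [255,0,0,0,0,0,0]
  ],
  "grip_force": 8
}}

```text
time_s: 40.98
ee_pos: [604.1, 28.9, 239.4]
eef_rot: [[0.054, -0.0, 0.999], [-0.999, 0.001, 0.054], [-0.001, -1.0, -0.0]]
ft_force: [-0.7, -1.2, -1.0]
finger_gap: 12.1
```

Request:
{"api": "move_arm", "payload": {
  "targets": [
    [255,0,-0.003,0,0,0,0],
    [255,0,-0.003,0,0,0,0],
    [255,0,-0.001,0,0,0,0],
    [255,0,0,0,0,0,0],
    [255,0,0,0,0,0,0]
  ]
}}

```text
time_s: 41.4
ee_pos: [603.8, 29.2, 246.8]
eef_rot: [[0.055, -0.001, 0.999], [-0.999, 0.001, 0.055], [-0.001, -1.0, -0.001]]
ft_force: [-0.6, 0.4, -2.3]
finger_gap: 12.0
```

Run:
```python
from h import *
st(3)
c=cam("scene"); crop(c,350,210,450,285,8,"f6.png")
```

```text
t 41.40 lat err -0.1 fe -2.4 z 246.8 gap 12.0 | F lat -0.6 feed 0.4 up -2.3 M [-0.2 -0.1  0. ] ang 3.13 tiltx -0.0008 tiltz -0.0011
```

View pics/f6.png

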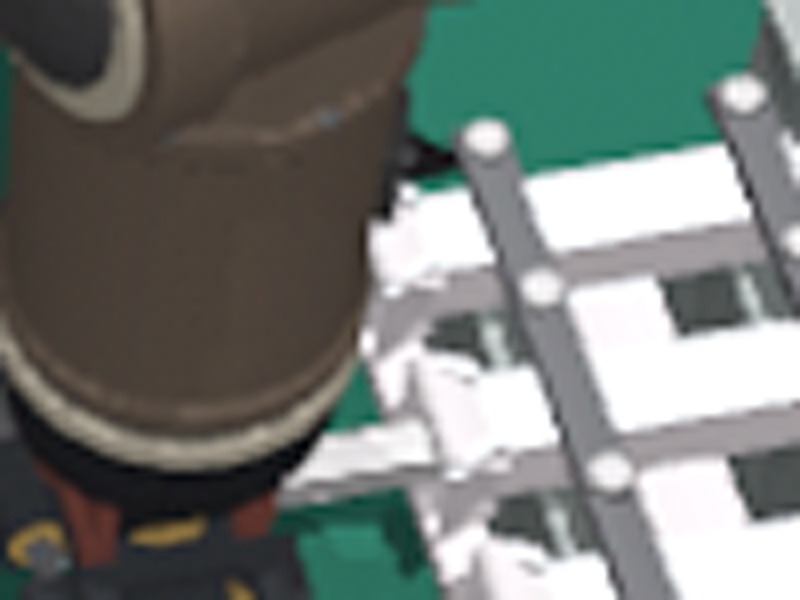

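Request:
{"api": "move_arm", "payload": {
  "targets": [
    [255,-0.002,0,0,0,0,0],
    [255,-0.003,0,0,0,0,0],
    [255,-0.003,0,0,0,0,0],
    [255,-0.002,0,0,0,0,0]
  ],
  "grip_force": 15
}}

```text
time_s: 41.78
ee_pos: [603.2, 39.1, 246.4]
eef_rot: [[0.053, -0.002, 0.999], [-0.999, 0.0, 0.053], [-0.0, -1.0, -0.002]]
ft_force: [0.2, -1.1, -2.1]
finger_gap: 11.7
```

Request:
{"api": "move_arm", "payload": {
  "targets": [
    [255,-0.002,0,0,0,0,0],
    [255,-0.002,0,0,0,0,0],
    [255,-0.002,0,0,0,0,0]
  ]
}}

```text
time_s: 42.03
ee_pos: [602.8, 46.2, 246.4]
eef_rot: [[0.054, -0.002, 0.999], [-0.999, 0.0, 0.054], [-0.0, -1.0, -0.002]]
ft_force: [-0.4, -1.2, -0.7]
finger_gap: 11.9
```

Request:
{"api": "move_arm", "payload": {
  "targets": [
    [255,-0.002,0,0,0,0,0],
    [255,-0.002,0,0,0,0,0],
    [255,-0.002,0,0,0,0,0]
  ]
}}

```text
time_s: 42.28
ee_pos: [602.4, 52.9, 246.4]
eef_rot: [[0.054, -0.002, 0.999], [-0.999, 0.0, 0.054], [-0.0, -1.0, -0.002]]
ft_force: [0.2, -0.6, -1.3]
finger_gap: 11.8
```

Request:
{"api": "move_arm", "payload": {
  "targets": [
    [255,-0.002,0,0,0,0,0],
    [255,-0.002,0,0,0,0,0],
    [255,-0.002,0,0,0,0,0]
  ]
}}

```text
time_s: 42.53
ee_pos: [602.1, 59.5, 246.4]
eef_rot: [[0.054, -0.002, 0.999], [-0.999, 0.0, 0.054], [-0.0, -1.0, -0.002]]
ft_force: [-0.3, -1.8, -2.1]
finger_gap: 12.1
```

Request:
{"api": "move_arm", "payload": {
  "targets": [
    [255,-0.002,0,0,0,0,0],
    [255,-0.002,0,0,0,0,0],
    [255,-0.002,0,0,0,0,0]
  ]
}}

```text
time_s: 42.78
ee_pos: [601.7, 65.9, 246.3]
eef_rot: [[0.054, -0.002, 0.999], [-0.999, -0.0, 0.054], [0.0, -1.0, -0.002]]
ft_force: [0.6, -0.5, -1.7]
finger_gap: 11.6
```

Lead-in is about 156 mm with only light force so far. Continuing.

Request:
{"api": "move_arm", "payload": {
  "targets": [
    [255,-0.002,0,0,0,0,0],
    [255,-0.002,0,0,0,0,0],
    [255,-0.002,0,0,0,0,0]
  ]
}}

```text
time_s: 43.03
ee_pos: [601.7, 68.0, 246.1]
eef_rot: [[0.051, -0.003, 0.999], [-0.999, -0.007, 0.051], [0.007, -1.0, -0.003]]
ft_force: [-0.1, -6.3, -0.7]
finger_gap: 11.9
```

Request:
{"api": "move_arm", "payload": {
  "targets": [
    [255,-0.002,0,0,0,0,0],
    [255,-0.002,0,0,0,0,0]
  ]
}}

```text
time_s: 43.2
ee_pos: [601.7, 68.9, 246.0]
eef_rot: [[0.048, -0.003, 0.999], [-0.999, -0.012, 0.048], [0.011, -1.0, -0.004]]
ft_force: [0.2, -6.1, -1.0]
finger_gap: 12.1
```

Request:
{"api": "move_arm", "payload": {
  "targets": [
    [255,-0.002,0,0,0,0,0],
    [255,-0.002,0,0,0,0,0]
  ]
}}

```text
time_s: 43.37
ee_pos: [601.8, 69.7, 245.9]
eef_rot: [[0.045, -0.004, 0.999], [-0.999, -0.017, 0.045], [0.016, -1.0, -0.005]]
ft_force: [-0.4, -7.0, -0.6]
finger_gap: 11.9
```

Request:
{"api": "move_arm", "payload": {
  "targets": [
    [255,0,0,0,0.002,-0.003,0.006],
    [255,-0.001,0,0,0.002,-0.003,0.006],
    [255,-0.002,0,0,0,0,0.006]
  ]
}}

```text
time_s: 43.62
ee_pos: [601.6, 67.9, 245.7]
eef_rot: [[0.048, -0.002, 0.999], [-0.999, -0.006, 0.048], [0.005, -1.0, -0.003]]
ft_force: [0.2, -10.4, -0.2]
finger_gap: 12.0
```

Request:
{"api": "move_arm", "payload": {
  "targets": [
    [255,-0.002,0,0,0,0,0.006],
    [255,-0.002,0,0,0,0,0.006]
  ]
}}

```text
time_s: 43.78
ee_pos: [601.7, 66.9, 245.3]
eef_rot: [[0.044, -0.004, 0.999], [-0.999, 0.0, 0.044], [-0.0, -1.0, -0.004]]
ft_force: [0.4, -8.8, -0.2]
finger_gap: 11.6
```

Run:
```python
from h import *
st(3)
```

```text
t 43.78 lat err -0.2 fe 35.3 z 245.3 gap 11.6 | F lat -0.0 feed -8.8 up -0.2 M [-1.9 -0.1  0.1] ang 2.54 tiltx -0.0002 tiltz -0.0039
```

Request:
{"api": "move_arm", "payload": {
  "targets": [
    [255,0.001,0,0,0.003,-0.006,0],
    [255,0,0,0,0,0,0],
    [160,0,0,0,0,0,0],
    [160,0,0,0,0,0,0],
    [160,0,0,0,0,0,0],
    [160,0,-0.01,0,0,0,0],
    [160,0,-0.02,0,0,0,0],
    [160,0,-0.03,0,0,0,0],
    [160,0,-0.03,0,0,0,0],
    [130,0.03,-0.01,0,0,0,0],
    [130,0.04,0,0,0,0,0],
    [130,0.04,0,0,0,0,0],
    [130,0.04,0,0.01,0,0,0],
    [130,0.03,0,0.01,0,0,0],
    [130,0.01,0,0.01,0,0,0],
    [130,0,0,0,0,0,0],
    [130,0,0,0,0,0,0]
  ]
}}

```text
time_s: 45.2
ee_pos: [644.4, -120.1, 361.6]
eef_rot: [[0.065, 0.012, 0.998], [-0.998, 0.008, 0.065], [-0.007, -1.0, 0.013]]
ft_force: [-0.2, 0.5, 0.1]
finger_gap: 43.1
```

Run:
```python
from h import *
st(4)
c=cam("top"); crop(c,180,140,450,290,2.9,"g1.png"); bars(c)
c=cam("scene"); crop(c,190,180,530,390,2.3,"g2.png")
```

```text
t 45.20 lat err -25.3 fe -153.7 z 361.6 gap 43.1 | F lat -0.2 feed 0.5 up 0.1 M [-0. -0.  0.] ang 3.71 tiltx -0.0071 tiltz 0.0126
[393.8 259. ] tail [ 433.3 -295.9   34. ] head [ 428.3 -162.2   34. ] mid [ 430.8 -229.    34. ] len 134 w 25 ang 92.2
[275.  232.5] tail [497.6  27.6  34. ] head [497.5 102.2  34. ] mid [497.5  64.9  34. ] len 75 w 18 ang 90.0
[269.5 209. ] tail [557.8  55.7  34. ] head [557.9 103.4  34. ] mid [557.9  79.5  34. ] len 48 w 16 ang 90.0
[393.5 189.5] tail [ 609.2 -298.2   34. ] head [ 608.9 -168.7   34. ] mid [ 609.  -233.4   34. ] len 130 w 34 ang 90.1
[272.5 186. ] tail [617.9  41.3  34. ] head [618.  104.6  34. ] mid [618.   72.9  34. ] len 63 w 16 ang 90.0
[322.  174.6] tail [ 653.  -106.5   34. ] head [643.5   1.5  34. ] mid [648.2 -52.5  34. ] len 108 w 19 ang 95.0
```

View pics/g1.png

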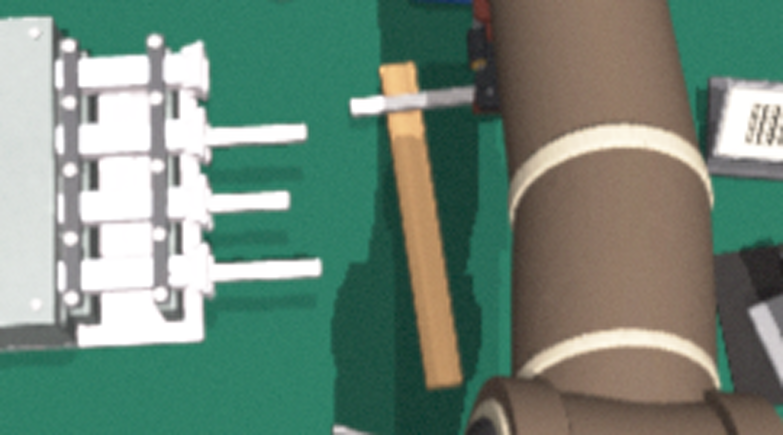

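View pics/g2.png

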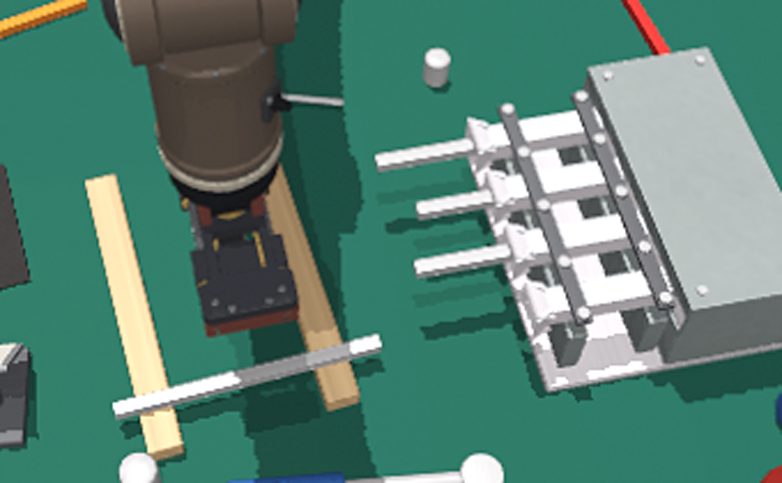

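Run:
```python
from h import *
delta([663.1,-155.1,240],6.9)
```

```text
t 45.3 pos [ 644.2 -118.6  361.6] gap 42.9 F [ 0.3  0.2 -0.1] M [-0.07 -0.11  0.  ]
world d mm [  18.9  -36.5 -121.6]  tool shift m now [0.0386 0.1215 0.0149]  turn [-0.0127 -0.0535 -0.0071]  shift if turned first [0.0385 0.1216 0.0144]
```

Request:
{"api": "move_arm", "payload": {
  "targets": [
    [130,0.005,0.005,0.002,-0.005,-0.01,-0.003],
    [130,0.007,0.012,0.004,-0.005,-0.015,-0.003],
    [130,0.008,0.016,0.004,0,-0.012,0],
    [130,0.008,0.018,0.003,0,-0.005,0],
    [130,0.006,0.018,0.001,0,0,0],
    [130,0.004,0.018,0,0,0,0],
    [130,0.002,0.015,0,0,0,0],
    [130,0,0.01,0,0,0,0],
    [130,0,0,0,0,0,0],
    [130,0,0,0,0,0,0]
  ]
}}

```text
time_s: 46.13
ee_pos: [663.0, -152.2, 233.9]
eef_rot: [[0.131, -0.005, 0.991], [-0.991, 0.004, 0.131], [-0.005, -1.0, -0.005]]
ft_force: [0.6, 0.8, 0.9]
finger_gap: 43.1
```

Run:
```python
from h import *
delta([663.1,-155.1,190.5],6.9)
c=cam("scene"); crop(c,190,220,390,390,4,"g3.png")
```

```text
t 46.1333 pos [ 663.  -152.2  233.9] gap 43.1 F [0.6 0.8 0.9] M [-0.   -0.09 -0.02]
world d mm [  0.1  -2.9 -43.4]  tool shift m now [ 0.0031  0.0434 -0.0001]  turn [ 0.0048  0.0111 -0.0049]  shift if turned first [ 0.0029  0.0434 -0.0003]
```

View pics/g3.png

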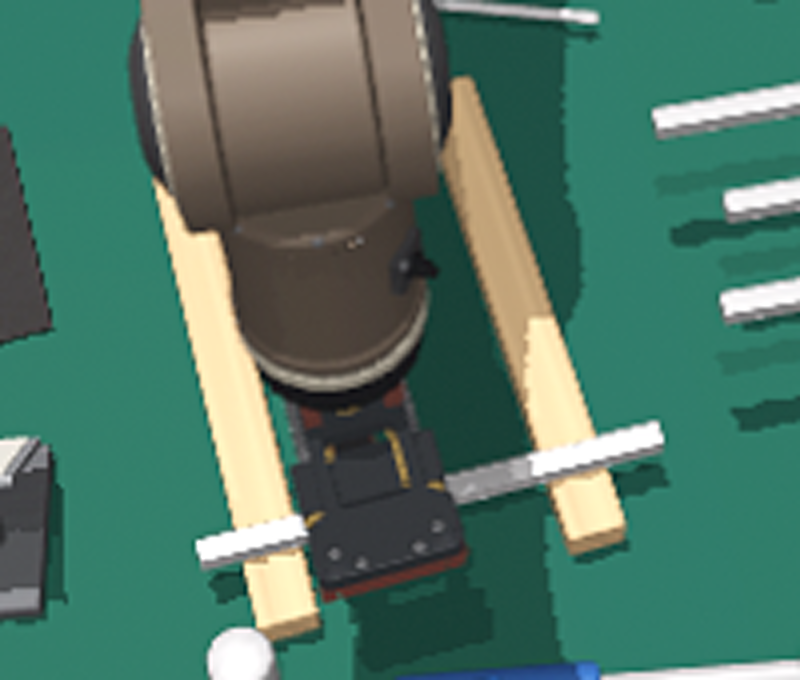

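Request:
{"api": "move_arm", "payload": {
  "targets": [
    [130,0.002,0.006,0,0.002,0.004,-0.002],
    [130,0.001,0.01,0,0.002,0.003,-0.002],
    [130,0,0.012,0,0,0,0],
    [130,0,0.01,0,0,0,0],
    [130,0,0.004,0,0,0,0],
    [130,0,0,0,0,0,0],
    [130,0,0,0,0,0,0]
  ]
}}

```text
time_s: 46.77
ee_pos: [664.4, -154.5, 190.3]
eef_rot: [[0.125, 0.004, 0.992], [-0.992, -0.0, 0.125], [0.001, -1.0, 0.004]]
ft_force: [-0.4, 0.4, 0.3]
finger_gap: 43.3
```

Run:
```python
from h import *
delta([663.1,-155.1,190.5],6.9)
```

```text
t 46.7667 pos [ 664.4 -154.5  190.3] gap 43.3 F [-0.4  0.4  0.3] M [ 0.   -0.15 -0.  ]
world d mm [-1.3 -0.6  0.2]  tool shift m now [ 0.0004 -0.0002 -0.0014]  turn [-0.004   0.0051  0.0007]  shift if turned first [ 0.0004 -0.0002 -0.0014]
```

Request:
{"api": "move_arm", "payload": {
  "targets": [
    [130,0,0,-0.001,-0.003,0.003,0],
    [130,0,0,0,0,0,0],
    [255,0,0,0,0,0,0],
    [255,0,0,0,0,0,0],
    [255,0,0,0,0,0,0],
    [255,0,0,0,0,0,0],
    [255,0,0,0,0,0,0],
    [255,0,0,0,0,0,0]
  ],
  "grip_force": 60
}}

```text
time_s: 47.43
ee_pos: [663.8, -154.7, 192.1]
eef_rot: [[0.122, 0.003, 0.993], [-0.993, -0.001, 0.122], [0.001, -1.0, 0.003]]
ft_force: [0.4, -0.7, -0.5]
finger_gap: 11.6
```

Request:
{"api": "move_arm", "payload": {
  "targets": [
    [255,0,-0.006,0,0,0,0],
    [255,0,-0.01,0,0,0,0],
    [255,0,-0.012,0,0,0,0],
    [255,0,-0.012,0,0,0,0],
    [255,0,-0.01,0,0,0,0],
    [255,0,-0.004,0,0,0,0],
    [255,0,0,0,0,0,0]
  ]
}}

```text
time_s: 48.02
ee_pos: [663.4, -154.6, 252.3]
eef_rot: [[0.122, 0.003, 0.993], [-0.993, -0.001, 0.122], [0.001, -1.0, 0.002]]
ft_force: [0.4, -0.8, -2.4]
finger_gap: 11.7
```

Run:
```python
from h import *
delta(tw(4,-85,247.5),3)
c=cam("scene"); crop(c,190,180,390,330,4,"g4.png")
```

```text
t 48.0167 pos [ 663.4 -154.6  252.3] gap 11.7 F [ 0.4 -0.8 -2.4] M [-0.18 -0.1  -0.  ]
world d mm [  2.7 104.4  -4.8]  tool shift m now [-0.1033  0.0046  0.0154]  turn [-0.0024  0.07    0.0014]  shift if turned first [-0.1041  0.0048  0.0082]
```

View pics/g4.png

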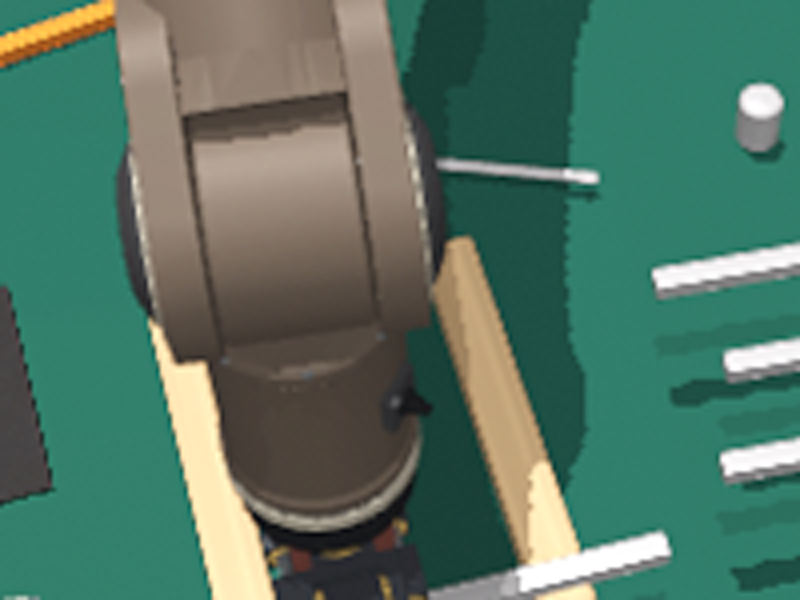

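Request:
{"api": "move_arm", "payload": {
  "targets": [
    [255,-0.003,0,0.003,0,0.012,0],
    [255,-0.006,0,0.004,0,0.016,0],
    [255,-0.01,0,0.003,0,0.016,0],
    [255,-0.014,0,0.001,0,0.01,0],
    [255,-0.016,0,0,0,0,0],
    [255,-0.016,0,0,0,0,0],
    [255,-0.014,0,0,0,0,0],
    [255,-0.01,0,0,0,0,0],
    [255,-0.004,0,0,0,0,0],
    [255,0,0,0,0,0,0],
    [255,0,0,0,0,0,0]
  ]
}}

```text
time_s: 48.98
ee_pos: [668.2, -52.3, 246.5]
eef_rot: [[0.059, -0.004, 0.998], [-0.998, 0.0, 0.059], [-0.0, -1.0, -0.004]]
ft_force: [-0.2, -0.6, -2.9]
finger_gap: 11.4
```

Run:
```python
from h import *
st(4); delta(tw(4,-85,248.5),3)
c=cam("scene"); crop(c,240,200,440,350,4,"g5.png")
```

```text
t 48.98 lat err 1.9 fe -87.2 z 246.5 gap 11.4 | F lat -0.2 feed -0.6 up -2.9 M [-0.2 -0.1  0. ] ang 3.38 tiltx -0.0005 tiltz -0.0043
t 48.9833 pos [668.2 -52.3 246.5] gap 11.4 F [-0.2 -0.6 -2.9] M [-0.16 -0.08  0.01]
world d mm [-2.   2.1  2. ]  tool shift m now [-0.0023 -0.002  -0.0019]  turn [ 0.0044  0.0066 -0.0005]  shift if turned first [-0.0022 -0.002  -0.0019]
```

View pics/g5.png

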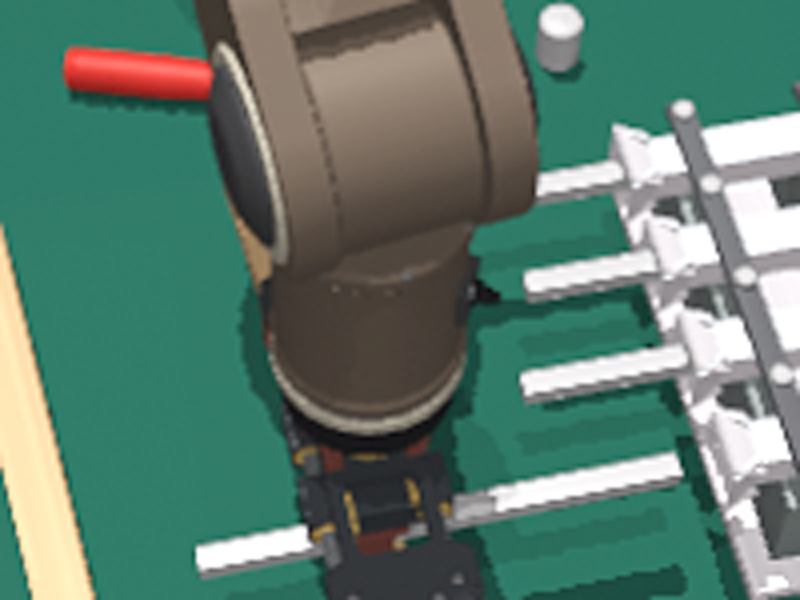

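Request:
{"api": "move_arm", "payload": {
  "targets": [
    [255,0,-0.001,-0.001,0.002,0.003,0],
    [255,0,-0.001,-0.001,0.002,0.002,0],
    [255,0,0,0,0,0,0],
    [255,0,0,0,0,0,0]
  ]
}}

```text
time_s: 49.37
ee_pos: [666.1, -56.5, 248.7]
eef_rot: [[0.048, 0.0, 0.999], [-0.999, -0.001, 0.048], [0.001, -1.0, 0.0]]
ft_force: [0.7, -0.7, -2.3]
finger_gap: 11.4
```

Run:
```python
from h import *
st(4)
```

```text
t 49.37 lat err -0.4 fe -91.2 z 248.7 gap 11.4 | F lat 0.7 feed -0.7 up -2.3 M [-0.2 -0.   0. ] ang 2.78 tiltx 0.0014 tiltz 0.0001
```

Request:
{"api": "move_arm", "payload": {
  "targets": [
    [255,-0.004,0,0,0,-0.002,0],
    [255,-0.007,0,0,0,0,0],
    [255,-0.007,0,0,0,0,0],
    [255,-0.007,0,0,0,0,0],
    [255,-0.006,0,0,0,0,0],
    [255,-0.006,0,0,0,0,0],
    [255,-0.006,0,0,0,0,0],
    [255,-0.004,0,0,0,0,0]
  ]
}}

```text
time_s: 50.03
ee_pos: [663.4, -5.5, 248.8]
eef_rot: [[0.049, 0.001, 0.999], [-0.999, -0.001, 0.049], [0.001, -1.0, 0.0]]
ft_force: [-0.1, -0.2, -2.7]
finger_gap: 11.8
```

Run:
```python
from h import *
st(4)
```

```text
t 50.03 lat err -0.4 fe -40.2 z 248.8 gap 11.8 | F lat -0.1 feed -0.2 up -2.7 M [-0.1 -0.1  0. ] ang 2.82 tiltx 0.0013 tiltz 0.0005
```

Request:
{"api": "move_arm", "payload": {
  "targets": [
    [255,-0.006,0,0,0,0,0],
    [255,-0.006,0,0,0,0,0],
    [255,-0.006,0,0,0,0,0],
    [255,-0.006,0,0,0,0,0]
  ]
}}

```text
time_s: 50.37
ee_pos: [662.1, 21.0, 248.7]
eef_rot: [[0.049, 0.0, 0.999], [-0.999, -0.002, 0.049], [0.002, -1.0, 0.0]]
ft_force: [-0.0, -0.9, -3.2]
finger_gap: 11.6
```

Run:
```python
from h import *
st(4)
```

```text
t 50.37 lat err -0.3 fe -13.7 z 248.7 gap 11.6 | F lat -0.1 feed -0.9 up -3.2 M [-0.1 -0.1  0. ] ang 2.84 tiltx 0.0015 tiltz 0.0004
```

Request:
{"api": "move_arm", "payload": {
  "targets": [
    [255,-0.007,0,0,0,0,0],
    [255,-0.008,0,0,0,0,0],
    [255,-0.008,0,0,0,0,0],
    [255,-0.008,0,0,0,0,0],
    [255,-0.006,0,0,0,0,0],
    [255,-0.004,0,0,0,0,0]
  ]
}}

```text
time_s: 50.87
ee_pos: [659.7, 67.4, 248.6]
eef_rot: [[0.05, 0.0, 0.999], [-0.999, -0.001, 0.05], [0.001, -1.0, 0.0]]
ft_force: [1.3, -0.5, -1.7]
finger_gap: 11.2
```

Run:
```python
from h import *
st(4)
```

```text
t 50.87 lat err -0.3 fe 32.7 z 248.6 gap 11.2 | F lat 1.2 feed -0.6 up -1.7 M [-0.1 -0.1  0. ] ang 2.87 tiltx 0.0010 tiltz 0.0004
```

Request:
{"api": "move_arm", "payload": {
  "targets": [
    [255,-0.004,0,0,0,0,0],
    [255,-0.004,0,0,0,0,0],
    [255,-0.004,0,0,0,0,0],
    [255,-0.003,0,0,0,0,0],
    [255,0,0,0,0,0,0]
  ]
}}

```text
time_s: 51.28
ee_pos: [658.7, 85.1, 248.6]
eef_rot: [[0.051, 0.0, 0.999], [-0.999, -0.001, 0.051], [0.001, -1.0, 0.0]]
ft_force: [-0.4, -0.7, -2.5]
finger_gap: 11.2
```

Run:
```python
from h import *
st(4)
```

```text
t 51.28 lat err -0.3 fe 50.6 z 248.6 gap 11.2 | F lat -0.4 feed -0.6 up -2.5 M [-0.1 -0.1 -0.1] ang 2.94 tiltx 0.0007 tiltz 0.0004
```

Request:
{"api": "move_arm", "payload": {
  "targets": [
    [168,0,0,0,0,0,0],
    [168,0,0,0,0,0,0],
    [168,0,0,0,0,0,0],
    [168,0.006,0.001,0,0,0,0],
    [168,0.01,0.001,0,0,0,0],
    [168,0.012,0.001,0,0,0,0],
    [168,0.01,0.001,0,0,0,0],
    [168,0.007,0.001,0,0,0,0],
    [168,0.004,0.002,0,0,0,0],
    [168,0,0,0,0,0,0],
    [168,0,0,0,0,0,0]
  ]
}}

```text
time_s: 52.2
ee_pos: [662.6, 26.2, 242.6]
eef_rot: [[0.045, 0.004, 0.999], [-0.999, -0.002, 0.045], [0.003, -1.0, 0.004]]
ft_force: [0.0, -0.1, 0.4]
finger_gap: 30.0
```

Run:
```python
from h import *
st(4); delta(tw(4,-4,240.5),3)
```

```text
t 52.20 lat err 0.5 fe -8.5 z 242.6 gap 30.0 | F lat 0.0 feed -0.1 up 0.4 M [-0. -0.  0.] ang 2.59 tiltx 0.0026 tiltz 0.0039
t 52.2 pos [662.6  26.2 242.6] gap 30.0 F [ 0.  -0.1  0.4] M [-0.02 -0.03  0.01]
world d mm [-0.7  4.5 -2.1]  tool shift m now [-0.0045  0.0021 -0.0005]  turn [-0.0039 -0.0072  0.0026]  shift if turned first [-0.0045  0.0021 -0.0005]
```

Request:
{"api": "move_arm", "payload": {
  "targets": [
    [168,-0.004,0.002,0,-0.003,-0.004,0.002],
    [168,0,0,0,0,0,0],
    [255,0,0,0,0,0,0],
    [255,0,0,0,0,0,0],
    [255,0,0,0,0,0,0],
    [255,0,0,0,0,0,0],
    [255,0,0,0,0,0,0]
  ],
  "grip_force": 8
}}

```text
time_s: 52.78
ee_pos: [662.1, 33.1, 240.2]
eef_rot: [[0.053, -0.0, 0.999], [-0.999, 0.0, 0.053], [-0.0, -1.0, -0.0]]
ft_force: [0.3, -0.7, 1.2]
finger_gap: 11.9
```

Request:
{"api": "move_arm", "payload": {
  "targets": [
    [255,0,-0.003,0,0,0,0],
    [255,0,-0.003,0,0,0,0],
    [255,0,-0.001,0,0,0,0],
    [255,0,0,0,0,0,0],
    [255,0,0,0,0,0,0]
  ]
}}

```text
time_s: 53.2
ee_pos: [661.8, 33.3, 247.5]
eef_rot: [[0.054, -0.001, 0.999], [-0.999, 0.0, 0.054], [-0.001, -1.0, -0.001]]
ft_force: [-1.4, 0.0, -2.0]
finger_gap: 11.9
```

Run:
```python
from h import *
st(4)
c=cam("scene"); crop(c,350,210,450,285,8,"g6.png")
```

```text
t 53.20 lat err 0.0 fe -1.4 z 247.5 gap 11.9 | F lat -1.4 feed 0.1 up -2.0 M [-0.1 -0.1  0. ] ang 3.07 tiltx -0.0005 tiltz -0.0012
```

View pics/g6.png

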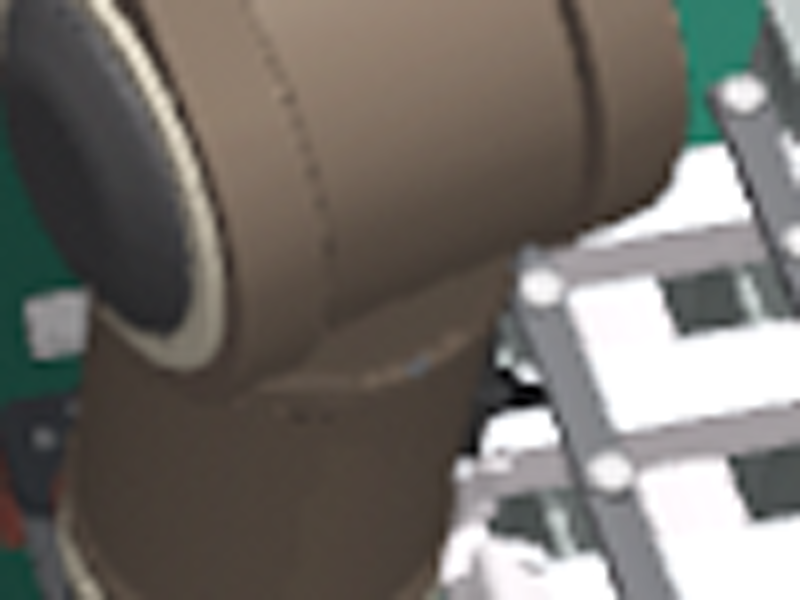

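Request:
{"api": "move_arm", "payload": {
  "targets": [
    [255,-0.002,0,0,0,0,0],
    [255,-0.003,0,0,0,0,0],
    [255,-0.003,0,0,0,0,0],
    [255,-0.002,0,0,0,0,0]
  ],
  "grip_force": 15
}}

```text
time_s: 53.58
ee_pos: [661.2, 43.1, 247.1]
eef_rot: [[0.052, -0.002, 0.999], [-0.999, -0.0, 0.052], [0.0, -1.0, -0.002]]
ft_force: [-0.5, -0.2, -1.0]
finger_gap: 11.9
```

Request:
{"api": "move_arm", "payload": {
  "targets": [
    [255,-0.002,0,0,0,0,0],
    [255,-0.002,0,0,0,0,0],
    [255,-0.002,0,0,0,0,0]
  ]
}}

```text
time_s: 53.83
ee_pos: [660.8, 50.0, 247.0]
eef_rot: [[0.052, -0.002, 0.999], [-0.999, -0.0, 0.052], [0.0, -1.0, -0.002]]
ft_force: [0.2, -1.1, -1.6]
finger_gap: 12.0
```

Request:
{"api": "move_arm", "payload": {
  "targets": [
    [255,-0.002,0,0,0,0,0],
    [255,-0.002,0,0,0,0,0],
    [255,-0.002,0,0,0,0,0]
  ]
}}

```text
time_s: 54.08
ee_pos: [660.5, 56.6, 247.0]
eef_rot: [[0.052, -0.002, 0.999], [-0.999, -0.001, 0.052], [0.001, -1.0, -0.002]]
ft_force: [-0.1, -0.4, -1.2]
finger_gap: 12.0
```

Request:
{"api": "move_arm", "payload": {
  "targets": [
    [255,-0.002,0,0,0,0,0],
    [255,-0.002,0,0,0,0,0],
    [255,-0.002,0,0,0,0,0]
  ]
}}

```text
time_s: 54.33
ee_pos: [660.5, 58.9, 246.8]
eef_rot: [[0.05, -0.002, 0.999], [-0.999, -0.007, 0.05], [0.007, -1.0, -0.003]]
ft_force: [0.8, -6.1, -0.8]
finger_gap: 11.8
```

Request:
{"api": "move_arm", "payload": {
  "targets": [
    [255,-0.002,0,0,0,0,0],
    [255,-0.002,0,0,0,0,0],
    [255,-0.002,0,0,0,0,0]
  ]
}}

```text
time_s: 54.58
ee_pos: [660.4, 60.1, 246.6]
eef_rot: [[0.046, -0.003, 0.999], [-0.999, -0.014, 0.046], [0.014, -1.0, -0.004]]
ft_force: [-0.4, -6.2, -0.2]
finger_gap: 11.6
```

Request:
{"api": "move_arm", "payload": {
  "targets": [
    [255,-0.002,0,0,0,0,0],
    [255,-0.002,0,0,0,0,0]
  ]
}}

```text
time_s: 54.75
ee_pos: [660.4, 60.9, 246.5]
eef_rot: [[0.043, -0.004, 0.999], [-0.999, -0.019, 0.043], [0.019, -1.0, -0.005]]
ft_force: [-0.3, -5.1, -0.2]
finger_gap: 11.6
```

Request:
{"api": "move_arm", "payload": {
  "targets": [
    [255,0,0,0,0.002,-0.003,0.006],
    [255,-0.001,0,0,0.002,-0.003,0.006],
    [255,-0.002,0,0,0,0,0.006]
  ]
}}

```text
time_s: 55.0
ee_pos: [660.3, 59.1, 246.2]
eef_rot: [[0.046, -0.002, 0.999], [-0.999, -0.008, 0.046], [0.008, -1.0, -0.002]]
ft_force: [0.6, -9.6, -1.0]
finger_gap: 11.9
```

Request:
{"api": "move_arm", "payload": {
  "targets": [
    [255,-0.002,0,0,0,0,0.006],
    [255,-0.002,0,0,0,0,0.006],
    [255,-0.002,0,0,0,0,0.004]
  ]
}}

```text
time_s: 55.25
ee_pos: [660.5, 57.8, 246.0]
eef_rot: [[0.041, -0.003, 0.999], [-0.999, -0.001, 0.041], [0.0, -1.0, -0.003]]
ft_force: [-0.6, -7.2, 1.2]
finger_gap: 11.7
```

Run:
```python
from h import *
st(4)
```

```text
t 55.25 lat err 0.0 fe 23.2 z 246.0 gap 11.7 | F lat -0.9 feed -7.1 up 1.2 M [-1.6 -0.   0.2] ang 2.37 tiltx 0.0004 tiltz -0.0031
```

Request:
{"api": "move_arm", "payload": {
  "targets": [
    [255,0.001,0,0,0.003,-0.008,0],
    [255,0,0,0,0,0,0],
    [160,0,0,0,0,0,0],
    [160,0,0,0,0,0,0],
    [160,0,0,0,0,0,0],
    [160,0,-0.01,0,0,0,0],
    [160,0,-0.02,0,0,0,0],
    [160,0,-0.03,0,0,0,0],
    [160,0,-0.03,0,0,0,0],
    [130,0.03,-0.02,0,0,0,0],
    [130,0.04,-0.01,0,0,0,0],
    [100,0.04,0,0,0,0,0],
    [100,0.04,0,0,0,0,0],
    [60,0.04,0,0,0,0,0],
    [60,0.04,0,0,0,0,0],
    [60,0.02,0,0,0,0,0],
    [60,0,0,0,0,0,0]
  ]
}}

```text
time_s: 56.67
ee_pos: [676.2, -190.9, 382.9]
eef_rot: [[0.068, 0.013, 0.998], [-0.998, 0.009, 0.068], [-0.008, -1.0, 0.014]]
ft_force: [0.3, -0.2, -0.2]
finger_gap: 66.7
```

Run:
```python
from h import *
st(4)
c=cam("top"); crop(c,180,140,320,245,5.5,"k1.png"); cv2.imwrite("pics/k1f.png",c["color"]); bars(c,90)
s=cam("scene"); crop(s,330,180,530,330,4,"k2.png")
# tail points expected
for k,li in zip((1,2,3,4),(151,173,157,141.5)):
    p=tw(k,92+li-240,85); print(k,proj(s,[p])[0],proj(c,[p])[0])
```

```text
t 56.67 lat err 2.7 fe -226.1 z 382.9 gap 66.7 | F lat 0.3 feed -0.3 up -0.2 M [-0.1 -0.1  0. ] ang 3.91 tiltx -0.0077 tiltz 0.0140
[407.4 244.4] tail [ 459.2 -286.6   90. ] head [ 454.  -221.5   90. ] mid [ 456.6 -254.    90. ] len 65 w 13 ang 94.6
[275.  232.4] tail [487.9  25.   90. ] head [483.3  97.   90. ] mid [485.6  61.   90. ] len 72 w 17 ang 93.7
[269.5 209. ] tail [543.2  52.1  90. ] head [543.2  97.8  90. ] mid [543.2  74.9  90. ] len 46 w 15 ang 90.0
[272.5 186. ] tail [600.8  38.3  90. ] head [600.8  98.9  90. ] mid [600.8  68.6  90. ] len 61 w 15 ang 90.0
[411.4 174. ] tail [ 635.9 -294.5   90. ] head [ 627.7 -245.4   90. ] mid [ 631.8 -269.9   90. ] len 50 w 18 ang 99.5
[275.5 163.1] tail [661.   24.1  90. ] head [657.2 100.5  90. ] mid [659.1  62.3  90. ] len 76 w 17 ang 92.8
1 [355.1 251.4] [288.7 232. ]
2 [371.9 272.3] [278.5 209. ]
3 [371.5 297.7] [284.2 185.6]
4 [371.3 324.8] [289.5 162.7]
```

View pics/k1.png

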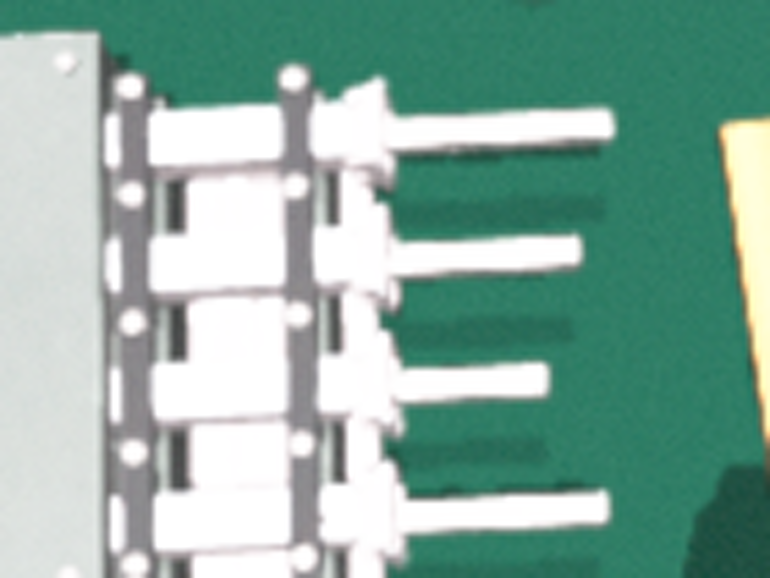

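View pics/k2.png

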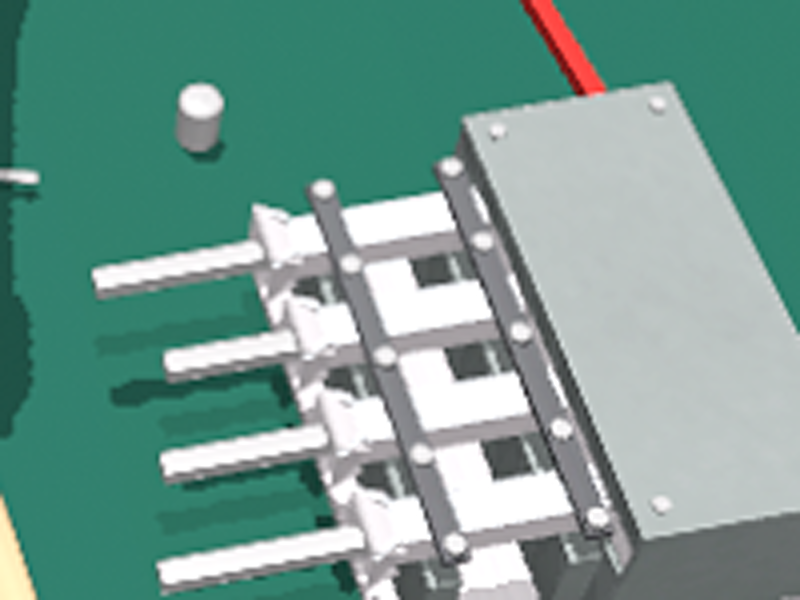

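View pics/k1f.png

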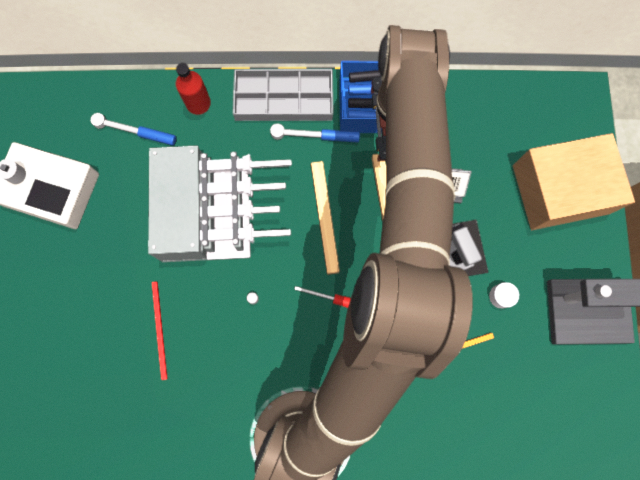

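All four tails agree with the positions felt at the stops: projected scene px are within about 2 px of those seen. Next I'll measure the scanner, pad and label from the unobstructed first pictures.

Run:
```python
from h import *
def ld(n):
    z=np.load(n); c={k:z[k] for k in z.files}; return c
c=ld("top.npz"); s=ld("scene.npz"); Pt=cloud(c); Ps=cloud(s)
f=lambda l,o,sc:[(x/sc+o[0],y/sc+o[1]) for x,y in l]
# head top
h=f([(213,358),(268,347),(327,475),(272,503)],(400,140),4); W=onz(c,h,130); print("head top",W,W.mean(0))
fr=W[:2].mean(0);re=W[2:].mean(0);d=fr-re;print("head axis",np.degrees(np.arctan2(d[1],d[0])),np.linalg.norm(d))
h=f([(105,60),(155,40),(208,132),(152,165)],(110,220),3.5); W=onz(s,h,130); print("scene head top",W,W.mean(0))
d=W[2:].mean(0)-W[:2].mean(0);print(np.degrees(np.arctan2(d[1],d[0])),np.linalg.norm(d))
# pad
h=f([(97,352),(305,320),(352,527),(140,565)],(400,140),4); W=onz(c,h,4); print("pad",W,W.mean(0))
h=f([(75,165),(287,112),(326,288),(99,348)],(110,220),3.5); W=onz(s,h,4); print("pad s",W,W.mean(0))
# card plane
for nm,C,P in(("t",c,Pt),("s",s,Ps)):
    poly=f([(135,127),(278,129),(254,222),(112,207)],(400,140),4) if nm=="t" else f([(140,395),(300,388),(270,415),(122,425)],(110,220),3.5)
    m=np.zeros(P.shape[:2],np.uint8); cv2.fillPoly(m,[np.int32(np.round(poly))],1)
    Q=P[m>0]; Q=Q[np.isfinite(Q[:,0])]; cen=np.median(Q,0); Q=Q[np.linalg.norm(Q-cen,axis=1)<80]
    u,sv,vt=np.linalg.svd(Q-Q.mean(0)); n=vt[2]; n=-n if n[2]>0 else n
    print(nm,"card n",n,"down deg",np.degrees(np.arcsin(-n[2])),"heading",np.degrees(np.arctan2(n[1],n[0])),"cen",Q.mean(0),len(Q))
b=f([(150,195),(163,143),(243,150),(232,205)],(400,140),4); print("barcode mid top",onz(c,b,65),onz(c,b,65).mean(0))
b=f([(157,415),(178,392),(268,388),(250,410)],(110,220),3.5); print("barcode mid scene",onz(s,b,65).mean(0))
k=f([(130,122),(284,124),(258,228),(107,212)],(400,140),4); print("card px", np.array(k))
```

```text
head top [[ 484.  -355.1  130. ]
 [ 490.6 -387.7  130. ]
 [ 415.2 -417.8  130. ]
 [ 398.9 -385.   130. ]] [ 447.2 -386.4  130. ]
head axis 20.505933901453442 85.690650114688
scene head top [[ 413.1 -414.   130. ]
 [ 402.8 -385.2  130. ]
 [ 474.3 -353.1  130. ]
 [ 492.1 -384.4  130. ]] [ 445.6 -384.2  130. ]
22.308971730010576 81.35639521265121
pad [[ 515.9 -313.7    4. ]
 [ 537.1 -449.1    4. ]
 [ 402.9 -471.3    4. ]
 [ 379.2 -335.4    4. ]] [ 458.8 -392.4    4. ]
pad s [[ 399.  -468.8    4. ]
 [ 378.5 -332.5    4. ]
 [ 515.3 -309.8    4. ]
 [ 535.4 -447.2    4. ]] [ 457.1 -389.6    4. ]
t card n [ 0.8 -0.  -0.6] down deg 39.6715884056275 heading -3.6510692602011914 cen [ 616.6 -368.5   65.1] 855
s card n [ 0.8 -0.1 -0.6] down deg 40.47382975858461 heading -4.93899476199376 cen [ 618.9 -364.3   72.3] 392
barcode mid top [[ 601.9 -338.1   65. ]
 [ 635.7 -347.9   65. ]
 [ 631.3 -397.9   65. ]
 [ 595.6 -389.    65. ]] [ 616.1 -368.2   65. ]
barcode mid scene [ 613.  -363.4   65. ]
card px [[432.5 170.5]
 [471.  171. ]
 [464.5 197. ]
 [426.8 193. ]]
```

Run:
```python
from h import *
def ld(n):
    z=np.load(n); return {k:z[k] for k in z.files}
c=ld("top.npz"); s=ld("scene.npz")
f=lambda l,o,sc:[(x/sc+o[0],y/sc+o[1]) for x,y in l]
W=onz(c,f([(153,430),(208,543),(297,498)],(400,140),4),14); print(W,(W[0]+W[2])/2)
W=onz(s,f([(128,172),(212,132),(270,222),(182,268)],(110,220),3.5),14); print(W,W.mean(0))
big=cv2.resize(c["color"][215:285,420:500],None,fx=9,fy=9,interpolation=cv2.INTER_CUBIC); cv2.imwrite("pics/m1.png",big[:600])
big=cv2.resize(s["color"][225:305,140:205],None,fx=7,fy=7,interpolation=cv2.INTER_CUBIC); cv2.imwrite("pics/m2.png",big)
```

```text
[[ 463.4 -345.1   14. ]
 [ 391.6 -376.5   14. ]
 [ 419.9 -434.2   14. ]] [ 441.6 -389.6   14. ]
[[ 416.6 -431.8   14. ]
 [ 393.8 -378.9   14. ]
 [ 468.2 -342.    14. ]
 [ 493.1 -396.    14. ]] [ 442.9 -387.2   14. ]
```

View pics/m1.png

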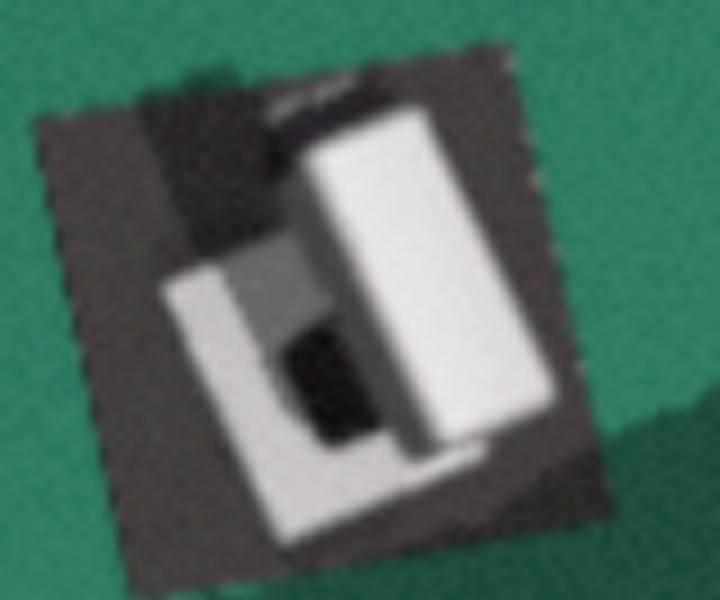

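View pics/m2.png

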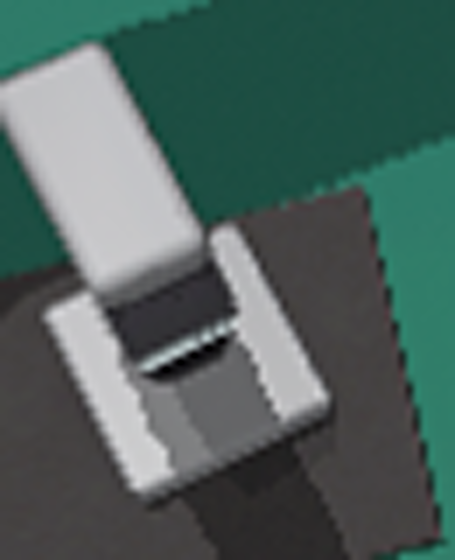

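Run:
```python
from h import *
delta([442.3,-388.4,390],-66.5)
```

```text
t 56.7667 pos [ 676.6 -186.3  382.9] gap 66.8 F [-0.4  0.5 -0. ] M [-0.05 -0.07 -0.03]
world d mm [-234.3 -202.1    7.1]  tool shift m now [ 0.1846 -0.0126 -0.2481]  turn [-0.0062  1.2328 -0.0177]  shift if turned first [ 0.2955 -0.0071  0.092 ]
```

Request:
{"api": "move_arm", "payload": {
  "targets": [
    [60,0.008,0,-0.01,0,0,0],
    [60,0.015,0,-0.02,0,0,0],
    [60,0.017,0,-0.023,0,0,0],
    [60,0.017,0,-0.023,0,0,0],
    [60,0.017,0,-0.023,0,0,0],
    [60,0.017,0,-0.023,0,0,0],
    [60,0.017,0,-0.023,0,0,0],
    [60,0.017,0,-0.023,0,0,0],
    [60,0.017,0,-0.023,0,0,0],
    [60,0.015,0,-0.02,0,0,0],
    [60,0.01,0,-0.014,0,0,0],
    [60,0,0,0,0,0,0],
    [60,0,0,0,0,0,0]
  ]
}}

```text
time_s: 57.85
ee_pos: [459.2, -350.5, 379.3]
eef_rot: [[0.116, 0.016, 0.993], [-0.993, 0.023, 0.116], [-0.021, -1.0, 0.019]]
ft_force: [-0.2, 0.8, -0.1]
finger_gap: 67.0
```

Run:
```python
from h import *
delta([442.3,-388.4,380],-66.5)
```

```text
t 57.85 pos [ 459.2 -350.5  379.3] gap 67.0 F [-0.2  0.8 -0.1] M [ 0.01 -0.04  0.07]
world d mm [-16.9 -37.9   0.7]  tool shift m now [ 0.0357 -0.0018 -0.0212]  turn [-0.0029  1.2766 -0.03  ]  shift if turned first [ 0.0306 -0.0007  0.028 ]
```

Request:
{"api": "move_arm", "payload": {
  "targets": [
    [60,0,0,0,0,0.1,0],
    [60,0,0,0,0,0.12,0],
    [60,0,0,0,0,0.12,0],
    [60,0,0,0,0,0.12,0],
    [60,0,0,0,0,0.12,0],
    [60,0,0,0,0,0.12,0],
    [60,0,0,0,0,0.12,0],
    [60,0,0,0,0,0.12,0],
    [60,0,0,0,0,0.1,0],
    [60,0,0,0,0,0.06,0],
    [60,0,0,0,0,0.03,0],
    [60,0,0,0,0,0,0],
    [60,0,0,0,0,0,0]
  ]
}}

```text
time_s: 58.93
ee_pos: [476.2, -320.2, 381.9]
eef_rot: [[-0.854, 0.025, 0.52], [-0.519, 0.034, -0.854], [-0.039, -0.999, -0.016]]
ft_force: [-0.2, 0.4, 0.2]
finger_gap: 67.8
```

Run:
```python
from h import *
delta([442.3,-388.4,320],-66.5)
c=cam("scene"); crop(c,90,200,240,390,3,"n1.png")
```

```text
t 58.9333 pos [ 476.2 -320.2  381.9] gap 67.8 F [-0.2  0.4  0.2] M [-0.07  0.   -0.02]
world d mm [-33.9 -68.2 -61.9]  tool shift m now [0.0667 0.0587 0.0416]  turn [ 0.0188  0.1361 -0.0376]  shift if turned first [0.0582 0.0619 0.049 ]
```

View pics/n1.png

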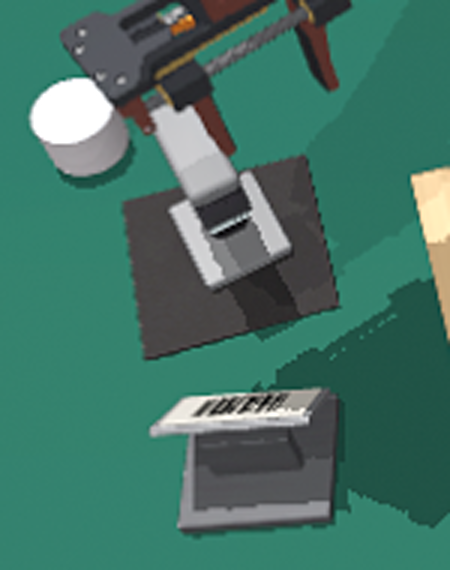

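Request:
{"api": "move_arm", "payload": {
  "targets": [
    [60,0.01,0,0.006,0.008,0.03,-0.015],
    [60,0.016,0,0.01,0.008,0.04,-0.015],
    [60,0.016,0,0.012,0,0.03,-0.005],
    [60,0.012,0,0.01,0,0.01,0],
    [60,0.006,0,0.005,0,0,0],
    [60,0,0,0,0,0,0],
    [60,0,0,0,0,0,0]
  ]
}}

```text
time_s: 59.57
ee_pos: [438.2, -394.9, 380.6]
eef_rot: [[-0.911, -0.002, 0.412], [-0.412, -0.001, -0.911], [0.002, -1.0, 0.0]]
ft_force: [-0.1, 0.2, 0.3]
finger_gap: 67.2
```

Run:
```python
from h import *
delta([442.3,-388.4,320],-66.5)
```

```text
t 59.5667 pos [ 438.2 -394.9  380.6] gap 67.2 F [-0.1  0.2  0.3] M [-0.04 -0.02 -0.04]
world d mm [  4.1   6.5 -60.6]  tool shift m now [-0.0065  0.0606 -0.0043]  turn [-0.0005  0.0146  0.0019]  shift if turned first [-0.0064  0.0606 -0.0043]
```

Request:
{"api": "move_arm", "payload": {
  "targets": [
    [60,-0.003,0.005,-0.002,0,0.005,0],
    [60,-0.003,0.01,-0.002,0,0.005,0],
    [60,0,0.015,0,0,0,0],
    [60,0,0.015,0,0,0,0],
    [60,0,0.01,0,0,0,0],
    [60,0,0,0,0,0,0],
    [60,0,0,0,0,0,0]
  ]
}}

```text
time_s: 60.15
ee_pos: [444.5, -384.0, 320.2]
eef_rot: [[-0.914, -0.0, 0.406], [-0.406, 0.002, -0.914], [-0.0, -1.0, -0.002]]
ft_force: [-0.3, -0.7, 0.3]
finger_gap: 67.3
```

Run:
```python
from h import *
delta([442.3,-388.4,273],-66.5)
c=cam("scene"); crop(c,90,200,240,350,4,"n2.png")
c=cam("top"); crop(c,400,150,520,290,4,"n3.png")
```

```text
t 60.15 pos [ 444.5 -384.   320.2] gap 67.3 F [-0.3 -0.7  0.3] M [-0.01  0.01 -0.  ]
world d mm [ -2.2  -4.4 -47.2]  tool shift m now [0.0038 0.0472 0.0032]  turn [ 0.0022  0.0077 -0.0005]  shift if turned first [0.0038 0.0472 0.0031]
```

View pics/n2.png

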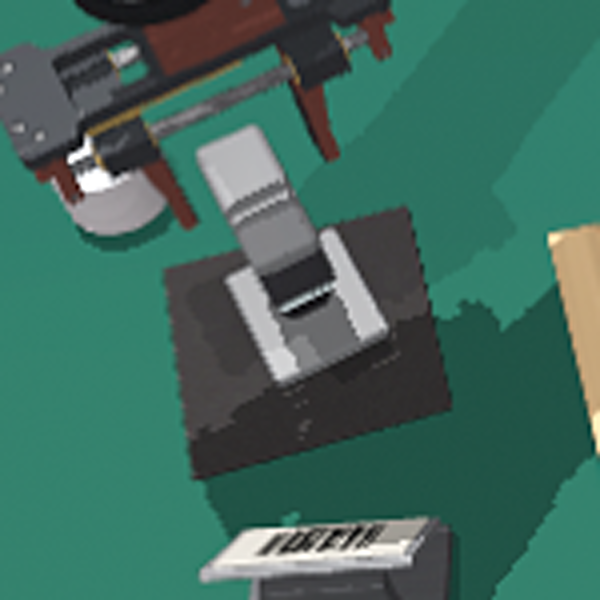

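View pics/n3.png

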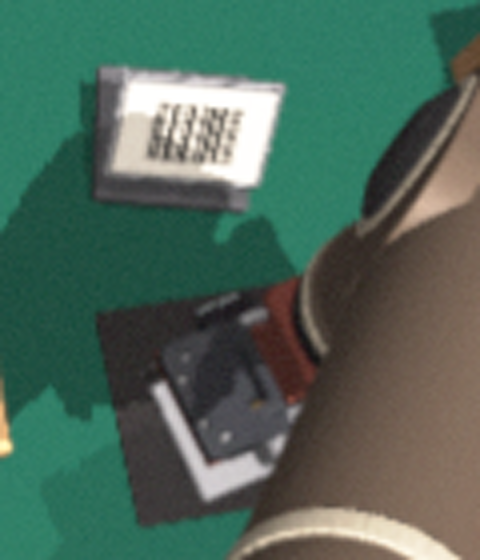

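Request:
{"api": "move_arm", "payload": {
  "targets": [
    [60,0.002,0.005,0.002,0.001,0.003,0],
    [60,0.002,0.01,0.001,0.001,0.003,0],
    [60,0,0.013,0,0,0,0],
    [60,0,0.011,0,0,0,0],
    [60,0,0.004,0,0,0,0],
    [60,0,0,0,0,0,0],
    [60,0,0,0,0,0,0]
  ]
}}

```text
time_s: 60.83
ee_pos: [442.1, -390.5, 276.6]
eef_rot: [[-0.917, 0.005, 0.398], [-0.398, -0.004, -0.917], [-0.003, -1.0, 0.006]]
ft_force: [0.4, -0.1, 0.4]
finger_gap: 66.8
```

Run:
```python
from h import *
delta([442.3,-388.4,273],-66.5)
```

```text
t 60.8333 pos [ 442.1 -390.5  276.6] gap 66.8 F [ 0.4 -0.1  0.4] M [-0.07  0.03 -0.04]
world d mm [ 0.2  2.1 -3.6]  tool shift m now [-0.001   0.0036 -0.0019]  turn [-0.0058 -0.0008 -0.0029]  shift if turned first [-0.001   0.0036 -0.0019]
```

Close gently (25 N).

Request:
{"api": "move_arm", "payload": {
  "targets": [
    [60,0,0.003,-0.001,-0.004,0,-0.002],
    [60,0,0.001,0,0,0,0],
    [120,0,0,0,0,0,0],
    [140,0,0,0,0,0,0],
    [160,0,0,0,0,0,0],
    [200,0,0,0,0,0,0],
    [255,0,0,0,0,0,0],
    [255,0,0,0,0,0,0],
    [255,0,0,0,0,0,0]
  ],
  "grip_force": 20
}}

```text
time_s: 61.58
ee_pos: [442.1, -389.7, 274.0]
eef_rot: [[-0.917, 0.003, 0.398], [-0.398, -0.002, -0.917], [-0.002, -1.0, 0.003]]
ft_force: [-0.5, 0.4, -1.7]
finger_gap: 36.1
```

Run:
```python
from h import *
delta([442.3,-388.4,273],-66.5)
c=cam("scene"); crop(c,90,200,240,350,4,"n4.png")
```

```text
t 61.5833 pos [ 442.1 -389.7  274. ] gap 36.1 F [-0.5  0.4 -1.7] M [0.06 0.01 0.01]
world d mm [ 0.2  1.3 -1. ]  tool shift m now [-0.0007  0.001  -0.0012]  turn [-0.0034 -0.0007 -0.002 ]  shift if turned first [-0.0007  0.001  -0.0012]
```

View pics/n4.png

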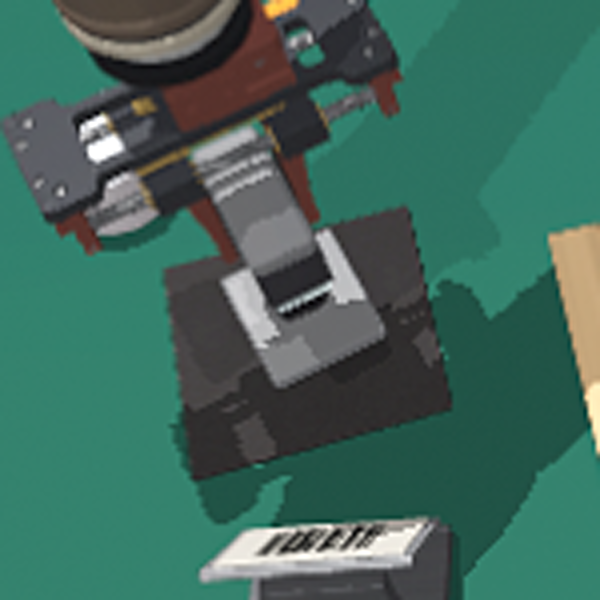

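Request:
{"api": "move_arm", "payload": {
  "targets": [
    [255,0,0,0,0,0,0],
    [255,0,0,0,0,0,0],
    [255,0,-0.004,0,0,0,0],
    [255,0,-0.008,0,0,0,0],
    [255,0,-0.01,0,0,0,0],
    [255,0,-0.01,0,0,0,0],
    [255,0,-0.004,0,0,0,0],
    [255,0,0,0,0,0,0],
    [255,0,0,0,0,0,0]
  ],
  "grip_force": 45
}}

```text
time_s: 62.38
ee_pos: [441.9, -389.7, 314.6]
eef_rot: [[-0.917, 0.004, 0.398], [-0.398, -0.003, -0.917], [-0.002, -1.0, 0.004]]
ft_force: [0.1, 0.4, -3.1]
finger_gap: 35.7
```

Run:
```python
from h import *
delta([490.5,-355.1,300],-95)
```

```text
t 62.3833 pos [ 441.9 -389.7  314.6] gap 35.7 F [ 0.1  0.4 -3.1] M [0.02 0.03 0.  ]
world d mm [ 48.6  34.6 -14.6]  tool shift m now [-0.0583  0.0147 -0.0125]  turn [-0.0034  0.4966 -0.0032]  shift if turned first [-0.0454  0.0146 -0.0387]
```

Request:
{"api": "move_arm", "payload": {
  "targets": [
    [255,0,0,0,0,0.03,0],
    [255,0,0,0,0,0.05,0],
    [255,0,0,0,0,0.06,0],
    [255,0,0,0,0,0.07,0],
    [255,0,0,0,0,0.07,0],
    [255,0,0,0,0,0.07,0],
    [255,0,0,0,0,0.05,0],
    [255,0,0,0,0,0.03,0],
    [255,0,0,0,0,0.01,0],
    [255,0,0,0,0,0,0],
    [255,0,0,0,0,0,0]
  ]
}}

```text
time_s: 63.3
ee_pos: [441.2, -389.0, 312.9]
eef_rot: [[-0.999, 0.002, -0.051], [0.051, -0.001, -0.999], [-0.002, -1.0, 0.001]]
ft_force: [-0.0, 0.1, -2.1]
finger_gap: 35.8
```

Run:
```python
from h import *
delta([490.5,-355.1,300],-95)
```

```text
t 63.3 pos [ 441.2 -389.   312.9] gap 35.8 F [-0.   0.1 -2.1] M [ 0.03  0.01 -0.  ]
world d mm [ 49.3  33.9 -12.9]  tool shift m now [-0.0475  0.0129 -0.0364]  turn [-0.001   0.0364 -0.0017]  shift if turned first [-0.0462  0.0129 -0.0381]
```

Request:
{"api": "move_arm", "payload": {
  "targets": [
    [255,-0.004,0,-0.003,0,0.01,0],
    [255,-0.007,0.001,-0.005,0,0.01,0],
    [255,-0.008,0.002,-0.006,0,0.006,0],
    [255,-0.008,0.003,-0.006,0,0,0],
    [255,-0.008,0.003,-0.006,0,0,0],
    [255,-0.006,0.002,-0.005,0,0,0],
    [255,-0.004,0,-0.003,0,0,0],
    [255,0,0,0,0,0,0],
    [255,0,0,0,0,0,0]
  ]
}}

```text
time_s: 64.05
ee_pos: [495.4, -352.9, 299.7]
eef_rot: [[-0.997, 0.002, -0.074], [0.074, 0.001, -0.997], [-0.002, -1.0, -0.001]]
ft_force: [0.5, -0.3, -2.6]
finger_gap: 35.8
```

Run:
```python
from h import *
delta([490.5,-355.1,300],-95)
c=cam("scene"); crop(c,90,200,240,390,3,"p1.png")
c=cam("top"); crop(c,400,150,520,290,4,"p2.png")
s=bot.read_state(); R=np.array(s["eef_rot"]); p=np.array(s["ee_pos"])
front=-R[:,0]; up=-R[:,1]; side=np.cross(up,front)
g=p-up*164; w=g+front*56-up*13
los=np.cos(np.radians(40))*front-np.sin(np.radians(40))*up
L=np.array([615,-366,65.]); wz=np.cross(los,side); 
print("window",w,"label in window x,y,z",(L-w)@los,(L-w)@side,(L-w)@wz)
n=np.array([.763,-.0668,-.643]); print("angle",np.degrees(np.arccos(los@n)))
```

```text
t 64.05 pos [ 495.4 -352.9  299.7] gap 35.8 F [ 0.5 -0.3 -2.6] M [-0.01  0.    0.02]
world d mm [-4.9 -2.2  0.3]  tool shift m now [ 0.0047 -0.0003  0.0026]  turn [ 0.0007  0.0136 -0.0016]  shift if turned first [ 0.0047 -0.0003  0.0027]
window [ 551.2 -357.4  123.1] label in window x,y,z 86.55462131333651 -3.8887610816742164 -3.340107946285098
angle 0.30118254182980314
```

View pics/p1.png

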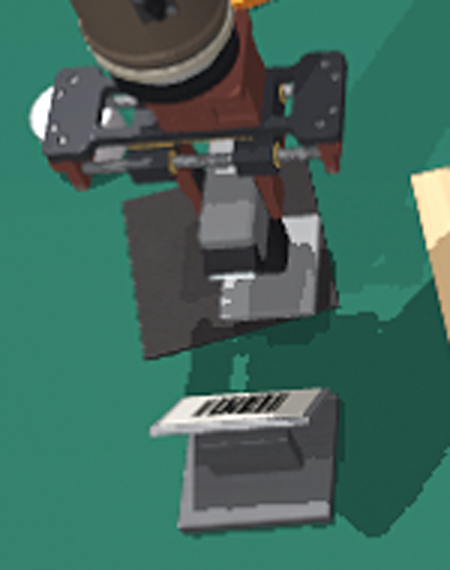

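View pics/p2.png

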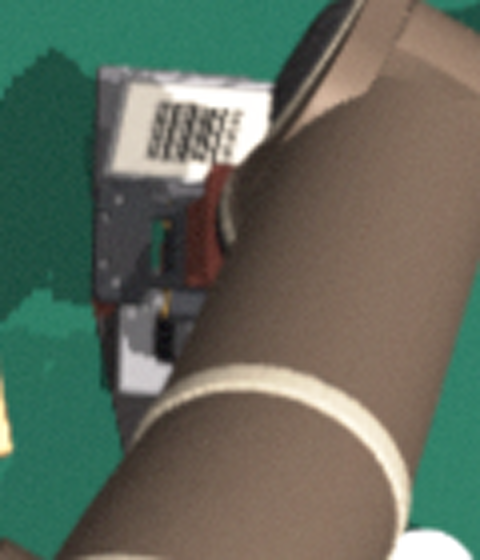

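Request:
{"api": "move_arm", "payload": {
  "targets": [
    [255,0,0,0.001,0,0,0],
    [255,0,0,0,0,0,0],
    [255,0,0,0,0,0,0],
    [255,0,0,0,0,0,0],
    [255,0,0,0,0,0,0],
    [255,0,0,0,0,0,0],
    [255,0,0,0,0,0,0],
    [255,0,0,0,0,0,0],
    [255,0,0,0,0,0,0],
    [255,0,0,0,0,0,0],
    [255,0,0,0,0,0,0],
    [255,0,0,0,0,0,0],
    [255,0,0,0,0,0,0],
    [255,0,0,0,0,0,0],
    [255,0,0,0,0,0,0],
    [255,0,0,0,0,0,0],
    [255,0,0,0,0,0,0],
    [255,0,0,0,0,0,0],
    [255,0,0,0,0,0,0],
    [255,0,0,0,0,0,0]
  ]
}}

```text
time_s: 65.82
ee_pos: [492.9, -356.6, 300.8]
eef_rot: [[-0.997, 0.002, -0.078], [0.078, -0.001, -0.997], [-0.002, -1.0, 0.001]]
ft_force: [-0.5, -0.4, -2.1]
finger_gap: 35.7
```

```bash
cat > w.py <<'E'
from h import *
s=bot.read_state(); R=np.array(s["eef_rot"]); p=np.array(s["ee_pos"])
front=-R[:,0]; up=-R[:,1]; side=np.cross(up,front)
g=p-up*164; w=g+front*56-up*13
los=np.cos(np.radians(40))*front-np.sin(np.radians(40))*up
L=np.array([615,-366,65.]); wz=np.cross(los,side)
print("window",w,"label in window x,y,z",(L-w)@los,(L-w)@side,(L-w)@wz, "vel",np.array(s["joint_velocities"]))
E
python3 w.py
python3 - <<'E'
from h import *
delta([458,-391,314],-66.5)
E
```

```text
window [ 549.1 -361.2  123.9] label in window x,y,z 88.48107090795475 0.39597840653918664 -2.8125153333938346 vel [ 0.1  0.1 -0.  -0.1  0.   0.  -0. ]
t 65.8167 pos [ 492.9 -356.6  300.8] gap 35.7 F [-0.5 -0.4 -2.1] M [ 0.03 -0.04 -0.01]
world d mm [-34.9 -34.4  13.2]  tool shift m now [ 0.0321 -0.0133  0.0371]  turn [-0.0014 -0.4887 -0.0018]  shift if turned first [ 0.0457 -0.0132  0.0177]
```

Request:
{"api": "move_arm", "payload": {
  "targets": [
    [255,0,0,0,0,0,0],
    [255,0,0,0,0,0,0],
    [255,0,0,0,0,0,0],
    [255,0,0,0,0,0,0],
    [255,0,0,0,0,0,0],
    [255,0,0,0,0,0,0],
    [255,0,0,0,0,0,0],
    [255,0,0,0,0,0,0],
    [255,0,0,0,0,0,0],
    [255,0,0,0,0,0,0],
    [255,0,0,0,0,0,0],
    [255,0,0,0,0,0,0],
    [255,0,0,0,0,0,0],
    [255,0,0,0,0,0,0]
  ]
}}

```text
time_s: 66.98
ee_pos: [492.9, -356.6, 300.8]
eef_rot: [[-0.997, 0.002, -0.078], [0.078, -0.001, -0.997], [-0.002, -1.0, 0.001]]
ft_force: [-0.6, -0.2, -1.9]
finger_gap: 35.9
```

```bash
python3 w.py
python3 - <<'E'
from h import *
delta([458,-391,300],-94.5)
s=cam("scene"); P=cloud(s)
# scanner head top height check
Q=P.reshape(-1,3); Q=Q[np.isfinite(Q[:,0])]
Q=Q[(abs(Q[:,0]-515)<70)&(abs(Q[:,1]+357)<60)]
F=Q[(Q[:,2]>28)&(Q[:,2]<52)]; print("foot top z",np.percentile(F[:,2],[10,50,90]),F.mean(0),len(F))
fp=np.linalg.lstsq(np.c_[F[:,:2],np.ones(len(F))],F[:,2],rcond=None)[0]; np.set_printoptions(precision=4); print(fp)
crop(s,110,220,210,320,6,"p3.png")
E
```

```text
window [ 549.  -361.2  123.9] label in window x,y,z 88.51334545274541 0.4085287755874844 -2.765769266519844 vel [-0.   0.   0.   0.1  0.  -0.  -0. ]
t 66.9833 pos [ 492.9 -356.6  300.8] gap 35.9 F [-0.6 -0.2 -1.9] M [ 0.03  0.   -0.03]
world d mm [-34.9 -34.4  -0.8]  tool shift m now [0.0321 0.0007 0.037 ]  turn [-0.0009  0.     -0.002 ]  shift if turned first [0.0321 0.0008 0.037 ]
foot top z [37.5 40.8 43.9] [ 503.8 -349.7   40.8] 681
[-0.0275 -0.0118 50.5572]
```

View pics/p3.png

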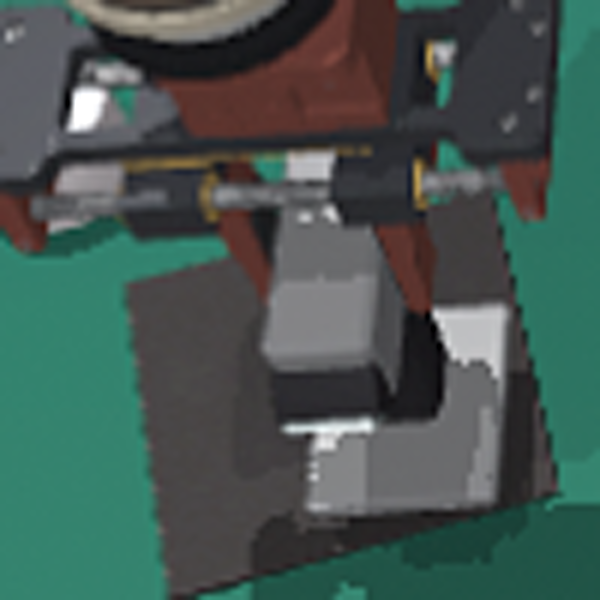

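The scanner is upright in the grip: foot top at 40.8 mm, tilt below 2°. It was held still for about 2.8 s with the label centred to within 3 mm at 88 mm. Now I'll set it back on the pad.

Request:
{"api": "move_arm", "payload": {
  "targets": [
    [255,0.003,0,0.003,0,0,0],
    [255,0.006,0,0.006,0,0,0],
    [255,0.007,0,0.008,0,0,0],
    [255,0.006,0,0.008,0,0,0],
    [255,0.005,0,0.006,0,0,0],
    [255,0.003,0,0.003,0,0,0],
    [255,0,0,0,0,0,0],
    [255,0,0,0,0,0,0]
  ]
}}

```text
time_s: 67.7
ee_pos: [454.9, -393.2, 300.8]
eef_rot: [[-0.997, 0.001, -0.082], [0.082, -0.002, -0.997], [-0.001, -1.0, 0.002]]
ft_force: [0.2, 0.3, -1.1]
finger_gap: 36.2
```

Run:
```python
from h import *
delta([458,-391,275],-94.5)
```

```text
t 67.7 pos [ 454.9 -393.2  300.8] gap 36.2 F [ 0.2  0.3 -1.1] M [0.04 0.02 0.  ]
world d mm [  3.1   2.2 -25.8]  tool shift m now [-0.0028  0.0258 -0.0025]  turn [-0.0018 -0.0031 -0.0013]  shift if turned first [-0.0029  0.0258 -0.0025]
```

Request:
{"api": "move_arm", "payload": {
  "targets": [
    [255,-0.001,0.004,-0.001,0,0,0],
    [255,0,0.006,0,0,0,0],
    [255,0,0.006,0,0,0,0],
    [255,0,0.004,0,0,0,0],
    [255,0,0.002,0,0,0,0],
    [255,0,0,0,0,0,0],
    [255,0,0,0,0,0,0]
  ]
}}

```text
time_s: 68.28
ee_pos: [457.6, -390.4, 275.4]
eef_rot: [[-0.997, 0.001, -0.079], [0.079, -0.0, -0.997], [-0.001, -1.0, 0.0]]
ft_force: [0.7, -0.5, -2.1]
finger_gap: 35.7
```

Run:
```python
from h import *
delta([458,-391,274],-94.5)
```

```text
t 68.2833 pos [ 457.6 -390.4  275.4] gap 35.7 F [ 0.7 -0.5 -2.1] M [0.06 0.05 0.04]
world d mm [ 0.4 -0.6 -1.4]  tool shift m now [-0.0005  0.0014  0.0005]  turn [-0.0001 -0.0002 -0.0008]  shift if turned first [-0.0005  0.0014  0.0005]
```

Request:
{"api": "move_arm", "payload": {
  "targets": [
    [255,0,0.001,0,0,0,0],
    [255,0,0.001,0,0,0,0],
    [255,0,0,0,0,0,0]
  ]
}}

```text
time_s: 68.53
ee_pos: [457.9, -390.3, 274.1]
eef_rot: [[-0.997, 0.001, -0.078], [0.078, -0.0, -0.997], [-0.001, -1.0, 0.0]]
ft_force: [-0.2, 0.1, -1.1]
finger_gap: 36.2
```

Request:
{"api": "move_arm", "payload": {
  "targets": [
    [255,0,0.001,0,0,0,0],
    [255,0,0,0,0,0,0]
  ]
}}

```text
time_s: 68.7
ee_pos: [458.1, -390.5, 274.1]
eef_rot: [[-0.997, 0.002, -0.078], [0.078, -0.001, -0.997], [-0.003, -1.0, 0.001]]
ft_force: [-0.7, 0.2, -1.3]
finger_gap: 36.0
```

Request:
{"api": "move_arm", "payload": {
  "targets": [
    [140,0,0,0,0,0,0],
    [120,0,0,0,0,0,0],
    [90,0,0,0,0,0,0],
    [60,0,0,0,0,0,0],
    [60,0,0,0,0,0,0],
    [60,0,0,0,0,0,0],
    [60,0,-0.004,0,0,0,0],
    [60,0,-0.008,0,0,0,0],
    [60,0,-0.015,0,0,0,0],
    [60,0,-0.02,0,0,0,0],
    [60,0,-0.03,0,0,0,0],
    [60,0,-0.03,0,0,0,0],
    [60,0,-0.02,0,0,0,0]
  ]
}}

```text
time_s: 69.78
ee_pos: [456.8, -389.7, 404.5]
eef_rot: [[-0.997, -0.004, -0.078], [0.078, 0.003, -0.997], [0.004, -1.0, -0.003]]
ft_force: [0.6, -0.0, -0.7]
finger_gap: 66.9
```

Request:
{"api": "move_arm", "payload": {
  "targets": [
    [60,0.02,0,0.02,0,0,0],
    [60,0.02,0,0.025,0,0,0],
    [60,0.02,0,0.025,0,0,0],
    [60,0.02,0,0.025,0,0,0],
    [60,0.02,0,0.025,0,0,0],
    [60,0.02,0,0.025,0,0,0],
    [60,0.01,0,0.01,0,0,0],
    [60,0,0,0,0,0,0],
    [60,0,0,0,0,0,0]
  ]
}}

```text
time_s: 70.53
ee_pos: [311.4, -539.0, 420.0]
eef_rot: [[-0.997, 0.012, -0.073], [0.073, -0.009, -0.997], [-0.012, -1.0, 0.008]]
ft_force: [1.0, 1.0, -0.2]
finger_gap: 67.1
```

Run:
```python
from h import *
s=bot.read_state(); print(s["time_s"],np.array(s["ee_pos"]),np.array(s["joint_velocities"]),np.array(s["ft_force"]))
c=cam("top"); cv2.imwrite("pics/z1.png",c["color"]); bars(c,90)
s=cam("scene"); cv2.imwrite("pics/z2.png",s["color"])
crop(c,400,140,520,290,4,"z3.png")
```

```text
70.5333 [ 311.4 -539.   420. ] [ 1.2 -0.3  0.5 -0.4  0.2  0.5  0.2] [ 1.   1.  -0.2]
[275.  232.4] tail [487.9  25.   90. ] head [483.3  97.   90. ] mid [485.6  61.   90. ] len 72 w 17 ang 93.7
[269.5 209. ] tail [543.2  52.1  90. ] head [543.2  97.8  90. ] mid [543.2  74.9  90. ] len 46 w 15 ang 90.0
[272.5 186. ] tail [600.8  38.3  90. ] head [600.8  98.9  90. ] mid [600.8  68.6  90. ] len 61 w 15 ang 90.0
[275.5 163.1] tail [661.2  24.1  90. ] head [657.  100.5  90. ] mid [659.1  62.3  90. ] len 77 w 17 ang 93.1
```

View pics/z1.png

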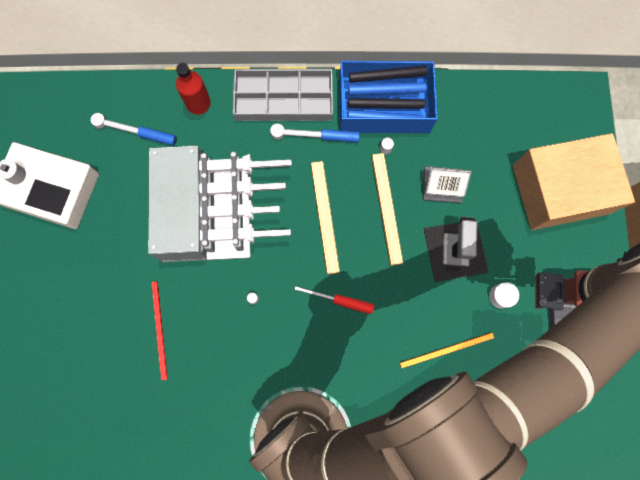

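View pics/z2.png

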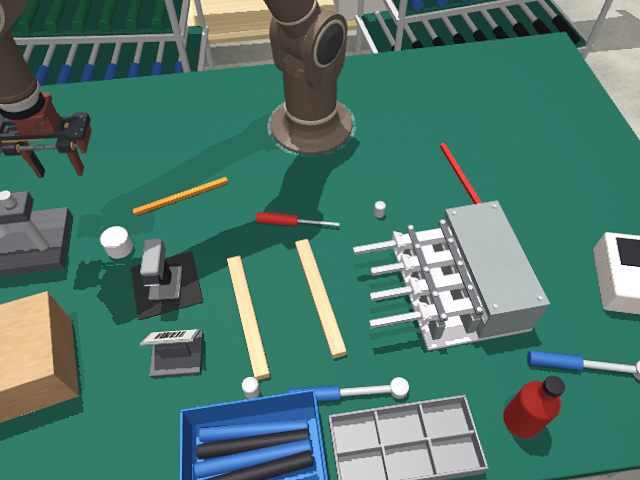

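Request:
{"api": "move_arm", "payload": {
  "targets": [
    [60,0,0,0,0,0,0],
    [60,0,0,0,0,0,0],
    [60,0,0,0,0,0,0],
    [60,0,0,0,0,0,0]
  ]
}}

```text
time_s: 70.97
ee_pos: [317.7, -534.3, 420.2]
eef_rot: [[-0.998, 0.014, -0.062], [0.062, -0.007, -0.998], [-0.014, -1.0, 0.006]]
ft_force: [-0.3, 0.1, -0.2]
finger_gap: 67.4
```

Run:
```python
from h import *
s=bot.read_state(); print(s["time_s"],np.array(s["joint_velocities"]),np.array(s["ft_force"]))
print(workorder.job_done())
```

```text
70.9667 [-0.9 -0.1 -0.6  0.1 -0.1  0.  -0.1] [-0.3  0.1 -0.2]
the job is handed in; nothing more can be done
None
```

I fed all four steel bars into tubes 1 to 4, one per tube, scanned the barcode and stood the scanner back on its pad. I handed the job in at about 71 s. It returned no verdict, and the stop travel can't be read directly.

- **Bars:** Each slid at 1–2 N, then came up solid at about 151, 173, 157 and 141 mm in (tubes 1 to 4). The tool pressed each at 10–15 N without further movement, well under the 45 N limit. In the last pictures the tails were where those depths put them, to about 2 px, and had not moved since release.
- **Slip in the grip:** The first bar pitched nose-down during its first approach, probably the announced grip slackening. I re-levelled it on the battens and fed it again without trouble.
- **Scan:** I held the scanner still for about 2.8 s at roughly 88 mm from the barcode. By calculation from the arm pose and camera measurements, the line of sight was within about 3 mm of the barcode's middle and within about 1° of square.
- **Scanner return:** The last pictures show it upright on its pad. It was let go within a few mm of the measured centre, and the arm was clear.
- **Small disagreement:** The two cameras put the label and pad 2–5 mm apart, so I used roughly their average. This is well inside the tolerances.

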